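# Load and close the curing box

### The job

Get the curing box ready for its run: put every cream resin casting from the bench inside the box, then slide the loose lid panel into the box's grooves until it is fully home against the end stop, and swing the clamp right down onto the lid. Only when the box is shut and clamped, turn the heat dial clockwise as far as it will go. Leave the other things on the bench standing where they are.

Things in the scene. Friction and masses are not known exactly. Their poses are not given: they have to be found in the camera images.
- curing_box: Aluminium curing box fixed to the bench, open on top. Origin on the bench under the trough's centre; y = the way the lid slides in (groove mouth at -y, end stop face at y = 92 mm), z up. The lid slides on the wall tops (z = 70) between cheeks 156 apart. At y 100 to 180, |x| < 75 stands the control housing, top z = 75, with the dial. The fixed clamp pedestal is on the +x side.
- box_floor (a point): Centre of the trough's inner floor, 6 mm above the bench. Inner space 136 (x) by 160 (y) mm of the box, walls 64 mm high from this floor; side lips on top of the walls reach 77 mm above it and cover |x| > 69 mm.
- groove_mouth (a point): Mouth of the lid grooves: middle of the outer edge of the apron, at its top (box y = -138, z = 70 mm). The apron runs 46 mm from here to the trough's front wall, with flared sides; the lid can be set down on it and pushed. The lips over the grooves (undersides 79 mm above the bench, for the 6 mm lid) start 53 mm in from here, with raised lead-ins from 32 mm in: set the lid down outside those.
- lid_panel: The lid: loose flat aluminium panel 152 (x) by 184 (y) by 6 mm thick, 0.45 kg, with an upright grip rib 14 (x) by 60 (y) by 32 high in the middle of its top (rib top 38 above the underside). Origin: centre of its underside, z up. It starts flat on the bench with the rib up, and is the same either way round. Fully home its origin is at x = 0, y = 0, z = 70 mm of the curing box.
- clamp (a joint): Hold-down clamp arm on the far (+x) side of the box, hinge along the box's y axis: 0 = right down on the lid, about 1.57 = upright, 1.85 = leaning fully back. Stiff: stays where it is left; needs about 2 N at the handle.
- clamp_handle (a point): Centre of the clamp's cross handle, a rubber bar of 14 mm diameter and 44 mm long lying along the box's y axis, at the end of the arm, 88 mm from the hinge. The arm is 14 mm wide and 10 mm thick. Down, the handle is 97 mm above the bench, 20 mm above the lid.
- clamp_pivot (a point): A fixed point on the clamp's hinge axis (x 104, y 55, z 96.5 mm of the curing box).
- heat_dial (a joint): Heat dial on top of the control housing: grows clockwise seen from above, from 0 (bar grip along the box's x axis) to 4.7 rad at its clockwise end stop.
- heat_dial_grip (a point): On the dial's axis, at the height to grip, 37 mm above the housing's top; the dial has an upright bar grip 42 mm long, 14 mm thick and 32 mm high (up to 7 mm above this point) on a disc of 44 mm diameter. The bar's long direction is the box's x axis turned clockwise by the joint's value.
- cast_dome: bare cream resin casting; origin at the centre of its underside, z up. A dome: round skirt 40 mm in diameter and 24 high, rounded above to 36 mm.
- cast_plug: bare cream resin casting; origin at the centre of its underside, z up. A stepped plug: round foot 42 mm in diameter and 13 high, round shank 26 mm in diameter up to 36 mm.
- cast_bar: bare cream resin casting; origin at the centre of its underside, z up. A block 48 (x) by 24 (y) by 34 mm high.
- cast_bracket: bare cream resin casting; origin at the centre of its underside, z up. A T-shaped bracket: foot 44 (x) by 36 (y) by 12 high, with an upright web 44 (x) by 14 (y) along its middle up to 37 mm.
- cast_hex: bare cream resin casting; origin at the centre of its underside, z up. A hexagonal block 40 mm across corners (two of them on its x axis), 35 mm across flats, 34 mm high.
- mixing_cup: Bystander: white mixing cup, 72 mm wide, 85 high. Origin under its centre.
- wrench: Bystander: steel wrench 180 mm long along x, lying flat.
- tape_roll: Bystander: roll of paper tape, 72 mm wide, 24 high.
- brush: Bystander: brush 200 mm long along x, lying.
Mind the look-alikes: they are no part of the job. Leave any pink look-alike of the cast_plug alone.

How it is judged:
By the outcome, as a careful person would: the job done as asked, in the order asked, and still so for the second after the job is handed in, with the robot touching nothing.
Of cast_dome, cast_plug, cast_bar, cast_bracket, cast_hex only 3 to 5 are there at a start; the rules pass over those that are not, and their reading is None.
At some moment in a run one of cast_dome, cast_plug, cast_bar, cast_bracket, cast_hex, lid_panel may be knocked a few centimetres aside while the robot is not near it.
Once in a run the grip may slacken for a moment while it holds something.
It also fails if it takes over 210 s, if anything falls off the work surface, if the arm or the gripper's body presses on something with over 40 N, if the wrist force passes 120 N, or if a joint passes its speed limit or range.

### The arm

A 7-joint arm with a two-finger parallel gripper is mounted at the origin on the work surface. World frame = base frame: x ahead of the robot, y to its left, z up, the work surface at z = 0. Lengths are in m, angles in rad, forces in N, time in s.
With the tool pointing down it reaches from about 0.425 to 0.875 m from the base axis. Payload 4.7 kg.
Tool frame: the origin (TCP) lies at the very end of the fingers, on their centre line; the grasp point (between the pads) lies 19 mm behind it; x points along the fingers, z is the direction in which the jaws open and shut, and the axes are right-handed (so a half turn about x gives the same grasp; the last joint's range is limited). The gripper opens to 87 mm and grips with 3 to 60 N. Pads are 19 mm wide; open, the fingers measure 117 mm over their backs; the gripper's body (75 mm by 190 mm) begins 51 mm behind the grasp point.
Start: joints at [1.233, 0.321, -0.07, 1.45, 0.023, 1.371, -0.057], TCP at [0.224, -0.61, 0.223] pointing down, gripper open.
Joint ranges: [-2.86, 2.86], [-0.3, 2.09], [-1.38, 1.24], [0.06, 2.45], [-1.56, 4.7], [0.09, 2.05], [-2.69, 2.69]. Speed limits (rad/s): [2.57, 2.57, 3.14, 3.14, 3.14, 3.14, 3.14].

### API

Orientations are given as a rotation vector (axis times angle).
In Python, from bench import * gives the robot as it stands.
- The arm moves only by the shell command python3 -m handwheel 'ROWS' [OPENING] [FORCE]. ROWS is JSON, a list of rows, each an object with "xyz": the shift along the world's x, y, z in cm, a list of three; "angular": the turn, a rotation vector about the world's x, y, z in degrees, a list of three. A call has 1 to 5 rows; each row shifts and turns the pose as measured when the row begins; what a row does not reach is not made up. A row lasts 1/12 s, in which the tool goes at most 41.7 mm and 7.16 degrees, less where a joint would pass 70% of its speed; a pose out of reach is approached as far as the arm can. A call with a gripper value outside its range is refused whole. OPENING is the finger opening in cm, from 0 to 8.7, set as the call begins (- or left out, the last holds). The fingers move at their own pace and stop on an object; FORCE is the grip in N (left out, the last holds). Time passes only in rows, so rows that do not move let the fingers close. It gives the time, the measured TCP pose, the force and the opening at its end, in the units of the state.
- get_state(): the state, without advancing time (a new reading comes with each control period).
- get_image(name): name is "scene" or "side" or "wrist"; returns a dict with "pixels" (384x512x3 uint8, blue, green, red), "K" (3x3 intrinsics, pixels), "cam_to_world" (4x4, takes a point from camera to world coordinates). Camera axes: x right, y down, z forward; pixel columns grow to the right and rows downward; lengths in m; the calibration is good to about 2 mm. A picture is of the moment at which its call begins. There is no depth.
- close_job(): hands the job in, once; it reports no verdict.
The state is a dict: "time": time; "joint_positions": joint angles; "qd": joint speeds; "joint_torque": joint torques, N m; "position": TCP position; "tool_rot": TCP orientation; "ft_force": force on the tool from outside, world axes, zero at the start; "torque": the same for the moment, N m; "grip_width": opening from 0.0 (shut) to 1.0 (fully open).
Only numpy, scipy, OpenCV 4.12 (cv2) and the standard library are available. Lean on these libraries where they do the work, as an engineer would, in place of code of your own. Each camera call takes 0.05 s, during which the arm holds its last target.

## Working session

There is one attempt and no reset: what is moved stays moved. The work goes in short steps, Python scripts to look and compute and a shell command to move; the robot and the scene stay as the last step left them, time stands still between calls to the robot, and variables do not carry over. Pictures are saved under pics/ and viewed, and the job is handed in when it is done.

```bash
ls; mkdir -p pics
cat > h.py <<'E'
from bench import *
import cv2, numpy as np
def snap(n,f):
    im=get_image(n); cv2.imwrite('pics/'+f,im['pixels']); np.savez('pics/'+f+'.npz',**im); return im
def ray(im,u,v,z):
    K=np.array(im['K']);T=np.array(im['cam_to_world'])
    d=T[:3,:3]@np.linalg.solve(K,[u,v,1]);o=T[:3,3]
    return o+d*(z-o[2])/d[2]
def proj(im,p):
    K=np.array(im['K']);T=np.array(im['cam_to_world'])
    c=T[:3,:3].T@(np.array(p)-T[:3,3]);q=K@c;return q[:2]/q[2]
E
python3 - <<'E'
from h import *
for n in ['scene','side','wrist']:
    im=snap(n,n+'0.png'); print(n,np.round(im['K'],1).tolist(),np.round(im['cam_to_world'],3).tolist())
s=get_state();print(s)
E
```

```text
pics
scene [[379.7, 0.0, 251.3], [0.0, 379.7, 190.7], [0.0, 0.0, 1.0]] [[0.903, 0.224, -0.368, 0.939], [0.43, -0.492, 0.757, -0.808], [-0.012, -0.842, -0.54, 0.639], [0.0, 0.0, 0.0, 1.0]]
side [[401.8, 0.0, 256.6], [0.0, 401.8, 198.8], [0.0, 0.0, 1.0]] [[0.952, -0.176, 0.25, 0.24], [-0.306, -0.515, 0.801, -0.961], [-0.012, -0.839, -0.544, 0.737], [0.0, 0.0, 0.0, 1.0]]
wrist [[268.8, 0.0, 255.1], [0.0, 268.8, 189.9], [0.0, 0.0, 1.0]] [[0.344, -0.898, -0.273, 0.299], [-0.939, -0.33, -0.096, -0.583], [-0.003, 0.289, -0.957, 0.382], [0.0, 0.0, 0.0, 1.0]]
{'time': 0.15, 'joint_positions': array([ 1.23306523,  0.32164592, -0.07011751,  1.45138177,  0.02263604,
        1.37080267, -0.05689666]), 'qd': array([ 0.00048973, -0.0024095 ,  0.00035475, -0.00296658, -0.00191123,
       -0.0004804 , -0.00079184]), 'joint_torque': array([-1.62783626e-04, -4.91796792e+01, -4.04568762e-01, -3.12875998e+01,
       -6.39369688e-02,  4.04677482e-02,  1.05412917e-04]), 'position': array([ 0.22382226, -0.6098083 ,  0.22172398]), 'tool_rot': array([ 0.94697088,  1.35665725, -0.94575228]), 'ft_force': array([ 0.17039225,  0.39992114, -0.42347184]), 'torque': array([ 0.11946586, -0.01676787, -0.00591487]), 'grip_width': 0.9973887637801393}
```

View pics/scene0.png

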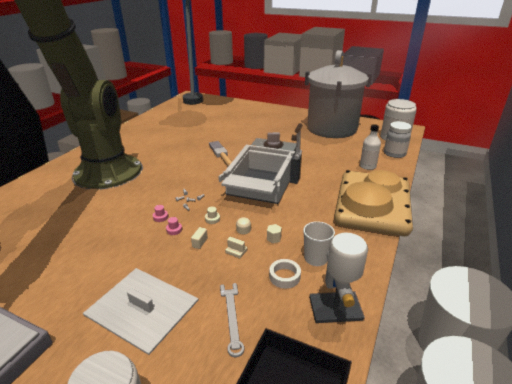

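View pics/side0.png

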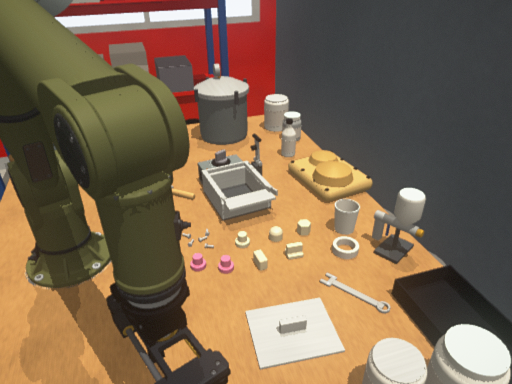

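View pics/wrist0.png

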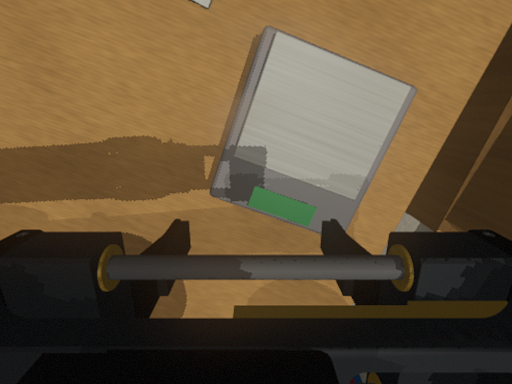

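The bench has all five cream castings, centred around (240,228) in the scene view, plus two pink plugs at (160,212) and (174,226). The lid is at (140,305), the box at (262,172), and the clamp is upright at (297,140). I'll zoom in to measure.

Run:
```python
import cv2
a=cv2.imread('pics/scene0.png'); b=cv2.imread('pics/side0.png')
def c(im,x,y,w,h,s,f):
    o=cv2.resize(im[y:y+h,x:x+w],None,fx=s,fy=s,interpolation=cv2.INTER_CUBIC)
    for i in range(0,w,20): cv2.putText(o,str(x+i),(i*s,8),0,0.3,(0,0,255),1); cv2.line(o,(i*s,8),(i*s,14),(0,0,255),1)
    for i in range(0,h,20): cv2.putText(o,str(y+i),(0,i*s+3),0,0.3,(255,0,0),1)
    cv2.imwrite('pics/'+f,o)
c(a,140,195,160,70,5,'sc_cast.png')
c(a,200,110,120,95,6,'sc_box.png')
c(b,180,210,140,70,5,'sd_cast.png')
c(b,180,125,120,100,6,'sd_box.png')
c(a,80,260,130,90,6,'sc_lid.png')
```

```text
(no output)
```

View pics/sc_cast.png

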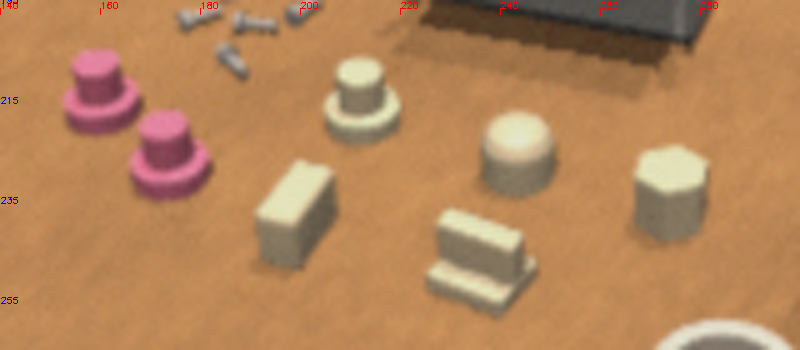

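View pics/sc_box.png

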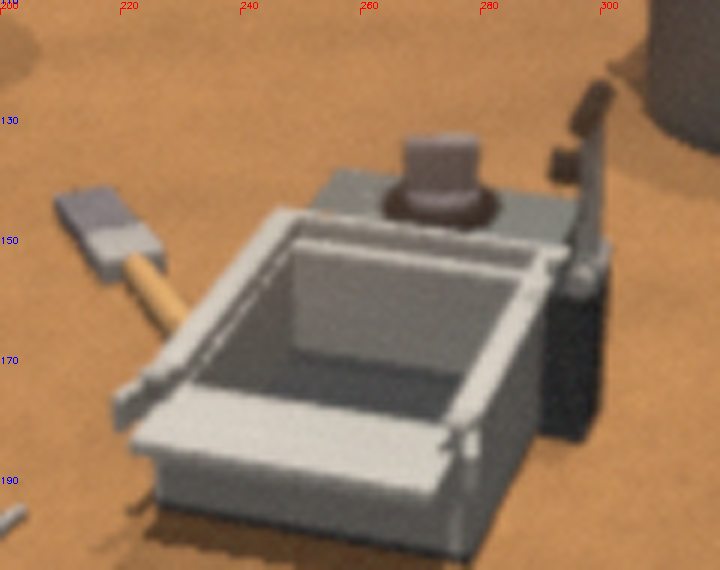

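View pics/sd_cast.png

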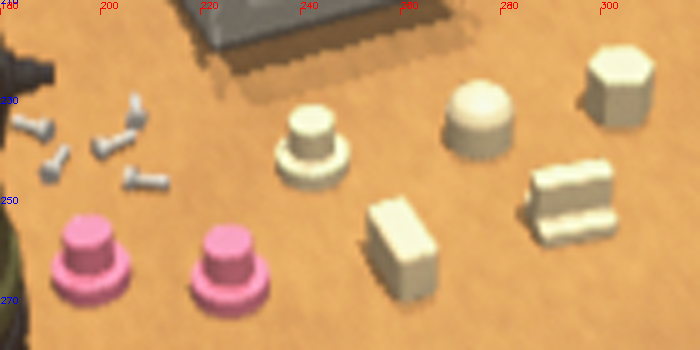

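View pics/sd_box.png

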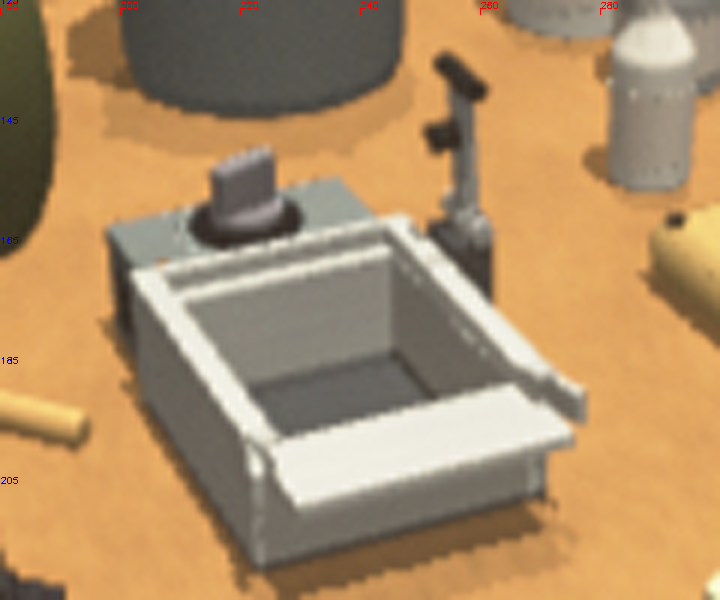

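View pics/sc_lid.png

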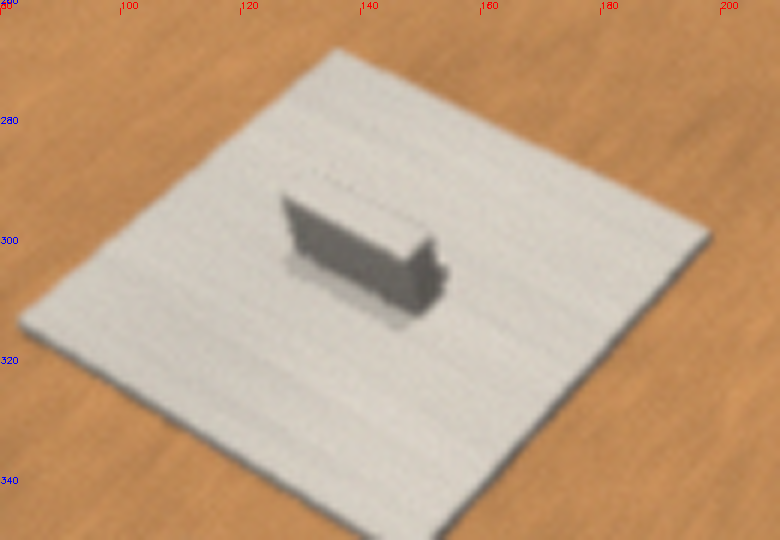

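```bash
cat >> h.py <<'E'
class L(dict): pass
def load(f): return dict(np.load('pics/'+f+'.npz'))
E
python3 - <<'E'
from h import *
S=load('scene0.png');D=load('side0.png')
def c(o,s,x,y): return lambda a,b:(a/s+x,b/s+y)
sb=lambda a,b:(a/6+200,b/6+110); db=lambda a,b:(a/6+180,b/6+125)
sc=lambda a,b:(a/5+140,b/5+195); dc=lambda a,b:(a/5+180,b/5+210); sl=lambda a,b:(a/6+80,b/6+260)
def p(n,im,uv,z): print(n,np.round(ray(im,*uv,z)*1000,1)[:2])
p('apron L s',S,sb(131,440),.07);p('apron R s',S,sb(434,492),.07)
p('apron L d',D,db(299,507),.07);p('apron R d',D,db(574,438),.07)
p('floor far L s',S,sb(294,350),.006);p('floor farR d',D,db(393,352),.006)
p('bot L s',S,sb(157,508),0);p('bot R s',S,sb(468,560),0)
p('bot L d',D,db(262,567),0);p('bot R d',D,db(543,497),0)
p('dialtop L s',S,sb(405,135),.119);p('dialtop R s',S,sb(480,140),.119)
p('dialtop L d',D,db(212,180),.119);p('dialtop R d',D,db(270,150),.119)
# castings
p('plugtop s',S,sc(360,70),.036);p('plugtop d',D,dc(311,118),.036)
p('dome top? s',S,sc(518,118),.033);p('dome d',D,dc(479,86),.034)
p('hextop s',S,sc(672,172),.034);p('hex d',D,dc(621,72),.034)
for q in [(258,215),(300,160),(336,175),(293,224)]: p('bar s',S,sc(*q),.034)
for q in [(367,208),(402,198),(437,247),(400,260)]: p('bar d',D,dc(*q),.034)
for q in [(437,220),(451,209),(524,232),(514,249)]: p('brk s',S,sc(*q),.037)
for q in [(531,172),(605,160),(613,172),(535,185)]: p('brk d',D,dc(*q),.037)
for q in [(338,47),(17,322),(712,235)]: p('lid s',S,sl(*q),.006)
for q in [(282,196),(410,262),(436,237)]: p('rib s',S,sl(*q),.038)
E
```

```text
apron L s [457.9 -10.5]
apron R s [607.3   7.1]
apron L d [455.1 -10.3]
apron R d [603.4   4.6]
floor far L s [440.4 202.7]
floor farR d [569.3 219.8]
bot L s [443.4  35. ]
bot R s [605.7  57.5]
bot L d [445.4  42.3]
bot R d [605.4  56.1]
dialtop L s [479.8 266.5]
dialtop R s [520.3 277.1]
dialtop L d [475.3 253.1]
dialtop R d [515.8 279.6]
plugtop s [470.4 -91.6]
plugtop d [468.7 -89.7]
dome top? s [566.8 -91.2]
dome d [569.9 -89.6]
hextop s [ 659.  -100.6]
hex d [ 652.9 -103.5]
bar s [ 485.8 -217.5]
bar s [ 481.3 -171.3]
bar s [ 504.6 -174.1]
bar s [ 505.3 -216.1]
bar d [ 476.1 -171.8]
bar d [ 496.4 -169.9]
bar d [ 501.4 -213. ]
bar d [ 480.  -216.4]
brk s [ 570.1 -186.9]
brk s [ 572.4 -176.6]
brk s [ 612.9 -177.2]
brk s [ 614.1 -190.4]
brk d [ 568.6 -175.1]
brk d [ 610.7 -178.5]
brk d [ 610.7 -189.3]
brk d [ 566.6 -186. ]
lid s [ 406.2 -337.1]
lid s [ 393.6 -489.4]
lid s [ 590.4 -355.8]
rib s [ 463.5 -426.7]
rib s [ 522.2 -431.3]
rib s [ 523.4 -418.9]
```

```bash
cat >> h.py <<'E'
from scipy.spatial.transform import Rotation as Rn
# box estimate
BO=np.array([.5148,.1350]);BY=np.radians(6.5)
try:
    import json;_=json.load(open('box.json'));BO=np.array(_[:2]);BY=np.radians(_[2])
except Exception: pass
def box(x,y): # mm -> world m
    c,s=np.cos(BY),np.sin(BY);return BO+np.array([c*x-s*y,s*x+c*y])/1000
def unbox(p):
    c,s=np.cos(BY),np.sin(BY);d=(np.array(p[:2])-BO)*1000;return np.array([c*d[0]+s*d[1],-s*d[0]+c*d[1]])
def yaw():
    R=Rn.from_rotvec(get_state()['tool_rot']).as_matrix()
    return R,np.degrees(np.arctan2(R[1,2],R[0,2]))
def go(x,y,z,jaw=None):
    """delta in cm, angular deg to tool-down with jaw direction (mod 180)"""
    s=get_state();p=s['position'];R,yw=yaw()
    print('cur',np.round(p*1000,1),'jawyaw %.1f'%yw,'tilt',np.round(R[:,0],3),'q7 %.2f'%s['joint_positions'][6],'t %.1f'%s['time'])
    print('delta cm',np.round((np.array([x,y,z])-p)*100,2))
    if jaw is not None:
        for k in (0,180):
            j=np.radians(jaw+k);zz=np.array([np.cos(j),np.sin(j),0]);xx=np.array([0,0,-1.]);yy=np.cross(zz,xx)
            T=np.stack([xx,yy,zz],1);rv=Rn.from_matrix(T@R.T).as_rotvec(degrees=True)
            print('rot',np.round(rv,1))
E
python3 - <<'E'
from h import *
go(.4915,-.194,.2,5)
E
```

```text
cur [ 223.8 -609.8  221.7] jawyaw -69.8 tilt [-0.001  0.001 -1.   ] q7 -0.06 t 0.1
delta cm [26.77 41.58 -2.17]
rot [-0.  -0.1 74.8]
rot [-1.000e-01  0.000e+00 -1.052e+02]
```

```bash
python3 -m handwheel '[{"xyz":[2,3,0],"angular":[0,0,6]},{"xyz":[2,3,0],"angular":[0,0,6]},{"xyz":[2,3,0],"angular":[0,0,6]},{"xyz":[2,3,0],"angular":[0,0,6]},{"xyz":[2,3,0],"angular":[0,0,6]}]' 8.7 30
python3 -m handwheel '[{"xyz":[2,3,0],"angular":[0,0,6]},{"xyz":[2,3,0],"angular":[0,0,6]},{"xyz":[2,3,0],"angular":[0,0,6]},{"xyz":[2,3,0],"angular":[0,0,6]},{"xyz":[2,3,0],"angular":[0,0,6]}]'
python3 - <<'E'
from h import *
go(.4915,-.194,.2,5)
E
```

```text
time: 0.57
position: [0.3159, -0.4613, 0.2177]
tool_rot: [0.54, 1.508, -0.546]
ft_force: [0.2, -0.4, -0.3]
grip_width: 1.0
time: 0.98
position: [0.4181, -0.3027, 0.2165]
tool_rot: [0.108, 1.575, -0.118]
ft_force: [0.8, -1.0, 1.0]
grip_width: 0.999
cur [ 418.1 -302.7  216.5] jawyaw -8.2 tilt [-0.007 -0.006 -1.   ] q7 0.40 t 1.0
delta cm [ 7.34 10.87 -1.65]
rot [ 0.4 -0.4 13.2]
rot [  -0.6   -0.5 -166.8]
```

```bash
python3 -m handwheel '[{"xyz":[2,3,0.5],"angular":[0,0,5]},{"xyz":[2,3,0.5],"angular":[0,0,5]},{"xyz":[2,3,0],"angular":[0,0,3]},{"xyz":[1,1.5,0],"angular":[0,0,0]},{"xyz":[0,0,0],"angular":[0,0,0]}]'
python3 - <<'E'
from h import *
go(.4915,-.194,.2,5)
im=snap('wrist','w1.png');print(np.round(im['cam_to_world'],3))
E
```

```text
time: 1.4
position: [0.4938, -0.1819, 0.2268]
tool_rot: [-0.092, 1.573, 0.086]
ft_force: [-0.7, -0.6, -0.3]
grip_width: 1.002
cur [ 493.8 -181.9  226.8] jawyaw 6.5 tilt [-0.004 -0.004 -1.   ] q7 0.37 t 1.4
delta cm [-0.23 -1.21 -2.68]
rot [ 0.3 -0.2 -1.5]
rot [  0.4   0.4 178.5]
[[ 0.994  0.109  0.028  0.486]
 [ 0.112 -0.95  -0.29  -0.102]
 [-0.005  0.291 -0.957  0.387]
 [ 0.     0.     0.     1.   ]]
```

View pics/w1.png

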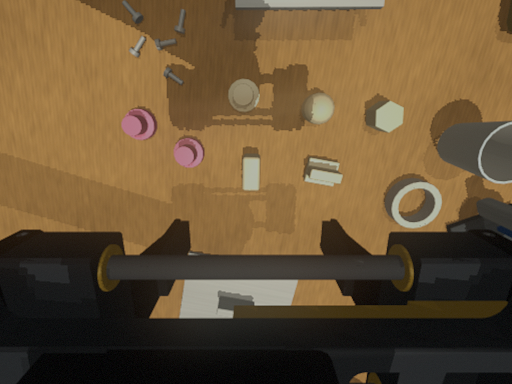

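```bash
cat >> h.py <<'E'
def crop(f,x,y,w,h,s,o):
    im=cv2.imread('pics/'+f);q=cv2.resize(im[y:y+h,x:x+w],None,fx=s,fy=s,interpolation=cv2.INTER_CUBIC)
    for i in range(0,w,20): cv2.putText(q,str(x+i),(i*s,8),0,0.3,(0,0,255),1); cv2.line(q,(i*s,8),(i*s,14),(0,0,255),1)
    for i in range(0,h,20): cv2.putText(q,str(y+i),(0,i*s+3),0,0.3,(255,0,0),1)
    cv2.imwrite('pics/'+o,q)
E
python3 -c "
from h import *
crop('w1.png',220,70,200,140,4,'w1c.png')"
```

```text
(no output)
```

View pics/w1c.png

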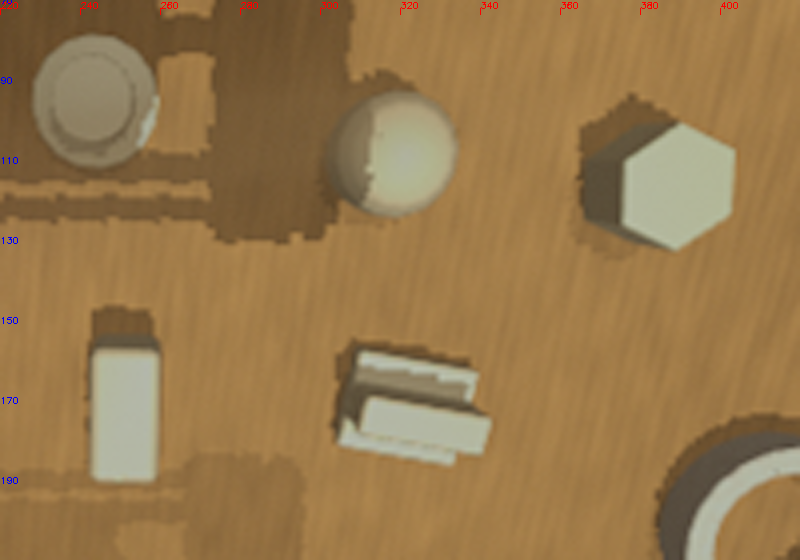

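```bash
cat >> h.py <<'E'
def pc(im,a,b,x0,y0,s,z): return ray(im,a/s+x0,b/s+y0,z)*1000
E
python3 - <<'E'
from h import *
im=load('w1.png');f=lambda a,b,z:pc(im,a,b,220,70,4,z)[:2]
print('plug',f(93,97,.036));print('dome',f(394,153,.022));
h=[(680,122),(735,152),(733,213),(676,249),(622,221),(624,157)]
P=np.array([f(*q,.034) for q in h]);print('hex',P.mean(0),np.round(np.degrees(np.arctan2(*(P-P.mean(0)).T[::-1])),1))
for n,h,z in [('bar',[(92,348),(159,348),(157,480),(91,481)],.034),('brk',[(364,397),(491,418),(482,453),(360,433)],.037)]:
    P=np.array([f(*q,z) for q in h]);r=cv2.minAreaRect((P).astype(np.float32));print(n,P.mean(0),r, 'e01',np.degrees(np.arctan2(*(P[1]-P[0])[::-1])),'e12',np.degrees(np.arctan2(*(P[2]-P[1])[::-1])))
E
```

```text
plug [467.56980778 -87.72627662]
dome [565.72991493 -93.26106478]
hex [654.20438821 -93.36320275] [ 103.2   39.   -17.5  -77.4 -140.3  160.6]
bar [ 488.20766108 -187.3144749 ] ((488.09625244140625, -187.4213409423828), (22.68161392211914, 46.3283805847168), 5.879734039306641) e01 6.501941016396394 e12 -84.12025072025624
brk [ 588.31322801 -178.57179898] ((587.987548828125, -178.5556182861328), (12.284422874450684, 43.56053924560547), 87.012451171875) e01 -2.987556578995784 e12 -92.36193171868834
```

```bash
python3 -m handwheel '[{"xyz":[-0.4,-2,-3.5],"angular":[0,0,0]},{"xyz":[0,-2,-3.5],"angular":[0,0,0]},{"xyz":[0,0,0],"angular":[0,0,0]},{"xyz":[0,0,0],"angular":[0,0,0]}]'
python3 - <<'E'
from h import *
go(.4900,-.190,.014,6)
im=snap('wrist','w2.png')
crop('w2.png',160,60,200,140,4,'w2c.png')
E
```

```text
time: 1.78
position: [0.4874, -0.2284, 0.1559]
tool_rot: [-0.093, 1.573, 0.079]
ft_force: [1.2, 0.4, 0.5]
grip_width: 0.997
cur [ 487.4 -228.4  155.9] jawyaw 6.3 tilt [-0.003 -0.009 -1.   ] q7 0.42 t 1.8
delta cm [  0.26   3.84 -14.19]
rot [ 0.5 -0.2 -0.3]
rot [  0.3   0.8 179.7]
```

View pics/w2c.png

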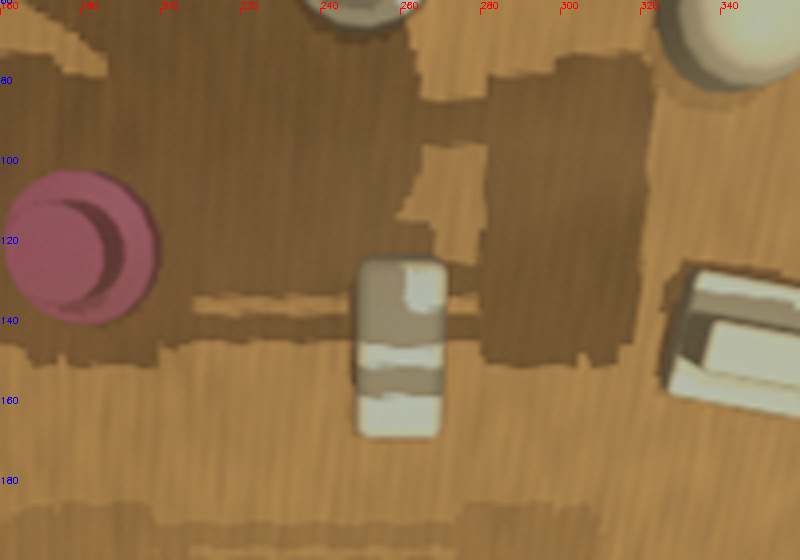

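Run:
```python
from h import *
im=load('w2.png');f=lambda a,b,z:pc(im,a,b,160,60,4,z)[:2]
P=np.array([f(*q,.034) for q in [(361,260),(446,263),(440,436),(357,435)]]);print(P.mean(0),cv2.minAreaRect(P.astype(np.float32)))
S=load('scene0.png');D=load('side0.png')
for p in ([.4882,-.1873,.034],[.4915,-.194,.034],P.mean(0).tolist()+[34]):
    p=np.array(p); p=p if p[2]<1 else p/1000
    print(p,proj(S,p),proj(D,p))
```

```text
[ 487.90636546 -188.26325   ] ((488.0389709472656, -188.3212127685547), (22.253299713134766, 45.728248596191406), 4.591870307922363)
[ 0.4882 -0.1873  0.034 ] [198.95074095 231.27075637] [259.51163829 254.28912753]
[ 0.4915 -0.194   0.034 ] [198.64530078 233.13818489] [261.49336116 255.61551947]
[ 0.48790637 -0.18826325  0.034     ] [198.6488059  231.45798208] [259.51971781 254.54039265]
```

Run:
```python
from h import *
im=load('w2.png');f=lambda a,b,z:pc(im,a,b,160,60,4,z)[:2]
print(f(83,247,.012),f(160,247,.012),f(80,324,.012))
go(.489,-.190,.012,5)
```

```text
[ 398.4689022  -172.73337512] [ 419.5254611  -170.42578846] [ 398.20301818 -193.86336812]
cur [ 486.5 -229.1  155.5] jawyaw 6.2 tilt [-0.005 -0.01  -1.   ] q7 0.42 t 1.8
delta cm [  0.25   3.91 -14.35]
rot [ 0.6 -0.3 -1.2]
rot [  0.4   0.9 178.8]
```

```bash
python3 -m handwheel '[{"xyz":[0.2,3.9,-1],"angular":[0.6,0,-1]},{"xyz":[0,0,-3.5],"angular":[0,0,0]},{"xyz":[0,0,-3.5],"angular":[0,0,0]},{"xyz":[0,0,-3],"angular":[0,0,0]},{"xyz":[0,0,0],"angular":[0,0,0]}]' 6
python3 - <<'E'
from h import *
go(.489,-.190,.012,5)
E
```

```text
time: 2.25
position: [0.4926, -0.1933, 0.0514]
tool_rot: [-0.07, 1.561, 0.059]
ft_force: [-1.4, 1.0, -0.3]
grip_width: 0.732
cur [ 492.6 -193.3   51.4] jawyaw 4.7 tilt [ 0.009 -0.007 -1.   ] q7 0.28 t 2.2
delta cm [-0.36  0.33 -3.94]
rot [0.4 0.5 0.3]
rot [   0.8   -0.6 -179.7]
```

```bash
python3 -m handwheel '[{"xyz":[-0.4,0.3,0],"angular":[0.4,0.5,0]},{"xyz":[0,0,-2],"angular":[0,0,0]},{"xyz":[0,0,-1.5],"angular":[0,0,0]},{"xyz":[0,0,0],"angular":[0,0,0]}]' 6
python3 - <<'E'
from h import *
go(.489,-.190,.012,5)
E
```

```text
time: 2.58
position: [0.4927, -0.1923, 0.0243]
tool_rot: [-0.066, 1.563, 0.06]
ft_force: [-0.3, -0.2, 0.3]
grip_width: 0.693
cur [ 492.7 -192.3   24.3] jawyaw 4.6 tilt [ 0.007 -0.003 -1.   ] q7 0.26 t 2.6
delta cm [-0.37  0.23 -1.23]
rot [0.2 0.4 0.4]
rot [   0.6   -0.3 -179.6]
```

```bash
python3 -m handwheel '[{"xyz":[-0.4,0.2,-1],"angular":[0,0.4,0]},{"xyz":[-0.3,0.1,-0.8],"angular":[0,0,0]},{"xyz":[0,0,0],"angular":[0,0,0]},{"xyz":[0,0,0],"angular":[0,0,0]}]' 6
python3 - <<'E'
from h import *
go(.489,-.190,.012,5)
E
```

```text
time: 2.92
position: [0.4891, -0.1913, 0.0118]
tool_rot: [-0.068, 1.563, 0.056]
ft_force: [0.3, -0.1, -0.2]
grip_width: 0.688
cur [ 489.1 -191.3   11.8] jawyaw 4.5 tilt [ 0.007 -0.008 -1.   ] q7 0.25 t 2.9
delta cm [-0.01  0.13  0.02]
rot [0.4 0.4 0.5]
rot [   0.7   -0.7 -179.5]
```

Close on the bar and lift it.

```bash
Z='{"xyz":[0,0,0],"angular":[0,0,0]}'; python3 -m handwheel '[{"xyz":[0,0,0],"angular":[0,0,0]},{"xyz":[0,0,0],"angular":[0,0,0]},{"xyz":[0,0,0],"angular":[0,0,0]},{"xyz":[0,0,0],"angular":[0,0,0]},{"xyz":[0,0,0],"angular":[0,0,0]}]' 0 40
python3 -m handwheel '[{"xyz":[0,0,0],"angular":[0,0,0]},{"xyz":[0,0,3],"angular":[0,0,0]},{"xyz":[0,0,4],"angular":[0,0,0]},{"xyz":[0,0,4],"angular":[0,0,0]},{"xyz":[0,0,3],"angular":[0,0,0]}]'
python3 - <<'E'
from h import *
print(box(-36,-48));go(*box(-36,-48),.16,6.5)
E
```

```text
time: 3.33
position: [0.4905, -0.192, 0.0141]
tool_rot: [-0.07, 1.56, 0.054]
ft_force: [0.4, 0.0, -0.3]
grip_width: 0.396
time: 3.75
position: [0.4826, -0.1885, 0.1502]
tool_rot: [-0.062, 1.577, 0.064]
ft_force: [1.4, -0.7, -1.2]
grip_width: 0.271
[0.48446517 0.08323324]
cur [ 482.6 -188.5  150.2] jawyaw 4.6 tilt [-0.007  0.001 -1.   ] q7 0.34 t 3.8
delta cm [ 0.18 27.17  0.98]
rot [-0.  -0.4  1.9]
rot [  -0.6    0.  -178.1]
```

```bash
python3 -m handwheel '[{"xyz":[0,4,1],"angular":[0,0,1]},{"xyz":[0,4,1],"angular":[0,0,1]},{"xyz":[0,4,0],"angular":[0,0,0]},{"xyz":[0,0,0],"angular":[0,0,0]},{"xyz":[0,0,0],"angular":[0,0,0]}]'
python3 - <<'E'
from h import *
go(*box(-36,-48),.16,6.5);print(get_state()['grip_width'])
im=snap('wrist','w3.png');snap('side','d3.png')
E
```

```text
time: 4.17
position: [0.487, -0.0677, 0.1811]
tool_rot: [-0.093, 1.56, 0.081]
ft_force: [0.5, -1.2, -0.4]
grip_width: 0.27
cur [487.  -67.7 181.1] jawyaw 6.4 tilt [ 0.01  -0.007 -1.   ] q7 0.18 t 4.2
delta cm [-0.26 15.09 -2.11]
rot [0.4 0.6 0.1]
rot [   0.9   -0.6 -179.9]
0.2704595136183771
```

View pics/w3.png

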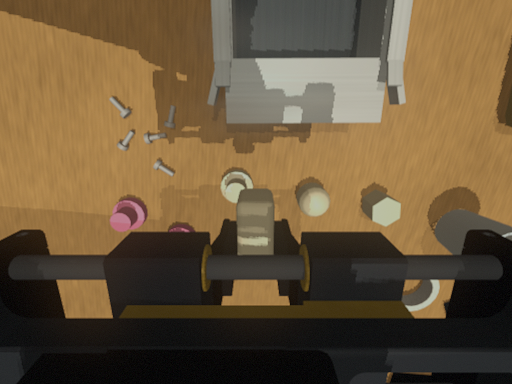

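View pics/d3.png

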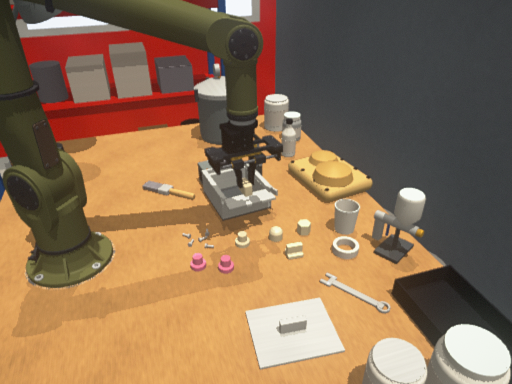

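Run:
```python
from h import *
im=load('w3.png')
for q in [(225,124),(383,122),(304,123),(232,58),(380,58)]: 
    p=ray(im,*q,.07);print(np.round(p[:2]*1000,1),unbox(p))
```

```text
[451.5  -6.5] [ -78.93358693 -133.41345585]
[605.7  12.5] [  76.41534337 -132.04450136]
[528.5   3. ] [  -1.36511818 -132.72991266]
[453.3  52.9] [-70.40340795 -74.58244182]
[588.6  68.1] [ 65.74562549 -74.80880409]
```

Run:
```python
from h import *
D=load('d3.png');p=get_state()['position'];print(proj(D,p))
im=snap('scene','s3.png');p=get_state()['position'];print(p,proj(im,p))
crop('d3.png',200,130,100,80,8,'d3c.png');crop('s3.png',200,110,100,80,8,'s3c.png')
```

```text
[244.67533141 184.93340933]
[ 0.48656852 -0.06905217  0.18015015] [218.15109322 160.03836296]
```

View pics/d3c.png

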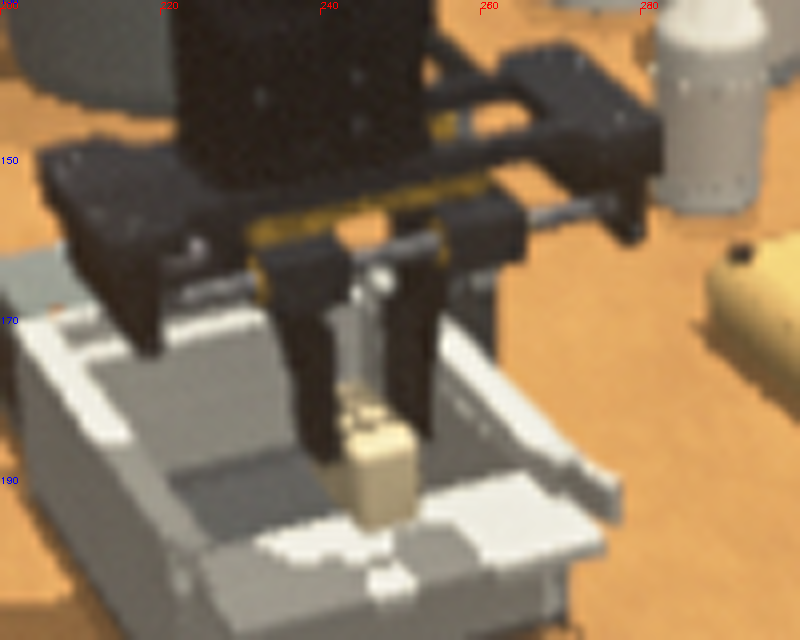

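View pics/s3c.png

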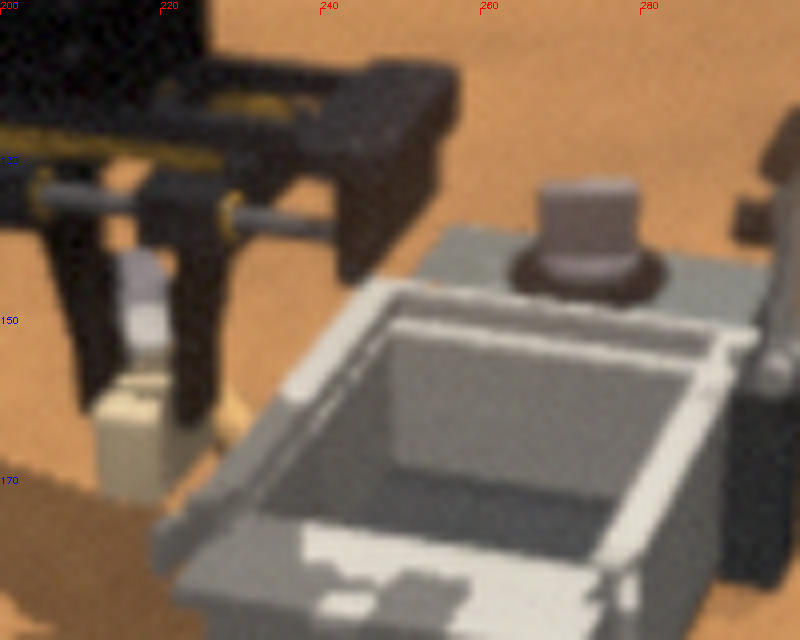

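```bash
echo '[0.5144,0.1366,6.7]' > box.json
python3 - <<'E'
from h import *
go(*box(-30,-48),.13,6.7)
E
python3 -m handwheel '[{"xyz":[0,4,-1],"angular":[0.4,0.6,0]},{"xyz":[0,4,0],"angular":[0,0,0]},{"xyz":[0.2,4,0],"angular":[0,0,0]},{"xyz":[0,3,0],"angular":[0,0,0]},{"xyz":[0,1,0],"angular":[0,0,0]}]'
python3 - <<'E'
from h import *
go(*box(-30,-48),.025,6.7)
E
```

```text
cur [486.6 -69.1 180.2] jawyaw 6.2 tilt [ 0.008 -0.006 -1.   ] q7 0.18 t 4.3
delta cm [ 0.36 15.45 -5.02]
rot [0.3 0.5 0.5]
rot [   0.7   -0.5 -179.5]
time: 4.73
position: [0.4876, 0.083, 0.1669]
tool_rot: [-0.064, 1.577, 0.065]
ft_force: [-0.2, 0.7, -0.2]
grip_width: 0.268
cur [487.6  83.  166.9] jawyaw 4.7 tilt [-0.007  0.001 -1.   ] q7 -0.18 t 4.7
delta cm [  0.26   0.24 -14.19]
rot [-0.  -0.4  2. ]
rot [  -0.7    0.  -178. ]
```

```bash
python3 -m handwheel '[{"xyz":[0.2,0.2,-3],"angular":[0,-0.4,2]},{"xyz":[0.1,0,-3.5],"angular":[0,0,0]},{"xyz":[0,0,-3],"angular":[0,0,0]},{"xyz":[0,0,0],"angular":[0,0,0]}]'
python3 - <<'E'
from h import *
go(*box(-30,-48),.025,6.7)
im=snap('wrist','w4.png')
E
```

```text
time: 5.07
position: [0.4927, 0.0851, 0.0691]
tool_rot: [-0.091, 1.566, 0.094]
ft_force: [-1.3, -0.7, -0.6]
grip_width: 0.268
cur [492.7  85.1  69.1] jawyaw 6.7 tilt [ 0.003  0.002 -1.   ] q7 -0.24 t 5.1
delta cm [-0.25  0.04 -4.41]
rot [-0.1  0.2 -0. ]
rot [ -0.3  -0.2 180. ]
```

View pics/w4.png

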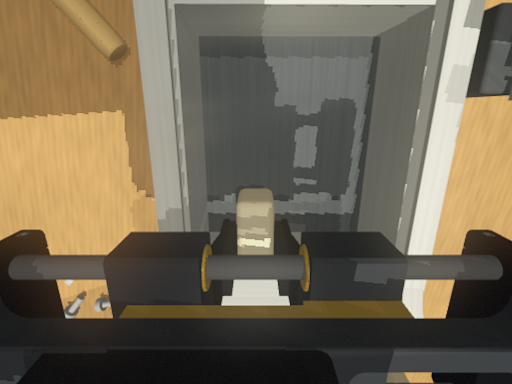

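```bash
python3 - <<'E'
from h import *
im=load('w4.png')
for q,z in [((199,37),.006),((379,38),.006),((360,210),.006),((174,3),.07),((437,5),.07)]: 
    p=ray(im,*q,z);print(np.round(p[:2]*1000,1),unbox(p))
E
python3 -m handwheel '[{"xyz":[-0.3,0,-2],"angular":[0,0,0]},{"xyz":[-0.1,0,-2],"angular":[0,0,0]},{"xyz":[0,0,-0.8],"angular":[0,0,0]},{"xyz":[0,0,0],"angular":[0,0,0]}]'
python3 - <<'E'
from h import *
go(*box(-30,-48),.025,6.7)
E
```

```text
[436.2 210.3] [-69.07650887  82.35234661]
[569.4 225.4] [64.98458188 81.78500916]
[586.5  89.6] [ 66.11122311 -55.06160751]
[435.9 211.1] [-69.262567    83.16451095]
[570.8 226.2] [66.42158954 82.40529162]
time: 5.45
position: [0.4974, 0.0828, 0.0315]
tool_rot: [-0.085, 1.555, 0.086]
ft_force: [0.5, 1.3, -0.4]
grip_width: 0.266
cur [497.4  82.8  31.5] jawyaw 6.3 tilt [ 0.014  0.002 -1.   ] q7 -0.29 t 5.5
delta cm [-0.72  0.26 -0.65]
rot [-0.1  0.8  0.4]
rot [   1.2    0.2 -179.5]
```

```bash
echo '[0.5136,0.1376,6.7]' > box.json; python3 -m handwheel '[{"xyz":[-0.7,0.2,0],"angular":[0,0.6,0]},{"xyz":[-0.4,0,-0.7],"angular":[0,0.3,0]},{"xyz":[-0.2,0,-0.4],"angular":[0,0,0]},{"xyz":[0,0,0],"angular":[0,0,0]}]'
python3 - <<'E'
from h import *
go(*box(-30,-48),.022,6.7)
E
```

```text
time: 5.78
position: [0.4915, 0.084, 0.0308]
tool_rot: [-0.082, 1.561, 0.081]
ft_force: [0.1, 0.1, 0.2]
grip_width: 0.272
cur [491.5  84.   30.8] jawyaw 6.0 tilt [ 0.008 -0.    -1.   ] q7 -0.30 t 5.8
delta cm [-0.21  0.25 -0.88]
rot [0.  0.5 0.7]
rot [   0.8   -0.  -179.3]
```

```bash
python3 -m handwheel '[{"xyz":[-0.2,0.2,-0.8],"angular":[0,0.5,0.5]},{"xyz":[-0.2,0,-0.6],"angular":[0,0,0]},{"xyz":[0,0,-0.3],"angular":[0,0,0]}]'
python3 - <<'E'
from h import *
go(*box(-30,-48),.022,6.7);print(get_state()['ft_force'])
E
```

```text
time: 6.03
position: [0.4927, 0.0848, 0.027]
tool_rot: [-0.093, 1.564, 0.079]
ft_force: [-6.1, -0.3, 8.3]
grip_width: 0.269
cur [492.7  84.8  27. ] jawyaw 6.3 tilt [ 0.005 -0.009 -1.   ] q7 -0.32 t 6.0
delta cm [-0.33  0.17 -0.5 ]
rot [0.5 0.3 0.4]
rot [   0.5   -0.8 -179.6]
[-6.05599169 -0.27494424  8.2803488 ]
```

```bash
python3 -m handwheel '[{"xyz":[0,0,0],"angular":[0,0,0]},{"xyz":[0,0,0],"angular":[0,0,0]},{"xyz":[0,0,0],"angular":[0,0,0]}]' 3.6
python3 -m handwheel '[{"xyz":[0,0,3],"angular":[0,0,0]},{"xyz":[0,0,4],"angular":[0,0,0]},{"xyz":[0,0,4],"angular":[0,0,0]},{"xyz":[0,-2,4],"angular":[0,0,0]},{"xyz":[0,-2,0],"angular":[0,0,0]}]'
python3 - <<'E'
from h import *
im=snap('wrist','w5.png');snap('scene','s5.png');go(*box(-30,-48),.022,6.7)
E
```

```text
time: 6.28
position: [0.4942, 0.0842, 0.0295]
tool_rot: [-0.093, 1.561, 0.076]
ft_force: [0.1, 0.2, 0.1]
grip_width: 0.382
time: 6.7
position: [0.489, 0.048, 0.1783]
tool_rot: [-0.096, 1.571, 0.086]
ft_force: [1.5, -0.1, -0.1]
grip_width: 0.415
cur [486.1  43.6 172.9] jawyaw 6.2 tilt [-0.01  -0.008 -1.   ] q7 -0.07 t 6.8
delta cm [  0.33   4.28 -15.09]
rot [ 0.5 -0.6  0.5]
rot [  -0.9   -0.7 -179.5]
```

View pics/w5.png

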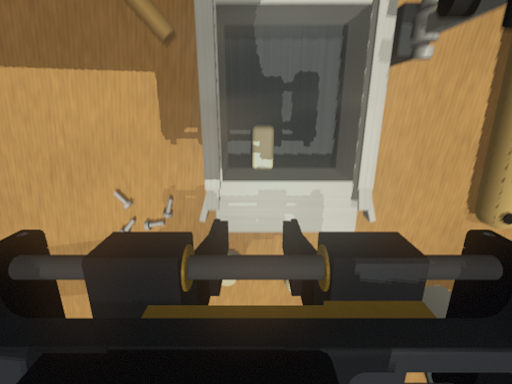

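View pics/s5.png

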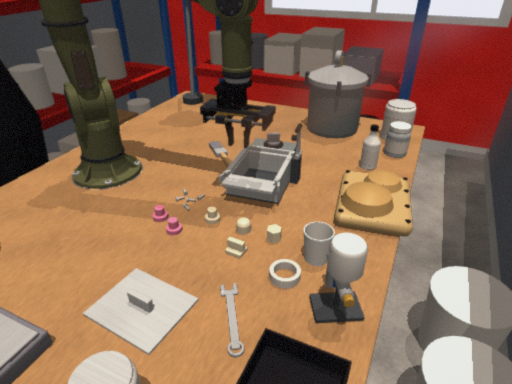

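```bash
python3 - <<'E'
from h import *
im=load('w5.png');print('bar',unbox(ray(im,262,147,.04)))
go(.655,-.135,.15,12)
E
python3 -m handwheel '[{"xyz":[3.4,-3.4,0],"angular":[0,0,1]},{"xyz":[3.4,-3.4,0],"angular":[0,0,1]},{"xyz":[3.4,-3.4,0],"angular":[0,0,1]},{"xyz":[3.4,-3.4,0],"angular":[0,0,1]},{"xyz":[3.3,-3.4,0],"angular":[0,0,1]}]' 6.5
python3 -m handwheel '[{"xyz":[0,0,0],"angular":[0,0,0]},{"xyz":[0,0,0],"angular":[0,0,0]}]'
python3 - <<'E'
from h import *
im=snap('wrist','w6.png');go(.655,-.098,.15,12)
E
```

```text
bar [-27.59418054 -47.54654329]
cur [486.1  43.6 172.9] jawyaw 6.2 tilt [-0.01  -0.008 -1.   ] q7 -0.07 t 6.8
delta cm [ 16.89 -17.86  -2.29]
rot [ 0.5 -0.5  5.8]
rot [  -0.8   -0.7 -174.2]
time: 7.22
position: [0.6323, -0.1005, 0.1668]
tool_rot: [-0.173, 1.585, 0.162]
ft_force: [0.6, 0.5, 0.7]
grip_width: 0.689
time: 7.38
position: [0.6348, -0.1082, 0.159]
tool_rot: [-0.162, 1.591, 0.157]
ft_force: [-0.1, 1.7, -0.4]
grip_width: 0.736
cur [ 634.1 -109.6  158.3] jawyaw 11.6 tilt [-0.027 -0.007 -1.   ] q7 0.14 t 7.4
delta cm [ 2.09  1.16 -0.83]
rot [ 0.4 -1.5  0.4]
rot [  -2.4   -0.7 -179.5]
```

View pics/w6.png

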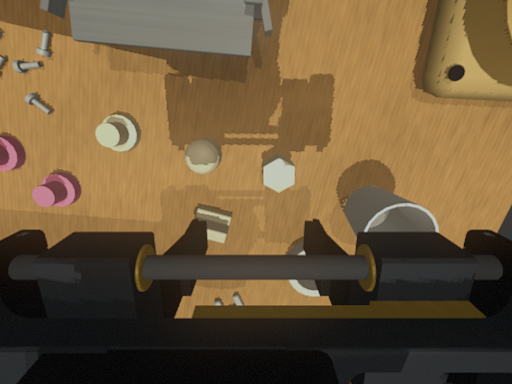

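Run:
```python
from h import *
im=load('w6.png');print(ray(im,279,175,.034),ray(im,400,232,.085),ray(im,366,235,.085),'dome',ray(im,202,156,.022))
S=load('s5.png');print(ray(S,318,230,.085),ray(S,274,229.4,.034))
crop('w6.png',240,140,80,70,8,'w6c.png')
```

```text
[ 0.65491758 -0.0930267   0.034     ] [ 0.77302716 -0.11183821  0.085     ] [ 0.74307263 -0.12157974  0.085     ] dome [ 0.56704521 -0.09223891  0.022     ]
[ 0.775242   -0.12021961  0.085     ] [ 0.65806897 -0.10102211  0.034     ]
```

View pics/w6c.png

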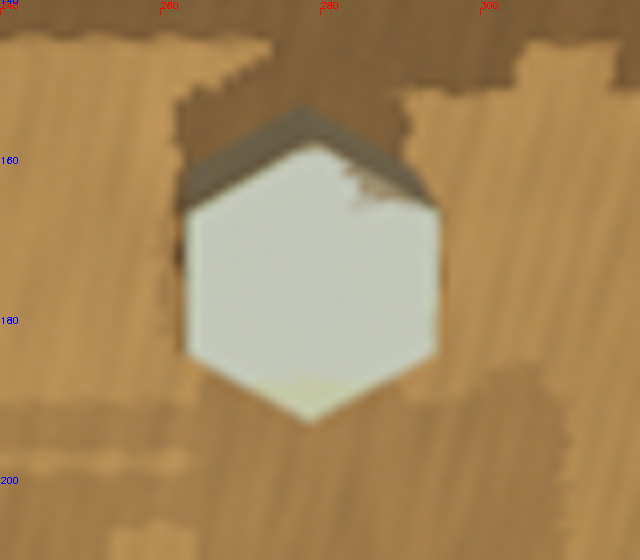

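```bash
python3 -m handwheel '[{"xyz":[2,1.2,-1],"angular":[0,-1.5,0]},{"xyz":[0.2,0,-3],"angular":[0,0,0]},{"xyz":[0,0,-3],"angular":[0,0,0]},{"xyz":[0,0,-2],"angular":[0,0,0]}]'
python3 - <<'E'
from h import *
go(.655,-.097,.022,12)
E
```

```text
time: 7.77
position: [0.6574, -0.0915, 0.0683]
tool_rot: [-0.166, 1.559, 0.155]
ft_force: [-0.3, -0.2, -0.1]
grip_width: 0.747
cur [657.4 -91.5  68.3] jawyaw 11.7 tilt [ 0.006 -0.006 -1.   ] q7 0.07 t 7.8
delta cm [-0.24 -0.55 -4.63]
rot [0.4 0.4 0.3]
rot [   0.6   -0.6 -179.7]
```

```bash
python3 -m handwheel '[{"xyz":[-0.3,-0.5,-2],"angular":[0.3,0.3,0]},{"xyz":[-0.2,0,-2],"angular":[0,0.2,0]},{"xyz":[-0.1,0,-1],"angular":[0,0,0]}]'
python3 - <<'E'
from h import *
go(.655,-.097,.022,12)
E
```

```text
time: 8.02
position: [0.6458, -0.0894, 0.0122]
tool_rot: [-0.164, 1.574, 0.169]
ft_force: [-0.4, 0.9, -0.0]
grip_width: 0.749
cur [645.8 -89.4  12.2] jawyaw 12.1 tilt [-0.01   0.002 -1.   ] q7 0.06 t 8.0
delta cm [ 0.92 -0.76  0.98]
rot [-0.1 -0.5 -0.1]
rot [  0.9  -0.2 179.9]
```

```bash
python3 -m handwheel '[{"xyz":[0.4,-0.4,1],"angular":[0,-0.5,0]},{"xyz":[0.5,-0.4,0.2],"angular":[0,0,0]},{"xyz":[0.3,-0.2,0],"angular":[0,0,0]}]'
python3 - <<'E'
from h import *
go(.655,-.097,.022,12)
E
```

```text
time: 8.27
position: [0.6544, -0.0958, 0.0231]
tool_rot: [-0.167, 1.57, 0.174]
ft_force: [0.7, -0.9, -0.6]
grip_width: 0.748
cur [654.4 -95.8  23.1] jawyaw 12.4 tilt [-0.007  0.004 -1.   ] q7 0.08 t 8.3
delta cm [ 0.06 -0.12 -0.11]
rot [-0.2 -0.4 -0.4]
rot [  0.6  -0.3 179.6]
```

```bash
python3 -m handwheel '[{"xyz":[0,0,-0.1],"angular":[0,0,0]},{"xyz":[0,0,0],"angular":[0,0,0]},{"xyz":[0,0,0],"angular":[0,0,0]},{"xyz":[0,0,0],"angular":[0,0,0]},{"xyz":[0,0,0],"angular":[0,0,0]}]' 0 40
python3 -m handwheel '[{"xyz":[0,0,0],"angular":[0,0,0]},{"xyz":[0,0,0],"angular":[0,0,0]}]'
python3 - <<'E'
from h import *
go(.655,-.097,.022,12);s=get_state();print(s['grip_width'],s['ft_force'])
E
```

```text
time: 8.68
position: [0.6596, -0.0969, 0.0284]
tool_rot: [-0.167, 1.56, 0.17]
ft_force: [0.6, 0.4, -1.0]
grip_width: 0.453
time: 8.85
position: [0.6597, -0.0969, 0.0288]
tool_rot: [-0.168, 1.56, 0.17]
ft_force: [0.4, 0.2, -0.5]
grip_width: 0.436
cur [659.7 -96.9  28.8] jawyaw 12.3 tilt [ 0.005  0.002 -1.   ] q7 0.08 t 8.8
delta cm [-0.47 -0.01 -0.68]
rot [-0.1  0.3 -0.3]
rot [ -0.4  -0.2 179.7]
0.4359311534687635 [ 0.41755044  0.16738957 -0.46862211]
```

```bash
python3 -m handwheel '[{"xyz":[-0.4,0,-0.7],"angular":[0,0,0]},{"xyz":[-0.2,0,-0.3],"angular":[0,0,0]},{"xyz":[0,0,0],"angular":[0,0,0]}]' 5.5
python3 - <<'E'
from h import *
go(.655,-.097,.022,12);s=get_state();print(s['grip_width'],s['ft_force'])
E
```

```text
time: 9.1
position: [0.6562, -0.0968, 0.021]
tool_rot: [-0.168, 1.553, 0.169]
ft_force: [0.1, 1.3, 0.1]
grip_width: 0.578
cur [656.2 -96.8  21. ] jawyaw 12.3 tilt [ 0.011  0.001 -1.   ] q7 0.07 t 9.1
delta cm [-0.12 -0.02  0.1 ]
rot [-0.1  0.6 -0.3]
rot [-1.000e+00 -1.000e-01  1.797e+02]
0.5776218927045579 [0.11283571 1.32590719 0.12446139]
```

```bash
python3 -m handwheel '[{"xyz":[0,0,0],"angular":[0,0.5,0]},{"xyz":[0,0,0],"angular":[0,0,0]},{"xyz":[0,0,0],"angular":[0,0,0]},{"xyz":[0,0,0],"angular":[0,0,0]},{"xyz":[0,0,0],"angular":[0,0,0]}]' 0 40
python3 - <<'E'
from h import *
go(.655,-.097,.022,12);s=get_state();print(s['grip_width'],s['ft_force'])
E
```

```text
time: 9.52
position: [0.6556, -0.0967, 0.0203]
tool_rot: [-0.168, 1.565, 0.17]
ft_force: [-0.0, -0.3, 1.3]
grip_width: 0.445
cur [655.6 -96.7  20.3] jawyaw 12.3 tilt [-0.001  0.002 -1.   ] q7 0.07 t 9.5
delta cm [-0.06 -0.03  0.17]
rot [-0.1 -0.  -0.3]
rot [ 1.000e-01 -1.000e-01  1.797e+02]
0.44459914400795997 [-0.00504001 -0.31458745  1.29591102]
```

```bash
python3 -m handwheel '[{"xyz":[0,0,0],"angular":[0,0,0]},{"xyz":[0,0,0],"angular":[0,0,0]}]' 
python3 -m handwheel '[{"xyz":[0,0,3],"angular":[0,0,0]},{"xyz":[0,0,4],"angular":[0,0,0]},{"xyz":[0,0,4],"angular":[0,0,0]},{"xyz":[0,0,3],"angular":[0,0,0]}]'
python3 - <<'E'
from h import *
go(*box(-24,0),.15,6.7);s=get_state();print(s['grip_width'],s['ft_force']);snap('side','d7.png');snap('wrist','w7.png')
E
```

```text
time: 9.68
position: [0.6556, -0.0968, 0.0203]
tool_rot: [-0.168, 1.565, 0.17]
ft_force: [0.4, -0.2, 0.6]
grip_width: 0.447
time: 10.02
position: [0.647, -0.0962, 0.1539]
tool_rot: [-0.164, 1.584, 0.176]
ft_force: [1.6, -0.8, 0.1]
grip_width: 0.444
cur [647.  -96.2 153.9] jawyaw 12.4 tilt [-0.021  0.006 -1.   ] q7 0.13 t 10.0
delta cm [-15.73  23.1   -0.39]
rot [-0.4 -1.2 -5.7]
rot [  1.8  -0.6 174.3]
0.44424559265236996 [ 1.56807132 -0.83683498  0.09338657]
```

View pics/w7.png

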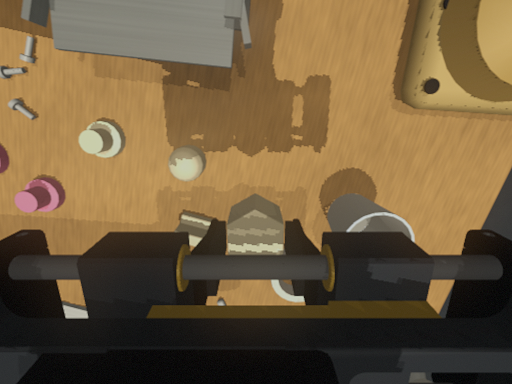

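```bash
python3 -m handwheel '[{"xyz":[-2.2,3.3,0.5],"angular":[0,-1,-1]},{"xyz":[-2.2,3.3,0.5],"angular":[0,0,-1]},{"xyz":[-2.2,3.3,0],"angular":[0,0,-1]},{"xyz":[-2.2,3.3,0],"angular":[0,0,-1]},{"xyz":[-2.2,3.3,0],"angular":[0,0,-1]}]'
python3 - <<'E'
from h import *
go(*box(-24,0),.15,6.7);s=get_state();print(s['grip_width'])
E
```

```text
time: 10.53
position: [0.5388, 0.061, 0.1619]
tool_rot: [-0.079, 1.565, 0.084]
ft_force: [0.5, 0.8, -0.3]
grip_width: 0.445
cur [538.8  61.  161.9] jawyaw 6.0 tilt [ 0.004  0.003 -1.   ] q7 -0.17 t 10.5
delta cm [-4.91  7.38 -1.19]
rot [-0.2  0.2  0.7]
rot [   0.4    0.3 -179.3]
0.4454010545482857
```

```bash
python3 -m handwheel '[{"xyz":[-2.2,3.3,0],"angular":[0,0,0]},{"xyz":[-2.0,2.8,-1],"angular":[0,0,0]},{"xyz":[-0.5,0.8,-2.5],"angular":[0,0,0]},{"xyz":[0,0,-2.5],"angular":[0,0,0]},{"xyz":[0,0,-1],"angular":[0,0,0]}]'
python3 - <<'E'
from h import *
go(*box(-24,0),.028,6.7);s=get_state();print(s['grip_width'])
E
```

```text
time: 10.95
position: [0.4827, 0.1429, 0.0901]
tool_rot: [-0.091, 1.561, 0.094]
ft_force: [0.0, -0.8, 0.0]
grip_width: 0.444
cur [482.7 142.9  90.1] jawyaw 6.8 tilt [ 0.008  0.002 -1.   ] q7 -0.35 t 10.9
delta cm [ 0.71 -0.81 -6.21]
rot [-0.1  0.4 -0.1]
rot [ -0.7  -0.2 179.9]
0.4440658072700125
```

```bash
python3 -m handwheel '[{"xyz":[0.7,-0.8,-0.5],"angular":[0,0.4,0]},{"xyz":[0.2,-0.3,-2],"angular":[0,0,0]},{"xyz":[0,0,-2],"angular":[0,0,0]},{"xyz":[0,0,-0.5],"angular":[0,0,0]},{"xyz":[0,0,0],"angular":[0,0,0]}]'
python3 - <<'E'
from h import *
go(*box(-24,0),.028,6.7);s=get_state();print(s['grip_width'])
E
```

```text
time: 11.37
position: [0.4893, 0.1298, 0.0343]
tool_rot: [-0.092, 1.575, 0.094]
ft_force: [0.6, -0.2, -0.0]
grip_width: 0.448
cur [489.3 129.8  34.3] jawyaw 6.8 tilt [-0.006  0.001 -1.   ] q7 -0.39 t 11.4
delta cm [ 0.05  0.5  -0.63]
rot [-0.1 -0.4 -0.1]
rot [ 6.000e-01 -1.000e-01  1.799e+02]
0.4478677882089833
```

```bash
python3 -m handwheel '[{"xyz":[0,0.4,-0.5],"angular":[0,-0.3,0]},{"xyz":[0,0.1,-0.4],"angular":[0,0,0]},{"xyz":[0,0,-0.2],"angular":[0,0,0]}]'
python3 - <<'E'
from h import *
go(*box(-24,0),.028,6.7);s=get_state();print(s['grip_width'],s['ft_force'])
E
```

```text
time: 11.62
position: [0.4903, 0.1346, 0.0261]
tool_rot: [-0.092, 1.57, 0.091]
ft_force: [-9.9, -5.6, 28.7]
grip_width: 0.446
cur [490.3 134.6  26.1] jawyaw 6.7 tilt [-0.001 -0.001 -1.   ] q7 -0.41 t 11.6
delta cm [-0.05  0.02  0.19]
rot [ 0.  -0.1  0. ]
rot [-1.0e-01 -1.0e-01 -1.8e+02]
0.4459205136626601 [-9.86882799 -5.62228489 28.7245399 ]
```

Contact with the floor, so I'll release and lift.

```bash
python3 -m handwheel '[{"xyz":[0,0,0.1],"angular":[0,0,0]},{"xyz":[0,0,0],"angular":[0,0,0]},{"xyz":[0,0,0],"angular":[0,0,0]},{"xyz":[0,0,0],"angular":[0,0,0]}]' 5
python3 -m handwheel '[{"xyz":[0,0,3],"angular":[0,0,0]},{"xyz":[0,0,4],"angular":[0,0,0]},{"xyz":[0,0,4],"angular":[0,0,0]},{"xyz":[0,-2,3],"angular":[0,0,0]},{"xyz":[0,-3,0],"angular":[0,0,0]}]'
python3 - <<'E'
from h import *
im=snap('wrist','w8.png');go(.590,-.180,.15,87)
E
```

```text
time: 11.95
position: [0.4929, 0.136, 0.0305]
tool_rot: [-0.093, 1.564, 0.091]
ft_force: [0.0, 0.5, -0.4]
grip_width: 0.565
time: 12.37
position: [0.4888, 0.0922, 0.1742]
tool_rot: [-0.1, 1.568, 0.106]
ft_force: [1.1, -1.3, -0.2]
grip_width: 0.575
cur [488.2  83.4 171.8] jawyaw 7.0 tilt [-0.003 -0.002 -1.   ] q7 -0.14 t 12.4
delta cm [ 10.18 -26.34  -2.18]
rot [ 0.2 -0.1 80. ]
rot [  -0.1   -0.2 -100. ]
```

View pics/w8.png

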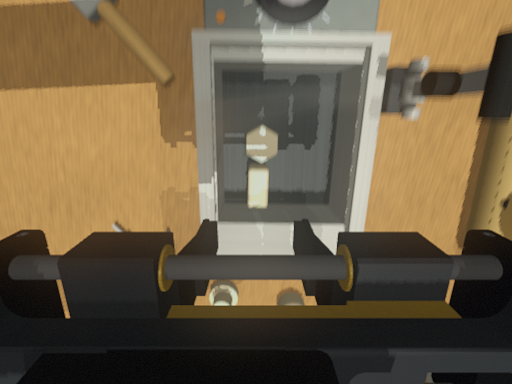

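```bash
python3 -m handwheel '[{"xyz":[0.9,-2.2,0],"angular":[0,0,6.8]},{"xyz":[0.9,-2.2,0],"angular":[0,0,6.8]},{"xyz":[0.9,-2.2,0],"angular":[0,0,6.8]},{"xyz":[0.9,-2.2,0],"angular":[0,0,6.8]},{"xyz":[0.9,-2.2,0],"angular":[0,0,6.8]}]' 5.5
python3 -m handwheel '[{"xyz":[0.9,-2.2,0],"angular":[0,0,6.8]},{"xyz":[0.9,-2.2,0],"angular":[0,0,6.8]},{"xyz":[0.9,-2.2,0],"angular":[0,0,6.8]},{"xyz":[0.9,-2.2,0],"angular":[0,0,6.8]},{"xyz":[0.9,-2.2,0],"angular":[0,0,6.8]}]'
python3 - <<'E'
from h import *
go(.590,-.180,.15,87)
E
```

```text
time: 12.83
position: [0.5335, -0.0289, 0.1732]
tool_rot: [-0.585, 1.491, 0.576]
ft_force: [0.7, 0.0, 0.2]
grip_width: 0.629
time: 13.25
position: [0.5791, -0.145, 0.1707]
tool_rot: [-1.06, 1.299, 1.052]
ft_force: [-0.1, 0.3, 0.5]
grip_width: 0.631
cur [ 579.1 -145.   170.7] jawyaw 78.2 tilt [ 0.004 -0.003 -1.   ] q7 1.40 t 13.2
delta cm [ 1.09 -3.5  -2.07]
rot [0.2 0.2 8.8]
rot [   0.4   -0.3 -171.2]
```

```bash
python3 -m handwheel '[{"xyz":[3.5,-2.2,-0.5],"angular":[0,0,5]},{"xyz":[2,-0.5,0],"angular":[0,0,2]},{"xyz":[0,0,0],"angular":[0,0,0]},{"xyz":[0,0,0],"angular":[0,0,0]}]'
python3 - <<'E'
from h import *
snap('wrist','w9.png');go(.590,-.180,.15,87)
E
```

```text
time: 13.58
position: [0.6339, -0.1826, 0.1607]
tool_rot: [-1.149, 1.252, 1.144]
ft_force: [-0.8, 0.3, 0.1]
grip_width: 0.633
cur [ 633.6 -182.3  160.7] jawyaw 85.1 tilt [-0.001 -0.005 -1.   ] q7 1.51 t 13.6
delta cm [-4.36  0.23 -1.07]
rot [ 0.3 -0.   1.9]
rot [  -0.    -0.4 -178.1]
```

View pics/w9.png

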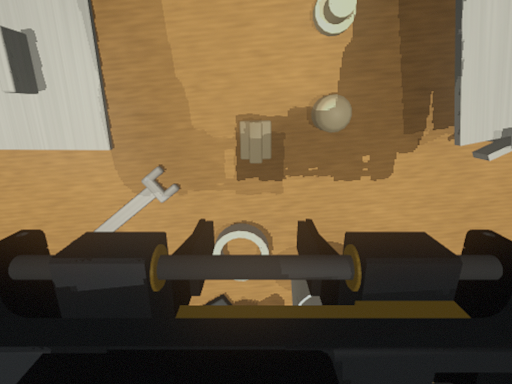

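Run:
```python
from h import *
crop('w9.png',225,100,80,80,8,'w9c.png');im=load('w9.png')
P=np.array([ray(im,*q,.037)[:2]*1000 for q in [(248.5,122),(262,122.5),(261.5,163),(248.5,162)]]);print(P.mean(0),P);print('dome',ray(im,333,113,.02),'plug',ray(im,342,5,.036))
```

```text
[ 588.64159232 -178.86192273] [[ 566.9261571  -183.82756266]
 [ 568.61124521 -170.04361299]
 [ 610.64951137 -173.88650493]
 [ 608.37945561 -187.69001035]]
dome [ 0.56606744 -0.09271614  0.02      ] plug [ 0.47045646 -0.08859829  0.036     ]
```

View pics/w9c.png

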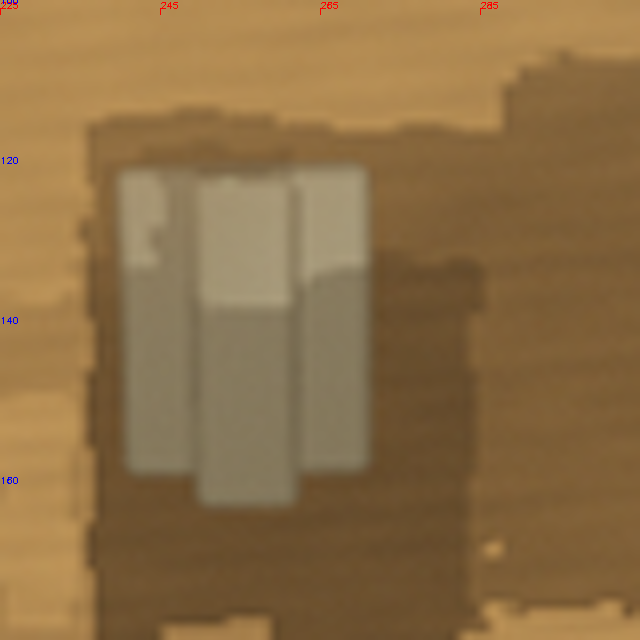

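```bash
echo '[0.5124,0.1390,6.7]' > box.json; python3 -m handwheel '[{"xyz":[-2.5,0.2,0],"angular":[0,0,0]},{"xyz":[-1.7,0.2,-2],"angular":[0.3,0,0]},{"xyz":[-0.2,0,-4],"angular":[0,0,0]},{"xyz":[0,0,-3],"angular":[0,0,0]},{"xyz":[0,0,0],"angular":[0,0,0]}]'
python3 - <<'E'
from h import *
go(.5886,-.179,.016,86)
E
```

```text
time: 14.05
position: [0.5854, -0.1736, 0.0706]
tool_rot: [-1.15, 1.247, 1.145]
ft_force: [-1.0, -0.6, 0.2]
grip_width: 0.63
cur [ 585.4 -173.6   70.6] jawyaw 85.2 tilt [ 0.002 -0.002 -1.   ] q7 1.50 t 14.1
delta cm [ 0.32 -0.54 -5.46]
rot [0.1 0.1 0.8]
rot [   0.2   -0.2 -179.2]
```

```bash
python3 -m handwheel '[{"xyz":[0.2,-0.4,-1],"angular":[0,0,1]},{"xyz":[0.3,-0.3,-1.5],"angular":[0,0,0]},{"xyz":[0,0,-1.5],"angular":[0,0,0]},{"xyz":[0,0,-0.5],"angular":[0,0,0]},{"xyz":[0,0,0],"angular":[0,0,0]}]'
python3 - <<'E'
from h import *
go(.5886,-.179,.016,86)
E
```

```text
time: 14.47
position: [0.5924, -0.1801, 0.0264]
tool_rot: [-1.169, 1.237, 1.155]
ft_force: [0.0, -0.3, 0.6]
grip_width: 0.638
cur [ 592.4 -180.1   26.4] jawyaw 86.4 tilt [ 0.007 -0.005 -1.   ] q7 1.49 t 14.5
delta cm [-0.38  0.11 -1.04]
rot [ 0.3  0.4 -0.4]
rot [ -0.6   0.4 179.6]
```

```bash
python3 -m handwheel '[{"xyz":[-0.4,0.1,-0.8],"angular":[0,0.3,0]},{"xyz":[-0.2,0,-0.3],"angular":[0,0,0]},{"xyz":[0,0,0],"angular":[0,0,0]}]'
python3 -m handwheel '[{"xyz":[0,0,0],"angular":[0,0,0]},{"xyz":[0,0,0],"angular":[0,0,0]},{"xyz":[0,0,0],"angular":[0,0,0]},{"xyz":[0,0,0],"angular":[0,0,0]},{"xyz":[0,0,0],"angular":[0,0,0]}]' 0 40
python3 -m handwheel '[{"xyz":[0,0,0],"angular":[0,0,0]},{"xyz":[0,0,0],"angular":[0,0,0]},{"xyz":[0,0,0],"angular":[0,0,0]}]'
python3 - <<'E'
from h import *
go(.5886,-.179,.016,86)
E
```

```text
time: 14.72
position: [0.5873, -0.1788, 0.0154]
tool_rot: [-1.167, 1.239, 1.158]
ft_force: [0.1, -0.1, -0.3]
grip_width: 0.631
time: 15.13
position: [0.5883, -0.179, 0.0169]
tool_rot: [-1.169, 1.238, 1.156]
ft_force: [-0.2, -0.3, -0.1]
grip_width: 0.338
time: 15.38
position: [0.5887, -0.1792, 0.0175]
tool_rot: [-1.17, 1.238, 1.155]
ft_force: [1.0, -0.6, -1.5]
grip_width: 0.159
cur [ 588.7 -179.2   17.5] jawyaw 86.4 tilt [ 0.006 -0.006 -1.   ] q7 1.49 t 15.4
delta cm [-0.01  0.02 -0.15]
rot [ 0.3  0.4 -0.4]
rot [ -0.6   0.5 179.6]
```

```bash
python3 -m handwheel '[{"xyz":[0,0,3],"angular":[0,0,0]},{"xyz":[0,0,4],"angular":[0,0,0]},{"xyz":[0,0,4],"angular":[0,0,0]},{"xyz":[0,2,3],"angular":[0,0,2]},{"xyz":[-0.5,3,0],"angular":[0,0,2]}]'
python3 - <<'E'
from h import *
go(*box(22,-50),.15,96.7);print(get_state()['grip_width'])
E
```

```text
time: 15.8
position: [0.5791, -0.1351, 0.1583]
tool_rot: [-1.21, 1.216, 1.206]
ft_force: [1.5, 0.6, 0.9]
grip_width: 0.154
cur [ 579.1 -135.1  158.3] jawyaw 89.9 tilt [-0.002 -0.005 -1.   ] q7 1.56 t 15.8
delta cm [-3.9  22.7  -0.83]
rot [ 0.3 -0.1  6.8]
rot [  -0.2   -0.5 -173.2]
0.15436474756711727
```

```bash
python3 -m handwheel '[{"xyz":[-0.7,3.5,0],"angular":[0,0,2]},{"xyz":[-0.7,3.5,0],"angular":[0,0,2]},{"xyz":[-0.7,3.5,0],"angular":[0,0,2]},{"xyz":[-0.7,3.5,0],"angular":[0,0,1]},{"xyz":[-0.6,3.5,0],"angular":[0,0,0]}]'
python3 -m handwheel '[{"xyz":[-0.4,3,0],"angular":[0,0,0]},{"xyz":[0,0.8,-2],"angular":[0,0,0]},{"xyz":[0,0,-2],"angular":[0,0,0]},{"xyz":[0,0,-1],"angular":[0,0,0]}]'
python3 - <<'E'
from h import *
go(*box(22,-50),.025,96.7);print(get_state()['grip_width'])
E
```

```text
time: 16.22
position: [0.5452, 0.0421, 0.1624]
tool_rot: [-1.306, 1.154, 1.286]
ft_force: [-0.0, 1.3, -1.1]
grip_width: 0.159
time: 16.55
position: [0.5398, 0.0952, 0.1155]
tool_rot: [-1.321, 1.137, 1.293]
ft_force: [-0.4, -0.1, -1.0]
grip_width: 0.158
cur [539.8  95.2 115.5] jawyaw 97.7 tilt [ 0.015 -0.007 -1.   ] q7 1.27 t 16.6
delta cm [ 0.03 -0.33 -9.05]
rot [ 0.4  0.9 -1. ]
rot [ -1.4   0.6 179. ]
0.15825585154481195
```

```bash
python3 -m handwheel '[{"xyz":[0,0,-2],"angular":[0.3,0.8,-1]},{"xyz":[0,0,-3],"angular":[0,0,0]},{"xyz":[0,0,-2],"angular":[0,0,0]},{"xyz":[0,0,0],"angular":[0,0,0]}]'
python3 - <<'E'
from h import *
go(*box(22,-47),.025,96.7);print(get_state()['grip_width'])
E
```

```text
time: 16.88
position: [0.5391, 0.0943, 0.0418]
tool_rot: [-1.297, 1.154, 1.293]
ft_force: [-0.9, -0.2, -0.8]
grip_width: 0.16
cur [539.1  94.3  41.8] jawyaw 96.7 tilt [-0.    -0.003 -1.   ] q7 1.19 t 16.9
delta cm [ 0.07  0.06 -1.68]
rot [ 0.2 -0.   0. ]
rot [  -0.    -0.3 -180. ]
0.15963023946922067
```

```bash
python3 -m handwheel '[{"xyz":[0,0,-0.9],"angular":[0,0,0]},{"xyz":[0,0,-0.7],"angular":[0,0,0]},{"xyz":[0,0,-0.3],"angular":[0,0,0]}]'
python3 - <<'E'
from h import *
go(*box(22,-47),.025,96.7);print(get_state()['ft_force'])
E
```

```text
time: 17.13
position: [0.5402, 0.0931, 0.0232]
tool_rot: [-1.296, 1.155, 1.291]
ft_force: [-11.1, -1.7, 38.9]
grip_width: 0.154
cur [540.2  93.1  23.2] jawyaw 96.5 tilt [ 0.001 -0.003 -1.   ] q7 1.17 t 17.1
delta cm [-0.05  0.18  0.18]
rot [0.2 0.  0.2]
rot [ 1.000e-01 -3.000e-01 -1.798e+02]
[-11.12850389  -1.65049613  38.86710571]
```

```bash
python3 -m handwheel '[{"xyz":[0,0,0.2],"angular":[0,0,0]},{"xyz":[0,0,0],"angular":[0,0,0]},{"xyz":[0,0,0],"angular":[0,0,0]}]' 2.5
python3 -m handwheel '[{"xyz":[0,0,3],"angular":[0,0,0]},{"xyz":[0,0,4],"angular":[0,0,0]},{"xyz":[0,0,4],"angular":[0,0,0]},{"xyz":[0,-2,3],"angular":[0,0,-3]},{"xyz":[0,-3,0],"angular":[0,0,-5]}]'
python3 - <<'E'
from h import *
go(.469,-.088,.15,6.7);snap('wrist','w10.png');print(get_state()['grip_width'])
E
```

```text
time: 17.38
position: [0.5423, 0.093, 0.0273]
tool_rot: [-1.297, 1.153, 1.287]
ft_force: [0.8, 0.1, -0.4]
grip_width: 0.26
time: 17.8
position: [0.5399, 0.0498, 0.1739]
tool_rot: [-1.198, 1.213, 1.195]
ft_force: [0.8, 0.7, -0.1]
grip_width: 0.282
cur [539.9  49.8 173.9] jawyaw 89.1 tilt [ 0.004  0.002 -1.   ] q7 1.28 t 17.8
delta cm [ -7.09 -13.78  -2.39]
rot [  0.1   0.3 -82.4]
rot [-0.3  0.1 97.6]
0.2921319271684926
```

View pics/w10.png

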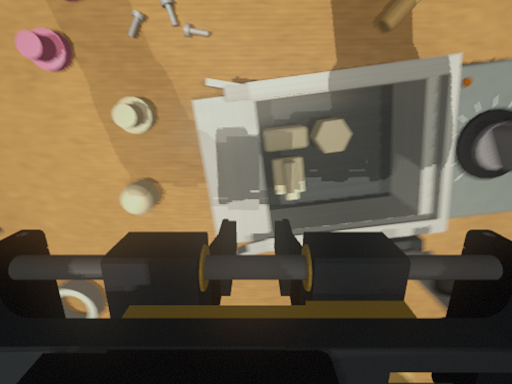

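```bash
python3 - <<'E'
from h import *
im=load('w10.png');d=ray(im,138,198,.024);print(d,'plug',ray(im,128,117,.036));go(d[0],d[1],.15,90)
for q in [(289,180),(287,138),(331,135)]: print(unbox(ray(im,*q,.041)))
E
python3 -m handwheel '[{"xyz":[0.6,-3,0],"angular":[0,0,0]},{"xyz":[0.6,-3,0],"angular":[0,0,0]},{"xyz":[0.6,-3,-1],"angular":[0,0,0]},{"xyz":[0.6,-2.5,-1],"angular":[0,0,0]},{"xyz":[0,0,0],"angular":[0,0,0]}]' 6.5
python3 - <<'E'
from h import *
go(.566,-.093,.15,90)
E
```

```text
[ 0.56249811 -0.09232559  0.024     ] plug [ 0.46704916 -0.08429692  0.036     ]
cur [539.5  40.5 171.6] jawyaw 88.2 tilt [ 0.001 -0.004 -1.   ] q7 1.28 t 17.9
delta cm [  2.3  -13.29  -2.16]
rot [0.2 0.1 1.8]
rot [ 1.000e-01 -3.000e-01 -1.782e+02]
[ 20.14721549 -52.8638386 ]
[-26.79049579 -50.45752252]
[-23.62181417  -3.22327402]
time: 18.27
position: [0.5658, -0.0827, 0.1559]
tool_rot: [-1.199, 1.224, 1.171]
ft_force: [0.1, -0.1, 0.2]
grip_width: 0.58
cur [565.8 -82.7 155.9] jawyaw 88.1 tilt [ 0.011 -0.011 -1.   ] q7 1.46 t 18.3
delta cm [ 0.02 -1.03 -0.59]
rot [0.6 0.7 1.9]
rot [   1.    -1.  -178.1]
```

```bash
python3 -m handwheel '[{"xyz":[0,-1,-2],"angular":[0.5,0.6,0]},{"xyz":[0,0,-3.5],"angular":[0,0,0]},{"xyz":[0,0,-3.5],"angular":[0,0,0]},{"xyz":[0,0,-1.5],"angular":[0,0,0]},{"xyz":[0,0,0],"angular":[0,0,0]}]' 6.5
python3 - <<'E'
from h import *
go(.566,-.093,.008,90)
E
```

```text
time: 18.68
position: [0.5677, -0.0968, 0.0496]
tool_rot: [-1.187, 1.226, 1.172]
ft_force: [-1.1, -0.6, -0.8]
grip_width: 0.746
cur [567.7 -96.8  49.6] jawyaw 87.7 tilt [ 0.007 -0.005 -1.   ] q7 1.41 t 18.7
delta cm [-0.17  0.38 -4.16]
rot [0.3 0.4 2.3]
rot [   0.7   -0.5 -177.7]
```

```bash
python3 -m handwheel '[{"xyz":[-0.2,0.3,-1.5],"angular":[0.3,0.4,0]},{"xyz":[-0.1,0.1,-1.5],"angular":[0,0,0]},{"xyz":[0,0,-0.7],"angular":[0,0,0]},{"xyz":[0,0,-0.3],"angular":[0,0,0]}]'
python3 - <<'E'
from h import *
go(.566,-.093,.008,90)
E
```

```text
time: 19.02
position: [0.5664, -0.0914, 0.0099]
tool_rot: [-1.182, 1.224, 1.178]
ft_force: [0.2, 0.0, -0.5]
grip_width: 0.748
cur [566.4 -91.4   9.9] jawyaw 87.8 tilt [ 0.004  0.    -1.   ] q7 1.37 t 19.0
delta cm [-0.04 -0.16 -0.19]
rot [-0.   0.2  2.2]
rot [   0.3    0.  -177.8]
```

```bash
python3 -m handwheel '[{"xyz":[0,0,0],"angular":[0,0,0]},{"xyz":[0,0,0],"angular":[0,0,0]},{"xyz":[0,0,0],"angular":[0,0,0]},{"xyz":[0,0,0],"angular":[0,0,0]},{"xyz":[0,0,0],"angular":[0,0,0]}]' 0 40
python3 -m handwheel '[{"xyz":[0,0,0],"angular":[0,0,0]},{"xyz":[0,0,0],"angular":[0,0,0]},{"xyz":[0,0,0],"angular":[0,0,0]}]'
python3 - <<'E'
from h import *
go(.566,-.093,.008,90)
E
```

```text
time: 19.43
position: [0.5687, -0.0911, 0.0128]
tool_rot: [-1.186, 1.222, 1.175]
ft_force: [0.4, 0.4, -1.4]
grip_width: 0.455
time: 19.68
position: [0.5693, -0.0914, 0.0137]
tool_rot: [-1.187, 1.221, 1.174]
ft_force: [-0.5, -0.4, -1.0]
grip_width: 0.441
cur [569.3 -91.4  13.7] jawyaw 87.8 tilt [ 0.009 -0.002 -1.   ] q7 1.37 t 19.7
delta cm [-0.33 -0.16 -0.57]
rot [0.1 0.5 2.2]
rot [ 8.000e-01 -1.000e-01 -1.778e+02]
```

```bash
python3 -m handwheel '[{"xyz":[0,0,2],"angular":[0,0,0]},{"xyz":[0,0,3],"angular":[0,0,0]},{"xyz":[0,0,4],"angular":[0,0,0]},{"xyz":[0,1,4],"angular":[0,0,2]},{"xyz":[-0.4,2,1],"angular":[0,0,2]}]'
python3 - <<'E'
from h import *
go(*box(25,22),.15,96.7);print(get_state()['grip_width']);snap('wrist','w11.png')
E
```

```text
time: 20.1
position: [0.5599, -0.0649, 0.1533]
tool_rot: [-1.228, 1.198, 1.231]
ft_force: [2.3, 0.1, -0.6]
grip_width: 0.446
cur [559.9 -64.9 153.3] jawyaw 91.6 tilt [-0.002  0.    -1.   ] q7 1.50 t 20.1
delta cm [-2.53 22.86 -0.33]
rot [-0.  -0.1  5.1]
rot [  -0.2    0.  -174.9]
0.4457565793808306
```

View pics/w11.png

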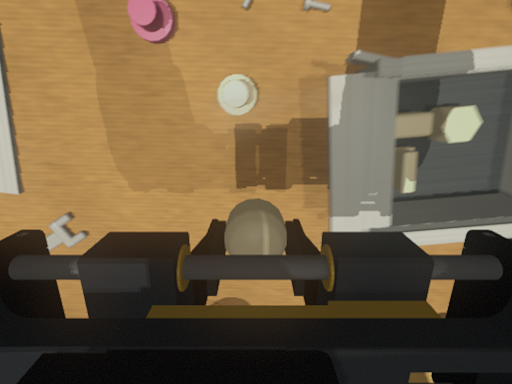

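```bash
python3 -m handwheel '[{"xyz":[-0.4,3.5,0],"angular":[0,0,1]},{"xyz":[-0.4,3.5,0],"angular":[0,0,1]},{"xyz":[-0.4,3.5,0],"angular":[0,0,1]},{"xyz":[-0.4,3.5,0],"angular":[0,0,1]},{"xyz":[-0.4,3.5,0],"angular":[0,0,0]}]'
python3 -m handwheel '[{"xyz":[-0.3,3,0],"angular":[0,0,0]},{"xyz":[0,0.8,-1],"angular":[0,0,0]},{"xyz":[0,0,-2],"angular":[0,0,0]},{"xyz":[0,0,0],"angular":[0,0,0]}]'
python3 - <<'E'
from h import *
go(*box(25,22),.022,96.7);print(get_state()['grip_width'])
E
```

```text
time: 20.57
position: [0.5379, 0.1138, 0.1523]
tool_rot: [-1.28, 1.167, 1.276]
ft_force: [0.7, -0.1, -1.1]
grip_width: 0.445
time: 20.9
position: [0.5289, 0.1672, 0.1197]
tool_rot: [-1.289, 1.154, 1.293]
ft_force: [-0.5, -1.8, -1.3]
grip_width: 0.447
cur [528.9 167.2 119.7] jawyaw 96.4 tilt [-0.002  0.001 -1.   ] q7 1.11 t 20.9
delta cm [ 0.58 -0.34 -9.77]
rot [-0.1 -0.1  0.3]
rot [-2.000e-01  1.000e-01 -1.797e+02]
0.44675309791118495
```

```bash
python3 -m handwheel '[{"xyz":[0.4,-0.3,-2],"angular":[0,0,0]},{"xyz":[0.2,0,-3],"angular":[0,0,0]},{"xyz":[0,0,-2.2],"angular":[0,0,0]},{"xyz":[0,0,0],"angular":[0,0,0]}]'
python3 - <<'E'
from h import *
go(*box(25,22),.022,96.7);print(get_state()['grip_width'])
E
```

```text
time: 21.23
position: [0.5344, 0.1643, 0.0456]
tool_rot: [-1.291, 1.154, 1.294]
ft_force: [-0.8, 0.0, -1.4]
grip_width: 0.448
cur [534.4 164.3  45.6] jawyaw 96.5 tilt [-0.002  0.001 -1.   ] q7 1.05 t 21.2
delta cm [ 0.03 -0.06 -2.36]
rot [-0.  -0.1  0.2]
rot [-1.000e-01  1.000e-01 -1.798e+02]
0.44750207878474174
```

```bash
python3 -m handwheel '[{"xyz":[0,0,-1.1],"angular":[0,0,0]},{"xyz":[0,0,-0.8],"angular":[0,0,0]},{"xyz":[0,0,-0.3],"angular":[0,0,0]}]'
python3 - <<'E'
from h import *
go(*box(25,22),.022,96.7);print(get_state()['ft_force'])
E
```

```text
time: 21.48
position: [0.5354, 0.1635, 0.0238]
tool_rot: [-1.29, 1.154, 1.291]
ft_force: [0.2, -0.0, -0.1]
grip_width: 0.444
cur [535.4 163.5  23.8] jawyaw 96.4 tilt [-0.001  0.001 -1.   ] q7 1.03 t 21.5
delta cm [-0.07  0.02 -0.18]
rot [-0.  -0.   0.3]
rot [-1.000e-01  1.000e-01 -1.797e+02]
[ 0.21564754 -0.002361   -0.10053624]
```

```bash
python3 -m handwheel '[{"xyz":[0,0,-0.2],"angular":[0,0,0]},{"xyz":[0,0,-0.1],"angular":[0,0,0]}]'
python3 -m handwheel '[{"xyz":[0,0,0],"angular":[0,0,0]},{"xyz":[0,0,0],"angular":[0,0,0]},{"xyz":[0,0,0],"angular":[0,0,0]},{"xyz":[0,0,0],"angular":[0,0,0]}]' 5.2
python3 -m handwheel '[{"xyz":[0,0,3],"angular":[0,0,0]},{"xyz":[0,0,4],"angular":[0,0,0]},{"xyz":[0,0,4],"angular":[0,0,0]},{"xyz":[0,-2,3],"angular":[0,0,-6]},{"xyz":[0,-3,0],"angular":[0,0,-6]}]'
python3 - <<'E'
from h import *
go(.469,-.088,.15,6.7);snap('wrist','w12.png')
E
```

```text
time: 21.65
position: [0.5361, 0.1633, 0.0213]
tool_rot: [-1.29, 1.154, 1.29]
ft_force: [0.6, -0.2, -0.6]
grip_width: 0.447
time: 21.98
position: [0.5381, 0.1639, 0.0238]
tool_rot: [-1.292, 1.151, 1.287]
ft_force: [0.1, -0.2, -0.3]
grip_width: 0.584
time: 22.4
position: [0.534, 0.1208, 0.169]
tool_rot: [-1.136, 1.244, 1.145]
ft_force: [2.7, 0.1, -0.8]
grip_width: 0.597
cur [534.  120.8 169. ] jawyaw 84.8 tilt [ 0.001  0.008 -1.   ] q7 1.06 t 22.4
delta cm [ -6.5  -20.88  -1.9 ]
rot [ -0.3   0.4 -78.1]
rot [ -0.4  -0.4 101.9]
```

View pics/w12.png

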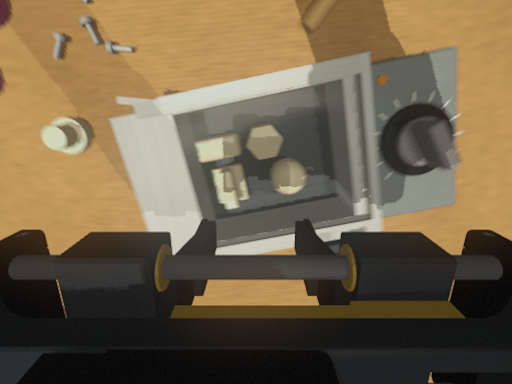

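```bash
python3 -m handwheel '[{"xyz":[-0.5,-2,0],"angular":[0,0,-6.8]},{"xyz":[-0.5,-2,0],"angular":[0,0,-6.8]},{"xyz":[-0.5,-2,0],"angular":[0,0,-6.8]},{"xyz":[-0.5,-2,0],"angular":[0,0,-6.8]},{"xyz":[-0.5,-2,0],"angular":[0,0,-6.8]}]'
python3 -m handwheel '[{"xyz":[-0.5,-2,0],"angular":[0,0,-6.8]},{"xyz":[-0.5,-2,0],"angular":[0,0,-6.8]},{"xyz":[-0.5,-2,0],"angular":[0,0,-6.8]},{"xyz":[-0.5,-2,0],"angular":[0,0,-6.8]},{"xyz":[-0.5,-2.5,0],"angular":[0,0,-6.8]}]'
python3 -m handwheel '[{"xyz":[-0.5,-1.5,0],"angular":[0,0,-3]},{"xyz":[0,0,0],"angular":[0,0,0]},{"xyz":[0,0,0],"angular":[0,0,0]}]'
python3 - <<'E'
from h import *
go(.469,-.088,.15,6.7);snap('wrist','w13.png')
E
```

```text
time: 22.87
position: [0.5093, 0.0097, 0.1694]
tool_rot: [-0.672, 1.459, 0.668]
ft_force: [0.1, -0.0, 0.0]
grip_width: 0.597
time: 23.28
position: [0.482, -0.0989, 0.1698]
tool_rot: [-0.193, 1.558, 0.182]
ft_force: [0.4, 0.1, 0.2]
grip_width: 0.601
time: 23.53
position: [0.475, -0.12, 0.1695]
tool_rot: [-0.145, 1.563, 0.131]
ft_force: [0.0, 1.2, 0.5]
grip_width: 0.597
cur [ 475.  -120.   169.5] jawyaw 10.1 tilt [ 0.004 -0.008 -1.   ] q7 0.34 t 23.5
delta cm [-0.6   3.2  -1.95]
rot [ 0.5  0.2 -3.4]
rot [ -0.3   0.8 176.6]
```

View pics/w13.png

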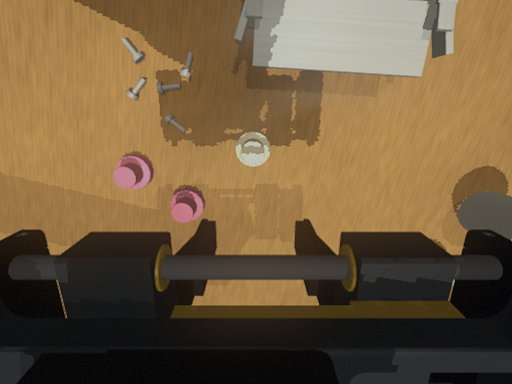

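Run:
```python
from h import *
im=load('w13.png');print(ray(im,253,153,.036),ray(im,253,150,.013))
for q in [(253,65),(421,76)]: p=ray(im,*q,.07);print(p,unbox(p))
crop('w13.png',225,125,60,50,10,'w13c.png')
```

```text
[ 0.46742581 -0.08845028  0.036     ] [ 0.46735131 -0.08872556  0.013     ]
[ 0.45319855 -0.00591965  0.07      ] [ -75.70502013 -137.02286647]
[0.60278992 0.01144428 0.07      ] [  74.89059346 -137.23045172]
```

View pics/w13c.png

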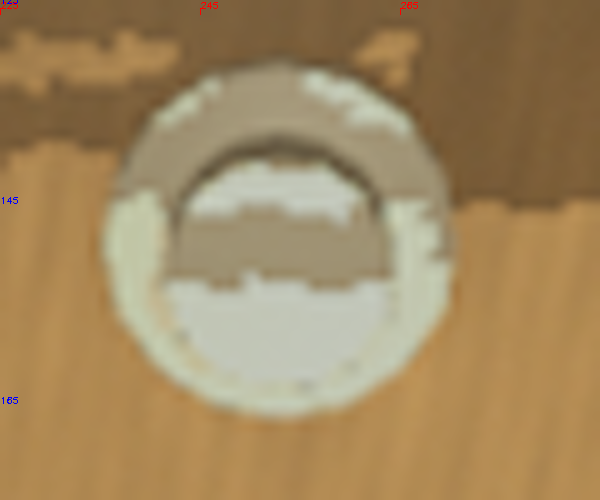

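```bash
python3 -m handwheel '[{"xyz":[-0.8,3.1,-2],"angular":[0.4,0,-2]},{"xyz":[0,0,-3.5],"angular":[0,0,-1]},{"xyz":[0,0,-3.5],"angular":[0,0,0]},{"xyz":[0,0,-1.5],"angular":[0,0,0]},{"xyz":[0,0,0],"angular":[0,0,0]}]' 5
python3 - <<'E'
from h import *
go(.4674,-.0884,.017,6.7)
E
```

```text
time: 24.0
position: [0.471, -0.0792, 0.0641]
tool_rot: [-0.113, 1.555, 0.109]
ft_force: [-0.4, -0.8, 1.3]
grip_width: 0.572
cur [471.  -79.2  64.1] jawyaw 8.1 tilt [ 0.013 -0.001 -1.   ] q7 0.17 t 24.0
delta cm [-0.36 -0.92 -4.71]
rot [ 0.1  0.8 -1.4]
rot [-1.200e+00  1.000e-01  1.786e+02]
```

```bash
python3 -m handwheel '[{"xyz":[-0.4,-0.8,-1],"angular":[0,0.8,-1]},{"xyz":[-0.3,-0.2,-1.5],"angular":[0,0,0]},{"xyz":[-0.1,0,-1],"angular":[0,0,0]},{"xyz":[0,0,0],"angular":[0,0,0]}]' 5
python3 - <<'E'
from h import *
go(.4674,-.0884,.017,6.7)
E
```

```text
time: 24.33
position: [0.4651, -0.0868, 0.0294]
tool_rot: [-0.104, 1.568, 0.102]
ft_force: [-0.1, 0.4, 0.5]
grip_width: 0.574
cur [465.1 -86.8  29.4] jawyaw 7.5 tilt [ 0.    -0.001 -1.   ] q7 0.13 t 24.3
delta cm [ 0.23 -0.16 -1.24]
rot [ 0.   0.  -0.8]
rot [-0.000e+00  1.000e-01  1.792e+02]
```

```bash
python3 -m handwheel '[{"xyz":[0.2,-0.1,-0.8],"angular":[0,0,-0.5]},{"xyz":[0,0,-0.5],"angular":[0,0,0]},{"xyz":[0,0,0],"angular":[0,0,0]}]' 5
python3 -m handwheel '[{"xyz":[0,0,0],"angular":[0,0,0]},{"xyz":[0,0,0],"angular":[0,0,0]},{"xyz":[0,0,0],"angular":[0,0,0]},{"xyz":[0,0,0],"angular":[0,0,0]},{"xyz":[0,0,0],"angular":[0,0,0]}]' 0 40
python3 -m handwheel '[{"xyz":[0,0,0],"angular":[0,0,0]},{"xyz":[0,0,0],"angular":[0,0,0]}]'
python3 - <<'E'
from h import *
go(.4674,-.0884,.017,6.7)
E
```

```text
time: 24.58
position: [0.4693, -0.0884, 0.0171]
tool_rot: [-0.097, 1.565, 0.094]
ft_force: [-0.6, -0.1, 0.4]
grip_width: 0.577
time: 25.0
position: [0.4708, -0.0887, 0.0186]
tool_rot: [-0.098, 1.563, 0.093]
ft_force: [-0.2, 0.1, -1.0]
grip_width: 0.29
time: 25.17
position: [0.4709, -0.0888, 0.0188]
tool_rot: [-0.098, 1.563, 0.093]
ft_force: [-0.3, 0.2, -0.5]
grip_width: 0.287
cur [470.9 -88.8  18.8] jawyaw 7.0 tilt [ 0.006 -0.003 -1.   ] q7 0.11 t 25.2
delta cm [-0.35  0.04 -0.18]
rot [ 0.2  0.4 -0.3]
rot [ -0.6   0.3 179.7]
```

```bash
python3 -m handwheel '[{"xyz":[0,0,3],"angular":[0,0,0]},{"xyz":[0,0,4],"angular":[0,0,0]},{"xyz":[0,0,4],"angular":[0,0,0]},{"xyz":[0,2,3],"angular":[0,0,0]},{"xyz":[0,3.5,0],"angular":[0,0,0]}]'
python3 -m handwheel '[{"xyz":[0,3.5,0],"angular":[0,0,0]},{"xyz":[0,3.5,0],"angular":[0,0,0]},{"xyz":[0,3.5,0],"angular":[0,0,0]},{"xyz":[0,3.5,0],"angular":[0,0,0]},{"xyz":[0,3,0],"angular":[0,0,0]}]'
python3 - <<'E'
from h import *
go(*box(-34,50),.13,6.7);print(get_state()['grip_width'])
E
```

```text
time: 25.58
position: [0.4664, -0.038, 0.1616]
tool_rot: [-0.087, 1.57, 0.087]
ft_force: [1.3, 1.0, -0.6]
grip_width: 0.287
time: 26.0
position: [0.4678, 0.1372, 0.1665]
tool_rot: [-0.085, 1.56, 0.076]
ft_force: [-0.7, -0.4, -1.1]
grip_width: 0.286
cur [467.8 137.2 166.5] jawyaw 5.9 tilt [ 0.01  -0.005 -1.   ] q7 -0.28 t 26.0
delta cm [ 0.5   4.75 -3.65]
rot [0.3 0.6 0.8]
rot [   0.9   -0.5 -179.2]
0.2859692657243408
```

```bash
python3 -m handwheel '[{"xyz":[0.5,3,-1],"angular":[0.3,0.6,0.8]},{"xyz":[0.2,0.8,-2],"angular":[0,0,0]},{"xyz":[0,0,-3],"angular":[0,0,0]},{"xyz":[0,0,-3],"angular":[0,0,0]},{"xyz":[0,0,0],"angular":[0,0,0]}]'
python3 - <<'E'
from h import *
go(*box(-34,50),.028,6.7);print(get_state()['grip_width'])
E
```

```text
time: 26.42
position: [0.4747, 0.1891, 0.0774]
tool_rot: [-0.1, 1.56, 0.108]
ft_force: [-1.7, -1.2, -1.6]
grip_width: 0.287
cur [474.7 189.1  77.4] jawyaw 7.6 tilt [ 0.008  0.006 -1.   ] q7 -0.49 t 26.4
delta cm [-0.19 -0.44 -4.94]
rot [-0.3  0.5 -0.9]
rot [ -0.7  -0.5 179.1]
0.2866997237347629
```

```bash
python3 -m handwheel '[{"xyz":[-0.2,-0.4,-0.5],"angular":[0,0.5,-0.9]},{"xyz":[-0.1,0,-1.5],"angular":[0,0,0]},{"xyz":[0,0,-1],"angular":[0,0,0]},{"xyz":[0,0,-0.5],"angular":[0,0,0]},{"xyz":[0,0,0],"angular":[0,0,0]}]'
python3 - <<'E'
from h import *
go(*box(-34,50),.028,6.7);print(get_state()['grip_width'])
E
```

```text
time: 26.83
position: [0.4735, 0.1836, 0.0445]
tool_rot: [-0.083, 1.568, 0.092]
ft_force: [0.4, 0.2, -0.4]
grip_width: 0.288
cur [473.5 183.6  44.5] jawyaw 6.4 tilt [ 0.001  0.005 -1.   ] q7 -0.53 t 26.8
delta cm [-0.07  0.11 -1.65]
rot [-0.3  0.1  0.3]
rot [ 1.000e-01  5.000e-01 -1.797e+02]
0.2882304991146924
```

```bash
python3 -m handwheel '[{"xyz":[0,0,-0.7],"angular":[0,0,0]},{"xyz":[0,0,-0.6],"angular":[0,0,0]},{"xyz":[0,0,-0.4],"angular":[0,0,0]},{"xyz":[0,0,-0.2],"angular":[0,0,0]}]'
python3 - <<'E'
from h import *
go(*box(-34,50),.026,6.7);print(get_state()['ft_force'])
E
```

```text
time: 27.17
position: [0.4764, 0.1831, 0.0269]
tool_rot: [-0.081, 1.562, 0.089]
ft_force: [0.5, -0.1, -1.0]
grip_width: 0.292
cur [476.4 183.1  26.9] jawyaw 6.2 tilt [ 0.007  0.005 -1.   ] q7 -0.56 t 27.2
delta cm [-0.36  0.16 -0.09]
rot [-0.3  0.4  0.5]
rot [   0.6    0.5 -179.5]
[ 0.51853997 -0.12990617 -1.01061242]
```

```bash
python3 -m handwheel '[{"xyz":[-0.2,0,-0.3],"angular":[0,0.3,0]},{"xyz":[0,0,-0.1],"angular":[0,0,0]}]'
python3 -m handwheel '[{"xyz":[0,0,0],"angular":[0,0,0]},{"xyz":[0,0,0],"angular":[0,0,0]},{"xyz":[0,0,0],"angular":[0,0,0]}]' 3.6
python3 -m handwheel '[{"xyz":[0,0,2],"angular":[0,0,0]},{"xyz":[0,0,4],"angular":[0,0,0]},{"xyz":[0,0,4],"angular":[0,0,0]},{"xyz":[0,0,4],"angular":[0,0,0]},{"xyz":[0,-3,0],"angular":[0,0,0]}]'
python3 -m handwheel '[{"xyz":[0,-4,0],"angular":[0,0,0]},{"xyz":[0,-4,0],"angular":[0,0,-4]},{"xyz":[0,-4,0],"angular":[0,0,-5]},{"xyz":[0,-4,0],"angular":[0,0,-5]},{"xyz":[0,0,0],"angular":[0,0,-1]}]'
python3 - <<'E'
from h import *
go(.49,-.42,.15,84);snap('wrist','w14.png');snap('side','d14.png');snap('scene','s14.png')
E
```

```text
time: 27.33
position: [0.4753, 0.1835, 0.0244]
tool_rot: [-0.082, 1.567, 0.089]
ft_force: [-6.3, -3.0, 18.4]
grip_width: 0.289
time: 27.58
position: [0.4758, 0.184, 0.0252]
tool_rot: [-0.082, 1.566, 0.089]
ft_force: [0.0, -0.8, 0.3]
grip_width: 0.391
time: 28.0
position: [0.4705, 0.1597, 0.1676]
tool_rot: [-0.087, 1.574, 0.102]
ft_force: [1.8, 1.8, 0.4]
grip_width: 0.415
time: 28.42
position: [0.4715, -0.0089, 0.1721]
tool_rot: [0.122, 1.56, -0.114]
ft_force: [-0.9, -0.6, 0.4]
grip_width: 0.412
cur [471.5  -8.9 172.1] jawyaw -8.6 tilt [ 0.008  0.004 -1.   ] q7 -0.17 t 28.4
delta cm [  1.85 -41.11  -2.21]
rot [-0.6  0.1 92.6]
rot [  0.1   0.6 -87.4]
```

View pics/w14.png

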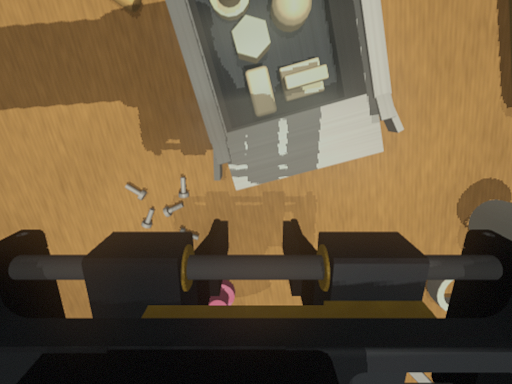

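View pics/d14.png

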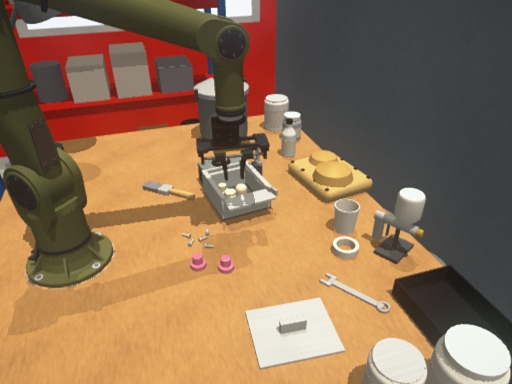

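```bash
python3 -m handwheel '[{"xyz":[0,-3,0],"angular":[0,0,-6.9]},{"xyz":[0,-3,0],"angular":[0,0,-6.9]},{"xyz":[0,-3,0],"angular":[0,0,-6.9]},{"xyz":[0,-3,0],"angular":[0,0,-6.9]},{"xyz":[0,-3,0],"angular":[0,0,-6.9]}]' 6
python3 -m handwheel '[{"xyz":[0,-3,0],"angular":[0,0,-6.9]},{"xyz":[0,-3,0],"angular":[0,0,-6.9]},{"xyz":[0,-3,0],"angular":[0,0,-6.9]},{"xyz":[0,-3,0],"angular":[0,0,-6.9]},{"xyz":[0,-3,0],"angular":[0,0,-6.9]}]'
python3 - <<'E'
from h import *
go(.46,-.42,.17,84)
E
```

```text
time: 28.98
position: [0.4741, -0.1353, 0.1725]
tool_rot: [0.576, 1.484, -0.556]
ft_force: [0.6, 0.1, -1.1]
grip_width: 0.661
time: 29.4
position: [0.479, -0.2802, 0.1719]
tool_rot: [1.039, 1.298, -1.02]
ft_force: [0.5, -0.1, 0.7]
grip_width: 0.688
cur [ 479.  -280.2  171.9] jawyaw -76.3 tilt [ 0.018  0.    -1.   ] q7 -0.92 t 29.4
delta cm [ -1.9  -13.98  -0.19]
rot [ -1.5   0.2 160.3]
rot [  0.2   1.1 -19.7]
```

```bash
python3 -m handwheel '[{"xyz":[-0.7,-3.3,0],"angular":[0,1,-6.5]},{"xyz":[-0.7,-3.3,0],"angular":[0,0,-6.5]},{"xyz":[-0.7,-3.3,0],"angular":[0,0,-5]},{"xyz":[-0.4,-2.5,0],"angular":[0,0,0]},{"xyz":[0,0,0],"angular":[0,0,0]}]'
python3 -m handwheel '[{"xyz":[0,0,0],"angular":[0,0,0]}]'
python3 - <<'E'
from h import *
go(.46,-.42,.17,84);snap('wrist','w15.png')
E
```

```text
time: 29.82
position: [0.4593, -0.4056, 0.1698]
tool_rot: [1.27, 1.17, -1.266]
ft_force: [-1.7, -0.2, -1.0]
grip_width: 0.691
time: 29.9
position: [0.4606, -0.4045, 0.1691]
tool_rot: [1.271, 1.172, -1.264]
ft_force: [0.5, -0.2, -0.3]
grip_width: 0.686
cur [ 460.6 -404.5  169.1] jawyaw -94.5 tilt [ 0.002  0.003 -1.   ] q7 -1.06 t 29.9
delta cm [-0.06 -1.55  0.09]
rot [ -0.2  -0.3 178.5]
rot [-0.2  0.1 -1.5]
```

View pics/w15.png

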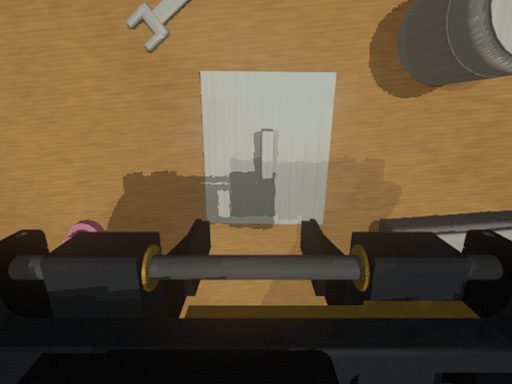

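Run:
```python
from h import *
im=load('w15.png')
P=np.array([ray(im,*q,.006)[:2]*1000 for q in [(201,72),(335,72),(326,224),(208,223)]]);print(P.mean(0),P, cv2.minAreaRect(P.astype(np.float32)))
P=np.array([ray(im,*q,.038)[:2]*1000 for q in [(262,129),(273,129),(273,178),(262,178)]]);print(P.mean(0),P)
e=P[0]+P[1]-P[2]-P[3];print('rib yaw',np.degrees(np.arctan2(e[1],e[0])))
crop('w15.png',240,110,60,80,8,'w15c.png')
```

```text
[ 486.91278126 -420.43151104] [[ 584.02047115 -352.76513842]
 [ 572.1417857  -501.30269748]
 [ 389.10977992 -490.69953582]
 [ 402.37908828 -336.95867243]] ((487.0379943847656, -421.70867919921875), (154.31240844726562, 183.26583862304688), 85.06704711914062)
[ 491.81222309 -419.61805745] [[ 519.0329134  -415.56104715]
 [ 518.11312898 -427.20660922]
 [ 464.57249098 -423.98996755]
 [ 465.53035901 -411.71460589]]
rib yaw -3.775102882047089
```

View pics/w15c.png

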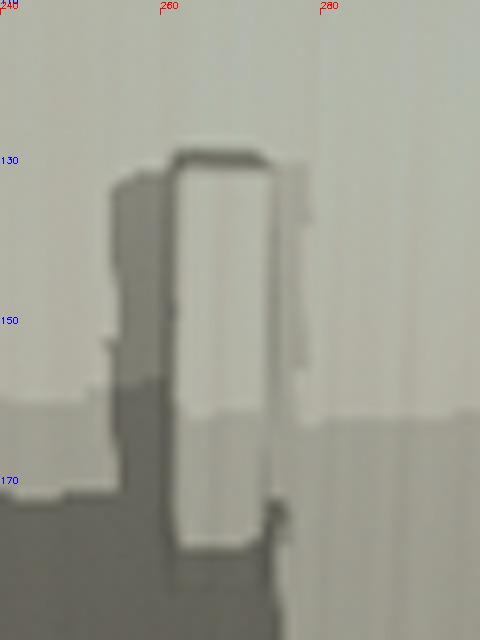

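```bash
python3 -m handwheel '[{"xyz":[2.7,-1.5,-2],"angular":[0,0,0]},{"xyz":[0.2,0,-3.5],"angular":[0,0,0]},{"xyz":[0,0,-3.5],"angular":[0,0,0]},{"xyz":[0,0,-2],"angular":[0,0,0]},{"xyz":[0,0,0],"angular":[0,0,0]}]' 4.5
python3 - <<'E'
from h import *
go(.489,-.4203,.012,-94.5)
E
```

```text
time: 30.37
position: [0.4997, -0.4091, 0.0585]
tool_rot: [1.26, 1.175, -1.243]
ft_force: [-0.7, -0.0, -0.6]
grip_width: 0.527
cur [ 499.7 -409.1   58.5] jawyaw -93.4 tilt [ 0.011  0.003 -1.   ] q7 -1.12 t 30.4
delta cm [-1.07 -1.12 -4.65]
rot [-0.2  0.6 -1.1]
rot [ -0.9  -0.3 178.9]
```

```bash
python3 -m handwheel '[{"xyz":[-1,-1,0],"angular":[0,0.6,-1]},{"xyz":[-0.5,-0.3,-1],"angular":[0,0,0]},{"xyz":[0,0,-1],"angular":[0,0,0]},{"xyz":[0,0,0],"angular":[0,0,0]}]'
python3 - <<'E'
from h import *
go(.489,-.4203,.012,-94.5)
E
```

```text
time: 30.7
position: [0.4874, -0.4192, 0.0406]
tool_rot: [1.264, 1.175, -1.258]
ft_force: [-1.4, 0.4, -0.2]
grip_width: 0.516
cur [ 487.4 -419.2   40.6] jawyaw -94.0 tilt [ 0.003  0.003 -1.   ] q7 -1.11 t 30.7
delta cm [ 0.16 -0.11 -2.86]
rot [-0.1  0.2 -0.5]
rot [ -0.2  -0.2 179.5]
```

```bash
python3 -m handwheel '[{"xyz":[0.1,-0.1,-1],"angular":[0,0,-0.5]},{"xyz":[0,0,-1.2],"angular":[0,0,0]},{"xyz":[0,0,-0.5],"angular":[0,0,0]},{"xyz":[0,0,0],"angular":[0,0,0]}]'
python3 - <<'E'
from h import *
go(.489,-.4203,.012,-94.5)
E
```

```text
time: 31.03
position: [0.4896, -0.4222, 0.0139]
tool_rot: [1.271, 1.164, -1.264]
ft_force: [-0.3, -0.1, 0.4]
grip_width: 0.515
cur [ 489.6 -422.2   13.9] jawyaw -94.7 tilt [ 0.006 -0.001 -1.   ] q7 -1.13 t 31.0
delta cm [-0.06  0.19 -0.19]
rot [0.1 0.4 0.2]
rot [ 6.000e-01 -1.000e-01 -1.798e+02]
```

```bash
python3 -m handwheel '[{"xyz":[0,0.2,0],"angular":[0,0.4,0]},{"xyz":[0,0,0],"angular":[0,0,0]},{"xyz":[0,0,0],"angular":[0,0,0]},{"xyz":[0,0,0],"angular":[0,0,0]},{"xyz":[0,0,0],"angular":[0,0,0]}]' 0 60
python3 -m handwheel '[{"xyz":[0,0,0],"angular":[0,0,0]},{"xyz":[0,0,0],"angular":[0,0,0]},{"xyz":[0,0,0],"angular":[0,0,0]}]'
python3 - <<'E'
from h import *
go(.489,-.4203,.012,-94.5)
E
```

```text
time: 31.45
position: [0.4902, -0.4197, 0.014]
tool_rot: [1.267, 1.17, -1.27]
ft_force: [0.1, 1.2, 0.7]
grip_width: 0.222
time: 31.7
position: [0.4905, -0.4197, 0.0143]
tool_rot: [1.267, 1.169, -1.269]
ft_force: [0.8, 0.5, -1.5]
grip_width: 0.158
cur [ 490.5 -419.7   14.3] jawyaw -94.6 tilt [-0.    -0.001 -1.   ] q7 -1.14 t 31.7
delta cm [-0.15 -0.06 -0.23]
rot [ 0.1 -0.   0.1]
rot [-0.000e+00 -1.000e-01 -1.799e+02]
```

```bash
python3 -m handwheel '[{"xyz":[0,0,2],"angular":[0,0,0]},{"xyz":[0,0,3],"angular":[0,0,0]},{"xyz":[0,0,3.5],"angular":[0,0,0]},{"xyz":[0,0,3.5],"angular":[0,0,0]},{"xyz":[0,0,3],"angular":[0,0,3]}]'
python3 - <<'E'
from h import *
go(*box(0,-225),.17,6.7);print(get_state()['grip_width']);snap('side','d16.png')
E
```

```text
time: 32.12
position: [0.4799, -0.4123, 0.1539]
tool_rot: [1.231, 1.226, -1.239]
ft_force: [1.1, -0.2, -3.1]
grip_width: 0.154
cur [ 479.9 -412.3  153.9] jawyaw -91.6 tilt [-0.024  0.018 -1.   ] q7 -1.04 t 32.1
delta cm [ 5.87 32.78  1.61]
rot [ 0.4 -1.9 98.3]
rot [ -1.8  -0.4 -81.7]
0.15354011150101723
```

View pics/d16.png

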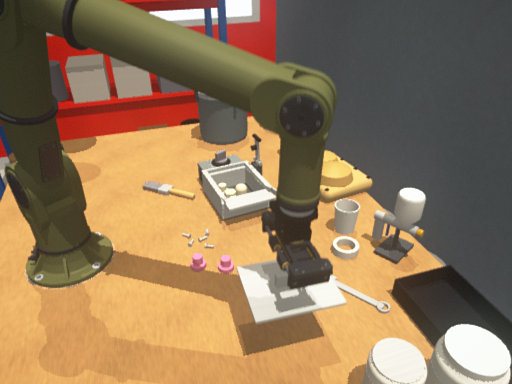

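```bash
python3 -m handwheel '[{"xyz":[0.4,2.1,0.5],"angular":[0.4,-1.5,6.5]},{"xyz":[0.4,2.1,0.5],"angular":[0,0,6.5]},{"xyz":[0.4,2.1,0.5],"angular":[0,0,6.5]},{"xyz":[0.4,2.1,0],"angular":[0,0,6.5]},{"xyz":[0.4,2.1,0],"angular":[0,0,6.5]}]'
python3 -m handwheel '[{"xyz":[0.4,2.1,0],"angular":[0,0,6.5]},{"xyz":[0.4,2.1,0],"angular":[0,0,6.5]},{"xyz":[0.4,2.1,0],"angular":[0,0,6.5]},{"xyz":[0.4,2.1,0],"angular":[0,0,6.5]},{"xyz":[0.4,2.1,0],"angular":[0,0,6.5]}]'
python3 - <<'E'
from h import *
go(*box(0,-225),.17,6.7);print(get_state()['grip_width'])
E
```

```text
time: 32.58
position: [0.499, -0.3141, 0.1758]
tool_rot: [0.804, 1.427, -0.783]
ft_force: [0.4, 0.5, -4.1]
grip_width: 0.157
time: 33.0
position: [0.5154, -0.2033, 0.1699]
tool_rot: [0.342, 1.562, -0.326]
ft_force: [-0.2, -0.0, -5.0]
grip_width: 0.157
cur [ 515.4 -203.3  169.9] jawyaw -24.3 tilt [-0.014  0.014 -1.   ] q7 -0.21 t 33.0
delta cm [2.330e+00 1.188e+01 1.000e-02]
rot [-0.6 -1.  31. ]
rot [  -1.3    0.8 -149. ]
0.15656790268728832
```

```bash
python3 -m handwheel '[{"xyz":[0.5,2.2,0.2],"angular":[-0.6,-1,6.5]},{"xyz":[0.5,2.2,0.2],"angular":[0,0,6.5]},{"xyz":[0.5,2.2,0],"angular":[0,0,6.5]},{"xyz":[0.5,2.2,0],"angular":[0,0,6.5]},{"xyz":[0.2,1,0],"angular":[0,0,3]}]'
python3 -m handwheel '[{"xyz":[0,0,0],"angular":[0,0,0]},{"xyz":[0,0,0],"angular":[0,0,0]}]'
python3 - <<'E'
from h import *
go(*box(0,-225),.17,6.7);print(get_state()['grip_width']);snap('wrist','w17.png');snap('scene','s17.png')
E
```

```text
time: 33.42
position: [0.5339, -0.0965, 0.1683]
tool_rot: [-0.083, 1.575, 0.092]
ft_force: [0.4, 0.2, -3.5]
grip_width: 0.156
time: 33.58
position: [0.5329, -0.0925, 0.1666]
tool_rot: [-0.086, 1.577, 0.098]
ft_force: [-1.2, -1.4, -4.0]
grip_width: 0.158
cur [532.9 -92.5 166.6] jawyaw 6.7 tilt [-0.008  0.007 -1.   ] q7 0.11 t 33.6
delta cm [0.57 0.8  0.34]
rot [-0.4 -0.5 -0. ]
rot [  0.8  -0.6 180. ]
0.15761463703099374
```

View pics/w17.png

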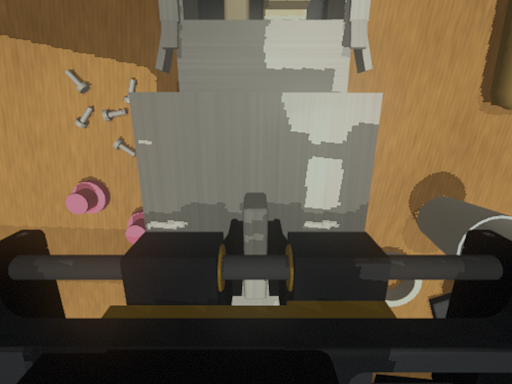

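View pics/s17.png

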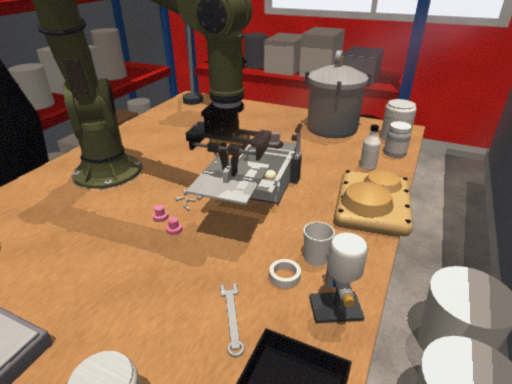

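```bash
cat > lid.py <<'E'
from h import *
def lidcheck(f,a,b,c=None):
    im=load(f);s=get_state();z=s['position'][2]-.0143+.006
    A=ray(im,*a,z);B=ray(im,*b,z)
    print('L',unbox(A),'R',unbox(B),'w',np.linalg.norm(A-B)*1000,'yaw rel box',np.degrees(np.arctan2(*(B-A)[1::-1]))-np.degrees(BY))
    print('tcp',unbox(s['position']),'front mid',unbox((A+B)/2))
E
python3 - <<'E'
from lid import *
lidcheck('w17.png',(131.5,95),(382,94))
im=load('w17.png')
for q in [(180,88),(348,93)]: print(unbox(ray(im,*q,.07)))
crop('w17.png',110,70,290,60,2,'w17c.png')
E
```

```text
L [ -80.55462124 -144.56330683] R [  68.68377559 -144.11954926] w 149.2390565867767 yaw rel box 0.17036741980917558
tcp [  -6.80424746 -233.38712294] front mid [  -5.93542282 -144.34142804]
[ -75.0817316  -133.69562116]
[  76.52612373 -138.07473564]
```

View pics/w17c.png

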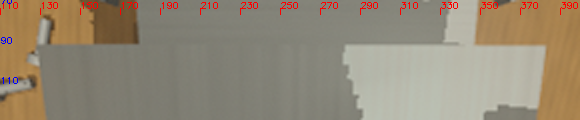

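```bash
python3 -m handwheel '[{"xyz":[0.6,1,-1],"angular":[-0.4,-0.5,0]},{"xyz":[0.2,0.2,-2.5],"angular":[0,0,0]},{"xyz":[0,0,-2],"angular":[0,0,0]},{"xyz":[0,0,-0.5],"angular":[0,0,0]},{"xyz":[0,0,0],"angular":[0,0,0]}]'
python3 - <<'E'
from lid import *
go(*box(-.5,-220),.0873,6.7);print(get_state()['grip_width'],unbox(get_state()['position']),get_state()['ft_force'])
E
```

```text
time: 34.1
position: [0.541, -0.0907, 0.1049]
tool_rot: [-0.08, 1.568, 0.071]
ft_force: [0.6, 0.8, -4.6]
grip_width: 0.159
cur [541.  -90.7 104.9] jawyaw 5.5 tilt [ 0.002 -0.005 -1.   ] q7 0.03 t 34.1
delta cm [-0.34  1.12 -1.76]
rot [0.3 0.1 1.2]
rot [   0.2   -0.5 -178.8]
0.15855498806447782 [   1.58355098 -231.50897552] [ 0.55291278  0.81393852 -4.57455476]
```

```bash
python3 -m handwheel '[{"xyz":[-0.3,1,-0.2],"angular":[0.3,0.1,1.2]},{"xyz":[-0.1,0.3,-0.7],"angular":[0,0,0]},{"xyz":[0,0,-0.5],"angular":[0,0,0]},{"xyz":[0,0,0],"angular":[0,0,0]}]'
python3 - <<'E'
from lid import *
go(*box(-.5,-216),.0873,6.7);print(get_state()['grip_width'],unbox(get_state()['position']),get_state()['ft_force'])
E
```

```text
time: 34.43
position: [0.5375, -0.0795, 0.092]
tool_rot: [-0.09, 1.566, 0.088]
ft_force: [0.0, 0.3, -4.3]
grip_width: 0.155
cur [537.5 -79.5  92. ] jawyaw 6.5 tilt [ 0.003 -0.001 -1.   ] q7 0.02 t 34.4
delta cm [-0.04  0.39 -0.47]
rot [0.1 0.1 0.2]
rot [ 2.000e-01 -1.000e-01 -1.798e+02]
0.15549200007915237 [  -0.54736435 -219.94017276] [ 7.56010757e-04  2.75733094e-01 -4.30542468e+00]
```

```bash
python3 -m handwheel '[{"xyz":[-0.1,0.8,-0.3],"angular":[0,0.1,0.2]},{"xyz":[0,0.1,-0.3],"angular":[0,0,0]},{"xyz":[0,0,0],"angular":[0,0,0]}]'
python3 - <<'E'
from lid import *
go(*box(-.5,-206),.0853,6.7);print(get_state()['grip_width'],unbox(get_state()['position']),get_state()['ft_force'])
snap('wrist','w18.png')
E
```

```text
time: 34.68
position: [0.5373, -0.0699, 0.0867]
tool_rot: [-0.093, 1.566, 0.09]
ft_force: [-0.9, -0.4, -4.8]
grip_width: 0.155
cur [537.3 -69.9  86.7] jawyaw 6.7 tilt [ 0.003 -0.002 -1.   ] q7 -0.00 t 34.7
delta cm [-0.13  0.42 -0.14]
rot [0.1 0.2 0. ]
rot [   0.3   -0.2 -180. ]
0.15481270166685482 [   0.35062869 -210.32922675] [-0.91056638 -0.37498253 -4.7660064 ]
```

View pics/w18.png

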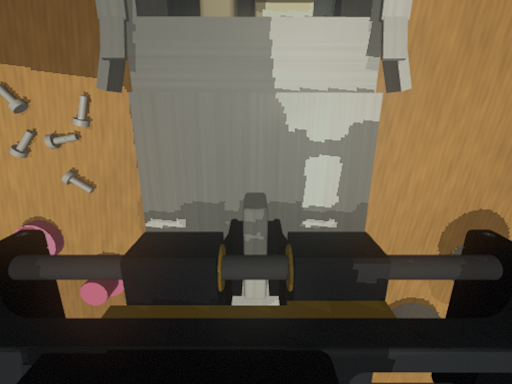

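```bash
python3 -m handwheel '[{"xyz":[-0.2,0.8,-0.1],"angular":[0.1,0.2,0]},{"xyz":[-0.1,0.8,-0.1],"angular":[0,0,0]},{"xyz":[0,0.3,0],"angular":[0,0,0]}]'
python3 - <<'E'
from lid import *
go(*box(-.5,-180),.0848,6.7);print(get_state()['grip_width'],unbox(get_state()['position']),get_state()['ft_force'])
E
```

```text
time: 34.98
position: [0.5346, -0.0496, 0.0852]
tool_rot: [-0.091, 1.569, 0.091]
ft_force: [-0.0, 0.7, -3.3]
grip_width: 0.149
cur [534.6 -49.6  85.2] jawyaw 6.6 tilt [ 0.  0. -1.] q7 -0.04 t 35.0
delta cm [-0.17  0.97 -0.04]
rot [-0.   0.   0.1]
rot [   0.     0.  -179.9]
0.14854354810272438 [ 6.35017197e-02 -1.89879452e+02] [-2.15666703e-03  7.42532842e-01 -3.31868466e+00]
```

```bash
python3 -m handwheel '[{"xyz":[-0.15,0.8,0],"angular":[0,0,0.1]},{"xyz":[-0.1,0.8,0],"angular":[0,0,0]},{"xyz":[-0.05,0.3,0],"angular":[0,0,0]}]'
python3 - <<'E'
from lid import *
go(*box(-.5,-150),.0848,6.7);print(get_state()['grip_width'],unbox(get_state()['position']),get_state()['ft_force'])
snap('wrist','w19.png')
E
```

```text
time: 35.23
position: [0.5314, -0.0277, 0.0854]
tool_rot: [-0.093, 1.568, 0.093]
ft_force: [0.3, 0.2, -4.4]
grip_width: 0.152
cur [531.4 -27.7  85.4] jawyaw 6.8 tilt [ 0.001  0.    -1.   ] q7 -0.07 t 35.2
delta cm [-0.2   1.76 -0.06]
rot [-0.   0.  -0.1]
rot [ -0.   -0.  179.9]
0.15226339064420116 [  -0.57665816 -167.73030704] [ 0.26132682  0.20174407 -4.35939295]
```

View pics/w19.png

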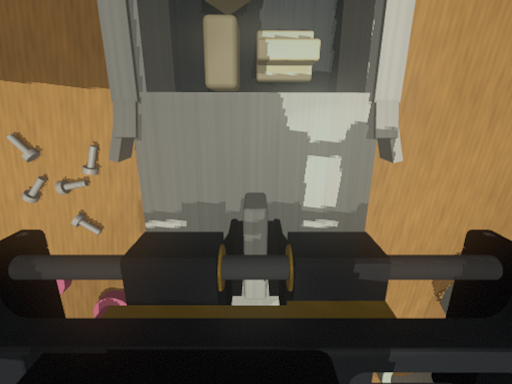

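```bash
python3 -m handwheel '[{"xyz":[-0.1,0.9,0],"angular":[0,0,0]},{"xyz":[-0.1,0.9,0],"angular":[0,0,0]},{"xyz":[-0.1,0.9,0],"angular":[0,0,0]},{"xyz":[-0.05,0.4,0],"angular":[0,0,0]}]'
python3 - <<'E'
from lid import *
go(*box(-.5,-110),.0848,6.7);print(get_state()['grip_width'],unbox(get_state()['position']),get_state()['ft_force'])
E
```

```text
time: 35.62
position: [0.5276, 0.0059, 0.0856]
tool_rot: [-0.093, 1.568, 0.093]
ft_force: [0.2, 0.8, -4.4]
grip_width: 0.157
cur [527.6   5.9  85.6] jawyaw 6.8 tilt [ 0.001 -0.    -1.   ] q7 -0.13 t 35.6
delta cm [-0.28  2.38 -0.08]
rot [ 0.   0.1 -0.1]
rot [-1.000e-01  0.000e+00  1.799e+02]
0.1568414247008428 [  -0.46500217 -133.92777543] [ 0.16088464  0.78038949 -4.4138817 ]
```

```bash
python3 -m handwheel '[{"xyz":[-0.1,0.9,0],"angular":[0,0,0]},{"xyz":[-0.1,0.9,0],"angular":[0,0,0]},{"xyz":[-0.1,0.9,-0.05],"angular":[0,0,0]},{"xyz":[-0.1,0.9,0],"angular":[0,0,0]},{"xyz":[-0.05,0.4,0],"angular":[0,0,0]}]'
python3 - <<'E'
from lid import *
go(*box(-.5,-70),.0848,6.7);print(get_state()['grip_width'],unbox(get_state()['position']),get_state()['ft_force'])
E
```

```text
time: 36.03
position: [0.5224, 0.051, 0.0852]
tool_rot: [-0.093, 1.568, 0.093]
ft_force: [-0.1, 0.2, -4.2]
grip_width: 0.158
cur [522.4  51.   85.2] jawyaw 6.8 tilt [ 0.001  0.    -1.   ] q7 -0.22 t 36.0
delta cm [-0.23  1.85 -0.04]
rot [-0.   0.1 -0.1]
rot [-1.000e-01 -0.000e+00  1.799e+02]
0.15847401147894052 [ -0.3468441  -88.59985497] [-0.12140876  0.22765166 -4.19814495]
```

```bash
python3 -m handwheel '[{"xyz":[-0.1,0.9,0],"angular":[0,0,0]},{"xyz":[-0.1,0.9,0],"angular":[0,0,0]},{"xyz":[-0.1,0.6,-0.05],"angular":[0,0,0]},{"xyz":[0,0,0],"angular":[0,0,0]}]'
python3 - <<'E'
from lid import *
go(*box(-.5,-50),.0848,6.7);print(get_state()['grip_width'],unbox(get_state()['position']),get_state()['ft_force'])
snap('scene','s20.png');snap('wrist','w20.png');crop('s20.png',200,90,120,110,6,'s20c.png')
E
```

```text
time: 36.37
position: [0.5187, 0.0792, 0.0847]
tool_rot: [-0.094, 1.567, 0.095]
ft_force: [0.4, 0.2, -5.0]
grip_width: 0.156
cur [518.7  79.2  84.7] jawyaw 6.9 tilt [ 0.001  0.001 -1.   ] q7 -0.28 t 36.4
delta cm [-0.1   1.    0.01]
rot [-0.   0.1 -0.2]
rot [-1.000e-01 -1.000e-01  1.798e+02]
0.15561747212815577 [ -0.67669488 -60.09751284] [ 0.41008577  0.15493789 -5.0032306 ]
```

View pics/s20c.png

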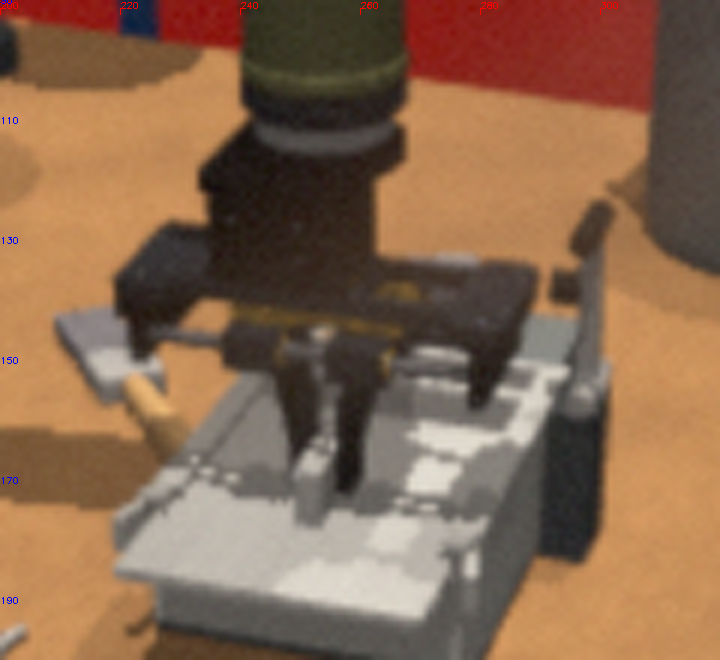

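View pics/w20.png

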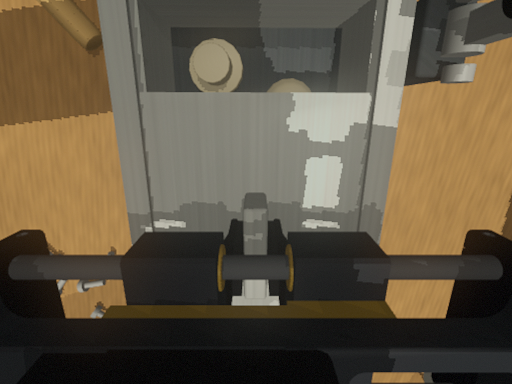

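```bash
python3 -m handwheel '[{"xyz":[-0.1,0.9,0],"angular":[0,0,0]},{"xyz":[-0.1,0.9,-0.05],"angular":[0,0,0]},{"xyz":[0,0.2,-0.05],"angular":[0,0,0]}]'
python3 -m handwheel '[{"xyz":[0,0,0],"angular":[0,0,0]},{"xyz":[0,0,0],"angular":[0,0,0]},{"xyz":[0,0,0],"angular":[0,0,0]},{"xyz":[0,0,0],"angular":[0,0,0]},{"xyz":[0,0,0],"angular":[0,0,0]}]' 4
python3 - <<'E'
from lid import *
print(get_state()['grip_width'],unbox(get_state()['position']),get_state()['ft_force'])
E
```

```text
time: 36.72
position: [0.5182, 0.0954, 0.0842]
tool_rot: [-0.093, 1.567, 0.087]
ft_force: [-2.2, -2.9, 2.5]
grip_width: 0.157
time: 37.13
position: [0.5207, 0.0975, 0.0866]
tool_rot: [-0.093, 1.561, 0.089]
ft_force: [-0.1, 0.0, -0.6]
grip_width: 0.418
0.41784986785886086 [  3.39137861 -42.21054674] [-5.11381916e-02  1.86944704e-04 -5.62401293e-01]
```

```bash
python3 -m handwheel '[{"xyz":[0,0,2],"angular":[0,0,0]},{"xyz":[0,0,3],"angular":[0,0,0]},{"xyz":[0,-2,2],"angular":[0,0,0]},{"xyz":[0.3,-3,0],"angular":[0,0,0]},{"xyz":[0.1,-1.5,0],"angular":[0,0,0]}]' 0
python3 -m handwheel '[{"xyz":[0,0,0],"angular":[0,0,0]},{"xyz":[0,0,0],"angular":[0,0,0]},{"xyz":[0,0,0],"angular":[0,0,0]}]'
python3 - <<'E'
from lid import *
go(*box(0,-95),.09,6.7)
print(get_state()['grip_width'],unbox(get_state()['position']),get_state()['ft_force']);snap('wrist','w21.png')
E
```

```text
time: 37.55
position: [0.5235, 0.0356, 0.1597]
tool_rot: [-0.098, 1.561, 0.099]
ft_force: [0.1, -1.5, -0.5]
grip_width: 0.162
time: 37.8
position: [0.5245, 0.032, 0.1607]
tool_rot: [-0.093, 1.559, 0.092]
ft_force: [-0.5, 0.2, 0.1]
grip_width: 0.016
cur [524.5  32.  160.7] jawyaw 6.8 tilt [ 0.009 -0.001 -1.   ] q7 -0.11 t 37.8
delta cm [-0.1   1.27 -7.07]
rot [ 0.   0.5 -0.1]
rot [-8.000e-01  1.000e-01  1.799e+02]
0.016453942821666002 [  -0.45046765 -107.71777574] [-0.4938114   0.24877322  0.07430809]
```

View pics/w21.png

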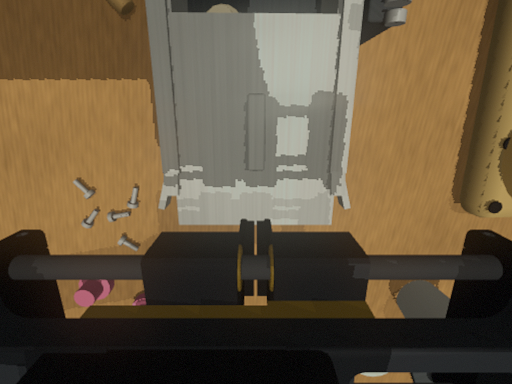

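```bash
python3 - <<'E'
from lid import *
im=load('w21.png');print(unbox(ray(im,257,168,.108)),unbox(ray(im,257,94,.108)))
E
python3 -m handwheel '[{"xyz":[0,0.4,-2],"angular":[0,0.5,0]},{"xyz":[0,0,-2.5],"angular":[0,0,0]},{"xyz":[0,0,-1.5],"angular":[0,0,0]},{"xyz":[0,0,0],"angular":[0,0,0]}]'
python3 - <<'E'
from lid import *
go(*box(0,-95),.09,6.7)
print(get_state()['grip_width'],unbox(get_state()['position']),get_state()['ft_force'])
E
```

```text
[  1.57213683 -73.85470268] [  1.43198364 -17.3673895 ]
time: 38.18
position: [0.5244, 0.0426, 0.0991]
tool_rot: [-0.097, 1.566, 0.1]
ft_force: [0.1, -0.4, -0.5]
grip_width: 0.005
cur [524.4  42.6  99.1] jawyaw 7.2 tilt [ 0.002  0.002 -1.   ] q7 -0.18 t 38.2
delta cm [-0.09  0.21 -0.91]
rot [-0.1  0.1 -0.5]
rot [-2.000e-01 -1.000e-01  1.795e+02]
0.00466464796415886 [  0.68694517 -97.1785543 ] [ 0.1460249  -0.44889773 -0.45205837]
```

```bash
python3 -m handwheel '[{"xyz":[0,0.3,-0.7],"angular":[0,0,-0.5]},{"xyz":[-0.1,0.8,-0.3],"angular":[0,0,0]},{"xyz":[-0.1,0.9,0],"angular":[0,0,0]},{"xyz":[-0.1,0.9,0],"angular":[0,0,0]},{"xyz":[-0.05,0.5,0],"angular":[0,0,0]}]'
python3 - <<'E'
from lid import *
go(*box(0,-40),.09,6.7)
print(get_state()['grip_width'],unbox(get_state()['position']),get_state()['ft_force'])
E
```

```text
time: 38.6
position: [0.5208, 0.0795, 0.0893]
tool_rot: [-0.092, 1.567, 0.091]
ft_force: [-0.6, -1.5, -0.5]
grip_width: 0.003
cur [520.8  79.5  89.3] jawyaw 6.7 tilt [ 0.002 -0.001 -1.   ] q7 -0.28 t 38.6
delta cm [-0.37  1.98  0.07]
rot [ 0.   0.1 -0. ]
rot [ -0.2   0.  180. ]
0.00304298602086336 [  1.35723932 -60.08688456] [-0.59251511 -1.48715909 -0.49853504]
```

```bash
python3 -m handwheel '[{"xyz":[-0.15,0.8,0],"angular":[0,0,0]},{"xyz":[-0.15,0.7,0],"angular":[0,0,0]},{"xyz":[-0.1,0.3,0],"angular":[0,0,0]}]'
python3 - <<'E'
from lid import *
go(*box(0,-40),.09,6.7)
print(unbox(get_state()['position']),get_state()['ft_force'])
E
```

```text
time: 38.85
position: [0.5175, 0.099, 0.0906]
tool_rot: [-0.096, 1.564, 0.09]
ft_force: [2.8, -9.6, -0.5]
grip_width: 0.007
cur [517.5  99.   90.6] jawyaw 6.8 tilt [ 0.005 -0.004 -1.   ] q7 -0.32 t 38.9
delta cm [-0.05  0.03 -0.06]
rot [ 0.2  0.3 -0.1]
rot [ -0.5   0.3 179.9]
[  0.41904303 -40.35262685] [ 2.75442601 -9.59709996 -0.50813612]
```

```bash
python3 -m handwheel '[{"xyz":[-0.05,0.4,0],"angular":[0,0,0]},{"xyz":[0,0.4,0],"angular":[0,0,0]},{"xyz":[0,0.4,0],"angular":[0,0,0]}]'
python3 - <<'E'
from lid import *
print(unbox(get_state()['position']),get_state()['ft_force'])
E
```

```text
time: 39.1
position: [0.5175, 0.0987, 0.0905]
tool_rot: [-0.109, 1.566, 0.07]
ft_force: [0.3, -9.0, 0.0]
grip_width: 0.003
[  0.37654562 -40.63972767] [ 0.30695225 -8.9694958   0.01594171]
```

```bash
python3 -m handwheel '[{"xyz":[-0.1,0.9,0],"angular":[0.2,0,0]},{"xyz":[-0.1,0.9,0],"angular":[0,0,0]}]'
python3 - <<'E'
from lid import *
print(unbox(get_state()['position']),get_state()['ft_force'])
E
python3 -m handwheel '[{"xyz":[0.1,-1,0],"angular":[0,0,0]},{"xyz":[0.2,-2,2],"angular":[0,0,0]},{"xyz":[0.2,-2,3],"angular":[0,0,0]},{"xyz":[0.2,-1,3],"angular":[0,0,0]},{"xyz":[0,0,0],"angular":[0,0,0]}]'
python3 - <<'E'
from lid import *
go(*box(0,-80),.17,6.7)
snap('wrist','w22.png');snap('scene','s22.png');snap('side','d22.png');crop('s22.png',200,100,120,105,6,'s22c.png')
E
```

```text
time: 39.27
position: [0.5174, 0.0987, 0.0907]
tool_rot: [-0.119, 1.568, 0.044]
ft_force: [0.4, -18.8, 2.9]
grip_width: 0.003
[  0.22501301 -40.59972655] [  0.42943355 -18.81468152   2.8941472 ]
time: 39.68
position: [0.5231, 0.0384, 0.1736]
tool_rot: [-0.119, 1.57, 0.048]
ft_force: [1.5, -0.2, 0.3]
grip_width: 0.008
cur [523.1  38.4 173.6] jawyaw 6.1 tilt [ 0.001 -0.045 -0.999] q7 -0.17 t 39.7
delta cm [-0.14  2.11 -0.36]
rot [2.6 0.1 0.6]
rot [ 1.000e-01 -4.100e+00 -1.793e+02]
```

View pics/w22.png

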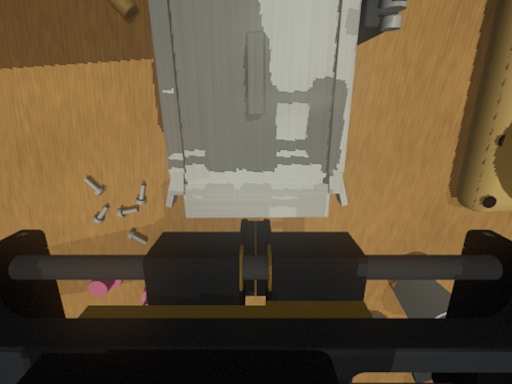

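View pics/s22c.png

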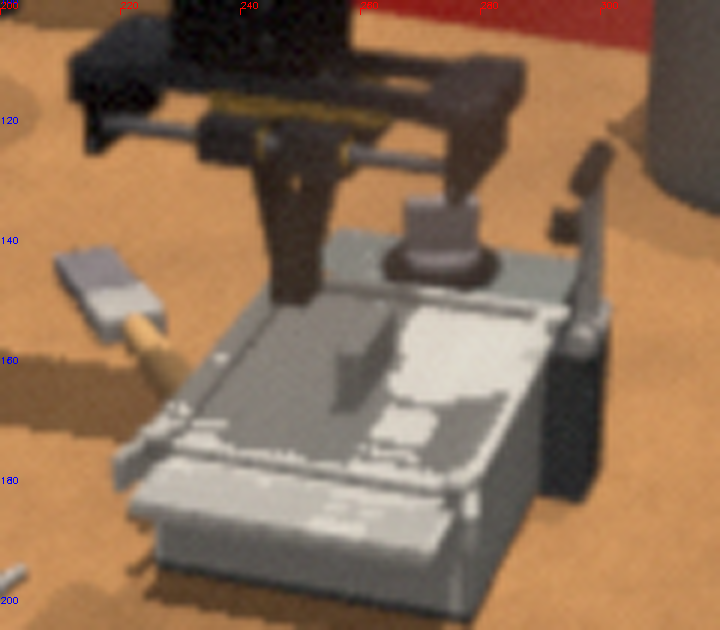

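```bash
python3 - <<'E'
from lid import *
im=load('w22.png');print(unbox(ray(im,256,112,.108)),unbox(ray(im,256,33,.108)))
for v in (180,183,190,217): print(v,unbox(ray(im,256,v,.073)))
crop('w22.png',150,0,220,225,3,'w22c.png')
E
python3 -m handwheel '[{"xyz":[0,3,2],"angular":[2.6,0,0.6]},{"xyz":[0,3.5,2],"angular":[0,0,0]},{"xyz":[0,2,0],"angular":[0,0,0]},{"xyz":[0,0,0],"angular":[0,0,0]}]'
python3 - <<'E'
from lid import *
go(*box(0,-80),.17,6.7)
snap('wrist','w23.png')
E
```

```text
[  0.25688852 -26.58379825] [ 0.83784322 28.80960527]
180 [ -0.47514091 -94.09480978]
183 [ -0.50827302 -97.25392047]
190 [  -0.58658778 -104.72114895]
217 [  -0.90251779 -134.84473394]
time: 40.17
position: [0.5145, 0.1302, 0.2044]
tool_rot: [-0.089, 1.585, 0.1]
ft_force: [-0.7, -0.2, -0.4]
grip_width: 0.008
cur [514.5 130.2 204.4] jawyaw 6.9 tilt [-0.017  0.006 -1.   ] q7 -0.29 t 40.2
delta cm [ 0.73 -7.06 -3.44]
rot [-0.4 -1.  -0.2]
rot [  1.5  -0.6 179.8]
```

View pics/w22c.png

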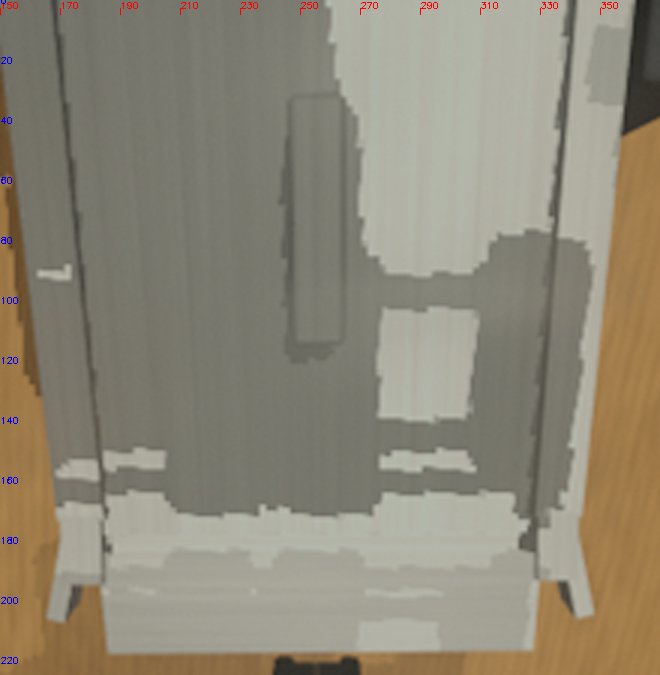

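View pics/w23.png

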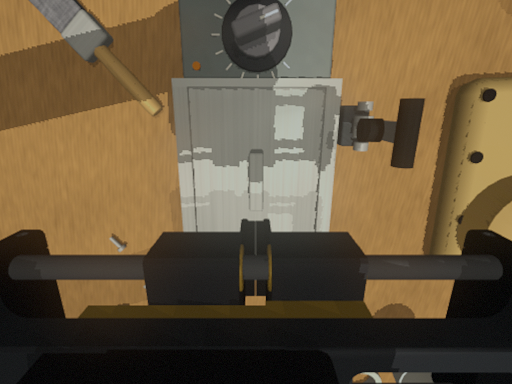

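Run:
```python
from lid import *
crop('w23.png',165,65,180,150,4,'w23c.png')
im=load('w23.png');print(unbox(ray(im,256,151,.108)),unbox(ray(im,256,211,.108)))
for v in (80,84,88,92): print(v,unbox(ray(im,256,v,.076)))
# clamp handle ends
for q in [(411,99),(405,167),(408,132)]:
  for z in (.17,.18): print(q,z,unbox(ray(im,*q,z)))
```

```text
[ 0.25113221 32.90462553] [  0.5015477  -28.41978723]
80 [-0.4365056  99.62777712]
84 [-0.42118643 95.87625712]
88 [-0.4057477  92.09545465]
92 [-0.39018798 88.28502553]
(411, 99) 0.17 [107.03323582  77.79938263]
(411, 99) 0.18 [101.74419082  77.3603158 ]
(405, 167) 0.17 [110.42392993  30.48830832]
(405, 167) 0.18 [104.96175613  32.46494439]
(408, 132) 0.17 [108.55833418  55.6553999 ]
(408, 132) 0.18 [103.19141768  56.34700457]
```

View pics/w23c.png

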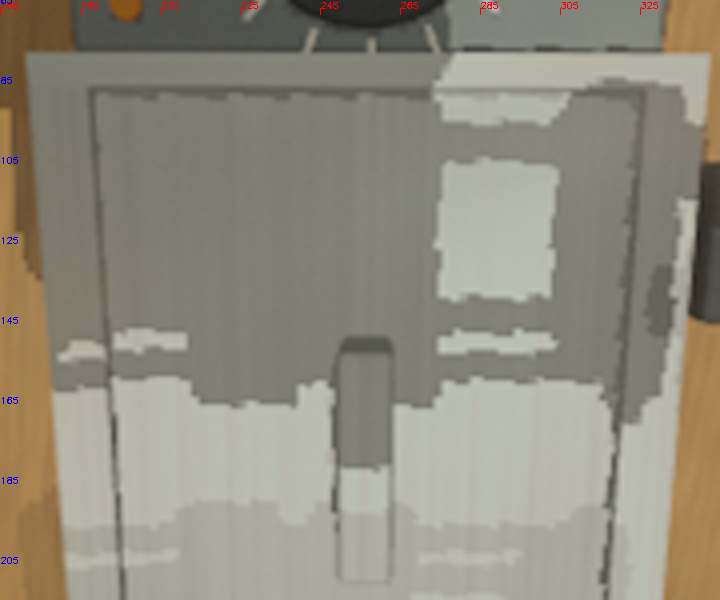

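```bash
python3 - <<'E'
from lid import *
go(*box(142,55),.23,6.7)
E
python3 -m handwheel '[{"xyz":[0,0,3],"angular":[-0.4,-1,0]},{"xyz":[2,1.5,1],"angular":[0,0,0]},{"xyz":[3,1.6,0],"angular":[0,0,0]},{"xyz":[3,1.6,0],"angular":[0,0,0]},{"xyz":[3,1.6,0],"angular":[0,0,0]}]' 0 40
python3 - <<'E'
from lid import *
go(*box(142,55),.23,6.7)
E
```

```text
cur [514.7 128.8 204.3] jawyaw 6.9 tilt [-0.017  0.005 -1.   ] q7 -0.29 t 40.2
delta cm [13.24  8.14  2.57]
rot [-0.3 -1.  -0.2]
rot [  1.5  -0.5 179.8]
time: 40.63
position: [0.6222, 0.1852, 0.2424]
tool_rot: [-0.104, 1.574, 0.076]
ft_force: [-0.0, 0.0, 0.4]
grip_width: 0.008
cur [622.2 185.2 242.4] jawyaw 6.6 tilt [-0.004 -0.018 -1.   ] q7 -0.47 t 40.6
delta cm [ 2.48  2.5  -1.24]
rot [ 1.1 -0.2  0.1]
rot [  -0.3   -1.6 -179.9]
```

```bash
python3 -m handwheel '[{"xyz":[1.2,1.6,0],"angular":[1,0,0]},{"xyz":[0.3,0.3,-1],"angular":[0,0,0]},{"xyz":[0,0,-2],"angular":[0,0,0]},{"xyz":[0,0,-2],"angular":[0,0,0]},{"xyz":[0,0,0],"angular":[0,0,0]}]'
python3 - <<'E'
from lid import *
go(*box(142,55),.178,6.7);snap('scene','s24.png');crop('s24.png',220,70,120,110,6,'s24c.png');print(unbox(get_state()['position']))
E
```

```text
time: 41.05
position: [0.6393, 0.2039, 0.1789]
tool_rot: [-0.092, 1.584, 0.092]
ft_force: [-1.1, -0.6, -0.8]
grip_width: 0.006
cur [639.3 203.9 178.9] jawyaw 6.7 tilt [-0.016 -0.001 -1.   ] q7 -0.51 t 41.0
delta cm [ 0.77  0.63 -0.09]
rot [ 0.1 -0.9  0. ]
rot [-1.4e+00 -1.0e-01 -1.8e+02]
[134.08193163  49.62367125]
```

View pics/s24c.png

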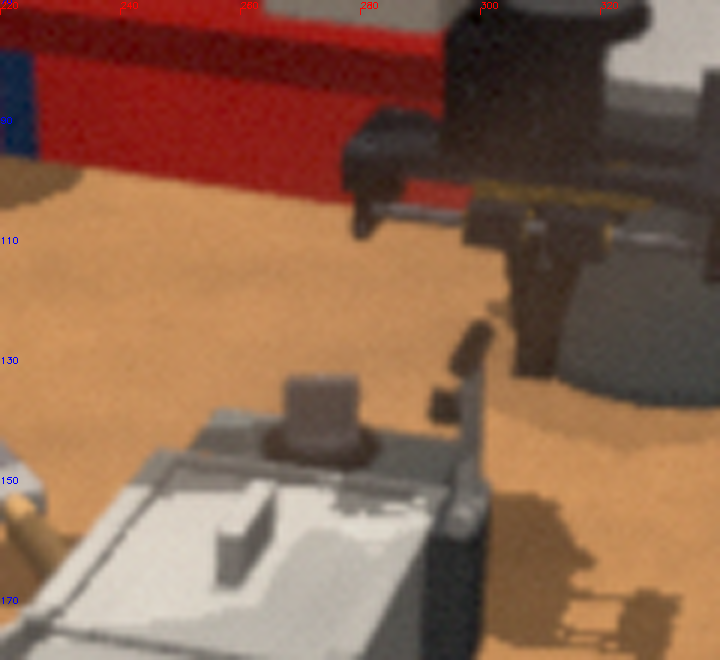

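```bash
python3 -m handwheel '[{"xyz":[-0.8,0.3,0],"angular":[0,-0.9,0]},{"xyz":[-1,0,0],"angular":[0,0,0]},{"xyz":[-1,-0.1,0],"angular":[0,0,0]},{"xyz":[-1,-0.1,0],"angular":[0,0,0]}]'
python3 - <<'E'
from lid import *
go(*box(64,55),.158,6.7);print(unbox(get_state()['position']),get_state()['ft_force'])
E
```

```text
time: 41.43
position: [0.6018, 0.2013, 0.1805]
tool_rot: [-0.091, 1.566, 0.087]
ft_force: [2.3, -0.4, -1.3]
grip_width: 0.006
cur [601.8 201.3 180.5] jawyaw 6.5 tilt [ 0.003 -0.002 -1.   ] q7 -0.52 t 41.4
delta cm [-3.23 -0.02 -2.25]
rot [0.1 0.2 0.2]
rot [   0.3   -0.2 -179.8]
[96.056442   51.44274804] [ 2.34811729 -0.36260613 -1.3370446 ]
```

```bash
python3 -m handwheel '[{"xyz":[-0.9,0.1,-0.4],"angular":[0,0,0]},{"xyz":[-0.9,0,-0.5],"angular":[0,0,0]},{"xyz":[-0.8,0,-0.6],"angular":[0,0,0]},{"xyz":[-0.5,0,-0.4],"angular":[0,0,0]}]'
python3 - <<'E'
from lid import *
go(*box(64,55),.158,6.7);print(unbox(get_state()['position']),get_state()['ft_force'])
snap('scene','s25.png');crop('s25.png',220,70,120,110,6,'s25c.png')
E
```

```text
time: 41.77
position: [0.5719, 0.1989, 0.1669]
tool_rot: [-0.092, 1.554, 0.081]
ft_force: [2.0, 0.5, 0.6]
grip_width: 0.009
cur [571.9 198.9 166.9] jawyaw 6.3 tilt [ 0.016 -0.006 -1.   ] q7 -0.52 t 41.8
delta cm [-0.23  0.22 -0.89]
rot [0.3 0.9 0.4]
rot [   1.4   -0.5 -179.6]
[66.07543307 52.56758365] [2.02947502 0.54436496 0.578797  ]
```

View pics/s25c.png

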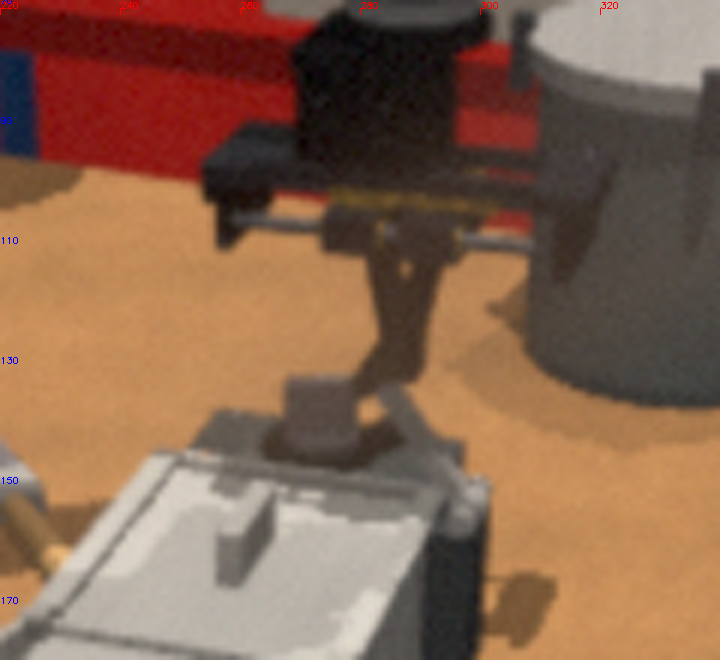

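```bash
python3 -m handwheel '[{"xyz":[0.3,0,2],"angular":[0,0.9,0]},{"xyz":[0,0.2,2],"angular":[0,0,0]},{"xyz":[-2.5,0,0],"angular":[0,0,0]},{"xyz":[-0.8,0,0],"angular":[0,0,0]},{"xyz":[0,0,0],"angular":[0,0,0]}]'
python3 - <<'E'
from lid import *
go(*box(36,55),.158,6.7);print(unbox(get_state()['position']),get_state()['ft_force'])
E
```

```text
time: 42.23
position: [0.5394, 0.198, 0.2089]
tool_rot: [-0.094, 1.572, 0.078]
ft_force: [-0.6, -0.3, 0.2]
grip_width: 0.006
cur [539.4 198.  208.9] jawyaw 6.2 tilt [-0.003 -0.01  -1.   ] q7 -0.49 t 42.2
delta cm [ 0.24 -0.02 -5.09]
rot [ 0.6 -0.2  0.5]
rot [  -0.2   -0.9 -179.5]
[33.67088035 55.45360745] [-0.61063484 -0.28897385  0.18688918]
```

```bash
python3 -m handwheel '[{"xyz":[0.2,0,-1.5],"angular":[0.6,0,0]},{"xyz":[0,0,-2],"angular":[0,0,0]},{"xyz":[0,0,-1.5],"angular":[0,0,0]},{"xyz":[-0.2,0,-1.2],"angular":[0,0,0]}]'
python3 - <<'E'
from lid import *
print(get_state()['position'],unbox(get_state()['position']),get_state()['ft_force'])
E
```

```text
time: 42.57
position: [0.5269, 0.1968, 0.1524]
tool_rot: [-0.095, 1.599, 0.078]
ft_force: [-29.3, -8.5, 24.2]
grip_width: 0.008
[0.52691228 0.19682512 0.15243428] [21.15966916 55.73705635] [-29.25357662  -8.52294382  24.24498061]
```

```bash
python3 -m handwheel '[{"xyz":[0,0,2],"angular":[0,0,0]},{"xyz":[0,0,3],"angular":[0,-1,0]},{"xyz":[0,0,0],"angular":[0,0,0]}]'
python3 - <<'E'
from lid import *
go(*box(36,55),.158,6.7);print(unbox(get_state()['position']),get_state()['ft_force'])
snap('scene','s26.png');crop('s26.png',220,70,120,110,6,'s26c.png');snap('side','d26.png');crop('d26.png',180,100,120,100,6,'d26c.png')
E
```

```text
time: 42.82
position: [0.5207, 0.1948, 0.1993]
tool_rot: [-0.102, 1.597, 0.075]
ft_force: [-0.6, 0.8, 0.0]
grip_width: 0.007
cur [520.7 194.8 199.3] jawyaw 6.4 tilt [-0.027 -0.018 -0.999] q7 -0.49 t 42.8
delta cm [ 2.1   0.3  -4.13]
rot [ 1.  -1.6  0.3]
rot [  -2.4   -1.6 -179.7]
[14.74964458 54.49987843] [-0.62923394  0.76939931  0.04974919]
```

View pics/s26c.png

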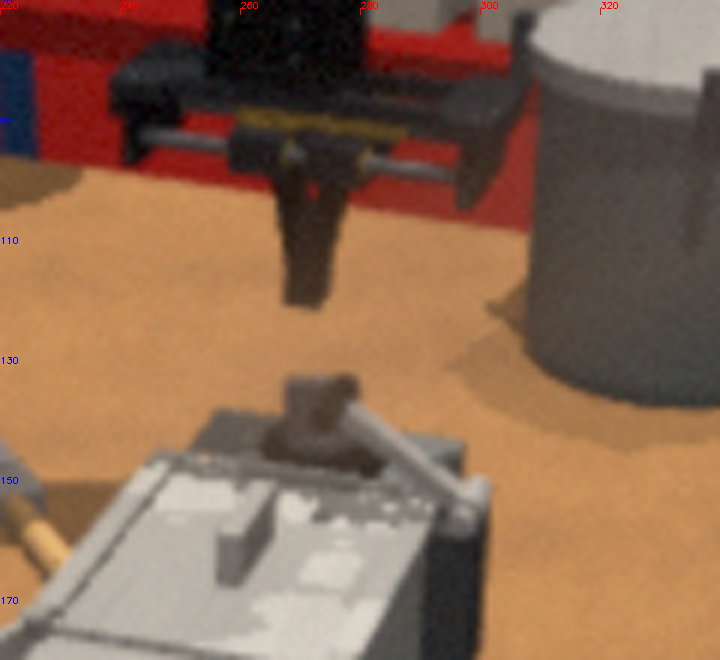

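View pics/d26c.png

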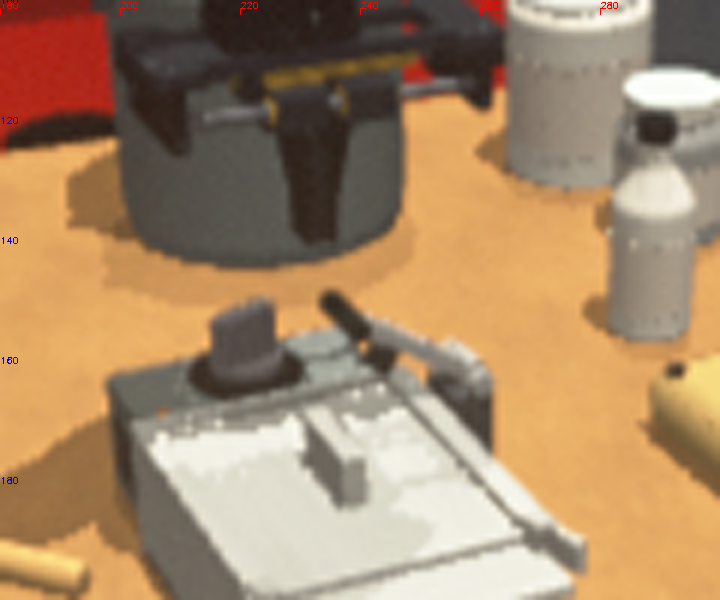

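```bash
python3 -m handwheel '[{"xyz":[2.3,0.5,0],"angular":[1,-1.6,0]},{"xyz":[0.8,0.1,-1],"angular":[0,0,0]},{"xyz":[0,0,-1.5],"angular":[0,0,0]},{"xyz":[0,0,0],"angular":[0,0,0]}]'
python3 - <<'E'
from lid import *
go(*box(40,55),.148,6.7);print(unbox(get_state()['position']),get_state()['ft_force'])
E
```

```text
time: 43.25
position: [0.5535, 0.1966, 0.1669]
tool_rot: [-0.088, 1.573, 0.082]
ft_force: [-1.1, -0.7, -1.5]
grip_width: 0.006
cur [553.5 196.6 166.9] jawyaw 6.2 tilt [-0.004 -0.004 -1.   ] q7 -0.52 t 43.2
delta cm [-0.77  0.17 -1.89]
rot [ 0.2 -0.2  0.5]
rot [  -0.3   -0.3 -179.5]
[47.49006426 52.37014527] [-1.07102697 -0.740733   -1.4869738 ]
```

```bash
python3 -m handwheel '[{"xyz":[-0.3,0.1,-1],"angular":[0,0,0]},{"xyz":[0,0,-1],"angular":[0,0,0]},{"xyz":[0,0,-0.8],"angular":[0,0,0]}]'
python3 - <<'E'
from lid import *
go(*box(36,55),.13,6.7);print(unbox(get_state()['position']),get_state()['ft_force'])
E
```

```text
time: 43.5
position: [0.5511, 0.1973, 0.1371]
tool_rot: [-0.086, 1.573, 0.082]
ft_force: [-0.0, 0.7, 1.6]
grip_width: 0.007
cur [551.1 197.3 137.1] jawyaw 6.1 tilt [-0.003 -0.003 -1.   ] q7 -0.54 t 43.5
delta cm [-0.94  0.06 -0.71]
rot [ 0.2 -0.2  0.6]
rot [  -0.3   -0.3 -179.4]
[45.26208804 53.34373502] [-0.03146338  0.67186264  1.62421581]
```

```bash
python3 -m handwheel '[{"xyz":[-0.4,0.1,-0.7],"angular":[0,0,0]},{"xyz":[-0.4,0,-0.7],"angular":[0,0,0]},{"xyz":[-0.3,0,-0.6],"angular":[0,0,0]}]'
python3 - <<'E'
from lid import *
go(*box(28,55),.106,6.7);print(unbox(get_state()['position']),get_state()['ft_force'])
E
```

```text
time: 43.75
position: [0.5402, 0.1977, 0.1148]
tool_rot: [-0.086, 1.571, 0.081]
ft_force: [0.7, -0.1, 1.4]
grip_width: 0.007
cur [540.2 197.7 114.8] jawyaw 6.1 tilt [-0.002 -0.004 -1.   ] q7 -0.55 t 43.8
delta cm [-0.64 -0.08 -0.88]
rot [ 0.2 -0.1  0.6]
rot [  -0.2   -0.3 -179.4]
[34.47218944 55.04555574] [ 0.66735367 -0.05841714  1.43057311]
```

```bash
python3 -m handwheel '[{"xyz":[-0.4,0,-0.5],"angular":[0,0,0]},{"xyz":[-0.4,0,-0.4],"angular":[0,0,0]},{"xyz":[-0.2,0,-0.3],"angular":[0,0,0]},{"xyz":[0,0,-0.2],"angular":[0,0,0]}]'
python3 - <<'E'
from lid import *
go(*box(22,55),.104,6.7);print(unbox(get_state()['position']),get_state()['ft_force'])
E
```

```text
time: 44.08
position: [0.5308, 0.198, 0.1028]
tool_rot: [-0.088, 1.565, 0.08]
ft_force: [-4.5, -4.2, 20.1]
grip_width: 0.003
cur [530.8 198.  102.8] jawyaw 6.1 tilt [ 0.004 -0.005 -1.   ] q7 -0.56 t 44.1
delta cm [-0.3  -0.18  0.12]
rot [0.3 0.2 0.6]
rot [   0.4   -0.4 -179.4]
[25.19797201 56.43656309] [-4.51915052 -4.23679172 20.12841673]
```

```bash
python3 -m handwheel '[{"xyz":[0,0,-0.3],"angular":[0,0,0]}]'
python3 -m handwheel '[{"xyz":[0,0,1.5],"angular":[0,0,0]},{"xyz":[0,-1,3],"angular":[0,0,0]},{"xyz":[-1,-3,4],"angular":[0,0,0]},{"xyz":[-1,-3,3],"angular":[0,0,0]},{"xyz":[0,0,0],"angular":[0,0,0]}]'
python3 - <<'E'
from lid import *
go(*box(0,-10),.2,6.7);snap('wrist','w27.png');snap('side','d27.png');crop('d27.png',180,100,120,100,6,'d27c.png')
E
```

```text
time: 44.17
position: [0.5309, 0.1981, 0.1026]
tool_rot: [-0.089, 1.565, 0.078]
ft_force: [-7.0, -4.7, 23.9]
grip_width: 0.003
time: 44.58
position: [0.5073, 0.1326, 0.2137]
tool_rot: [-0.094, 1.572, 0.082]
ft_force: [0.0, 0.3, -0.4]
grip_width: 0.006
cur [507.3 132.6 213.7] jawyaw 6.4 tilt [-0.003 -0.008 -1.   ] q7 -0.31 t 44.6
delta cm [ 0.63 -0.35 -1.37]
rot [ 0.4 -0.1  0.3]
rot [  -0.2   -0.7 -179.7]
```

View pics/w27.png

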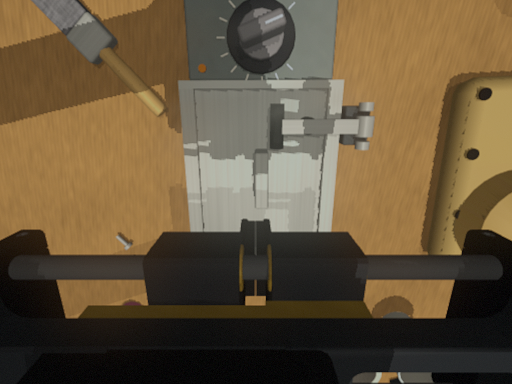

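View pics/d27c.png

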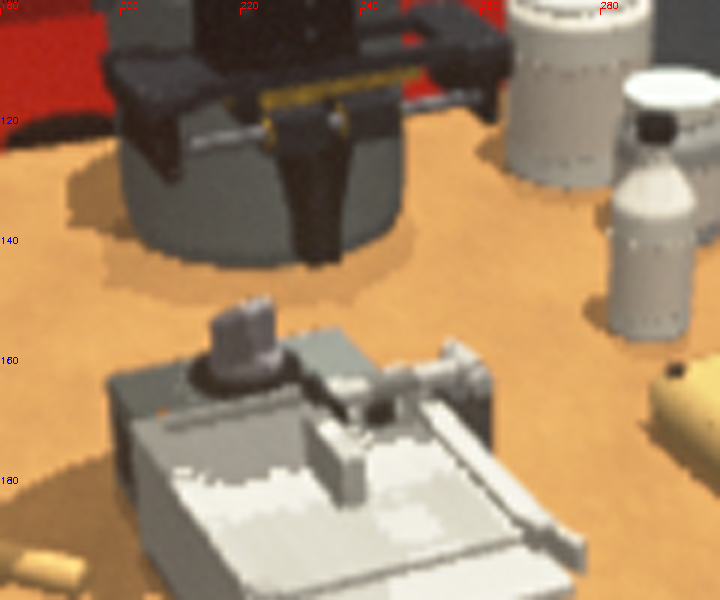

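```bash
python3 -m handwheel '[{"xyz":[0,2.5,0],"angular":[0,0,0]},{"xyz":[0,2.5,0],"angular":[0,0,0]},{"xyz":[0,1.5,0],"angular":[0,0,0]},{"xyz":[0,0,0],"angular":[0,0,0]}]'
python3 - <<'E'
from lid import *
im=load('w27.png');print('handle',unbox(ray(im,277,128,.104)),unbox(ray(im,277,128,.097)))
go(*box(0,138),.2,6.7);snap('wrist','w28.png');crop('w28.png',170,40,180,150,4,'w28c.png')
E
```

```text
time: 45.02
position: [0.5018, 0.205, 0.2049]
tool_rot: [-0.095, 1.583, 0.087]
ft_force: [-0.6, -0.5, -0.2]
grip_width: 0.007
handle [15.61538853 55.15449261] [16.1429398  54.64250779]
cur [501.8 205.  204.9] jawyaw 6.6 tilt [-0.014 -0.006 -1.   ] q7 -0.49 t 45.0
delta cm [-0.55  7.1  -0.49]
rot [ 0.3 -0.8  0.1]
rot [  -1.2   -0.5 -179.9]
```

View pics/w28c.png

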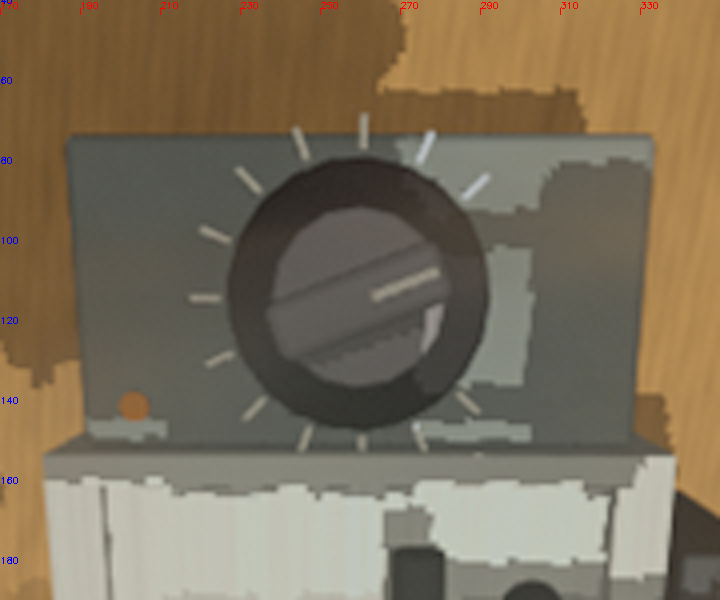

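Run:
```python
from lid import *
im=load('w28.png')
for q,z in [((259.5,113.3),.087),((259.3,114),.119),((170+358/4.,40+295/4.),.1)]: p=ray(im,*q,z);print(p,unbox(p))
go(.497,.277,.2,119)
```

```text
[0.49583931 0.28000238 0.087     ] [3.25625556e-03 1.41971573e+02]
[0.49563928 0.27996274 0.119     ] [ -0.20002637 141.95554258]
[0.49584956 0.27982584 0.1       ] [-7.15589615e-03  1.41795044e+02]
cur [501.6 203.7 204.5] jawyaw 6.6 tilt [-0.015 -0.007 -1.   ] q7 -0.48 t 45.1
delta cm [-0.46  7.33 -0.45]
rot [  1.1  -0.2 112.4]
rot [ -0.2  -1.  -67.6]
```

```bash
python3 -m handwheel '[{"xyz":[0,1,0],"angular":[1,0,6.8]},{"xyz":[0,1,0],"angular":[0,0,6.9]},{"xyz":[0,1,0],"angular":[0,0,6.9]},{"xyz":[0,1,0],"angular":[0,0,6.9]},{"xyz":[0,1,0],"angular":[0,0,6.9]}]' 4.5 50
python3 -m handwheel '[{"xyz":[0,1,0],"angular":[0,0,6.9]},{"xyz":[0,0.5,0],"angular":[0,0,6.9]},{"xyz":[0,0.5,0],"angular":[0,0,6.9]},{"xyz":[0,0,0],"angular":[0,0,6.9]},{"xyz":[0,0,0],"angular":[0,0,6.9]}]'
python3 -m handwheel '[{"xyz":[0,0,0],"angular":[0,0,6.9]},{"xyz":[0,0,0],"angular":[0,0,6.9]},{"xyz":[0,0,0],"angular":[0,0,6.9]},{"xyz":[0,0,0],"angular":[0,0,6.9]},{"xyz":[0,0,0],"angular":[0,0,6.9]}]'
python3 - <<'E'
from lid import *
go(.496,.2785,.14,119)
E
```

```text
time: 45.48
position: [0.4991, 0.2507, 0.1981]
tool_rot: [-0.575, 1.519, 0.578]
ft_force: [0.6, -0.1, -0.3]
grip_width: 0.299
time: 45.9
position: [0.496, 0.2706, 0.192]
tool_rot: [-1.063, 1.337, 1.054]
ft_force: [-1.4, 0.4, -0.6]
grip_width: 0.513
time: 46.32
position: [0.4936, 0.267, 0.1854]
tool_rot: [-1.529, 1.028, 1.507]
ft_force: [-0.1, 0.3, 0.2]
grip_width: 0.517
cur [493.6 267.  185.4] jawyaw 113.8 tilt [-0.013 -0.042 -0.999] q7 1.05 t 46.3
delta cm [ 0.24  1.15 -4.54]
rot [ 2.4 -0.6  5.2]
rot [  -0.9   -3.7 -174.7]
```

```bash
python3 -m handwheel '[{"xyz":[0.2,1,-0.5],"angular":[2.4,-0.6,4]},{"xyz":[0.2,0.3,-1.5],"angular":[0,0,0]},{"xyz":[0,0,-1],"angular":[0,0,0]},{"xyz":[0,0,0],"angular":[0,0,0]}]'
python3 - <<'E'
from lid import *
go(.496,.2785,.096,119);snap('side','d29.png');crop('d29.png',180,100,100,80,7,'d29c.png');snap('wrist','w29.png')
E
```

```text
time: 46.65
position: [0.4964, 0.2774, 0.149]
tool_rot: [-1.558, 0.944, 1.564]
ft_force: [-0.3, 0.3, -0.3]
grip_width: 0.514
cur [496.4 277.4 149. ] jawyaw 118.0 tilt [-0.006 -0.004 -1.   ] q7 1.11 t 46.6
delta cm [-0.04  0.11 -5.3 ]
rot [ 0.2 -0.3  1. ]
rot [  -0.5   -0.3 -179. ]
```

View pics/d29c.png

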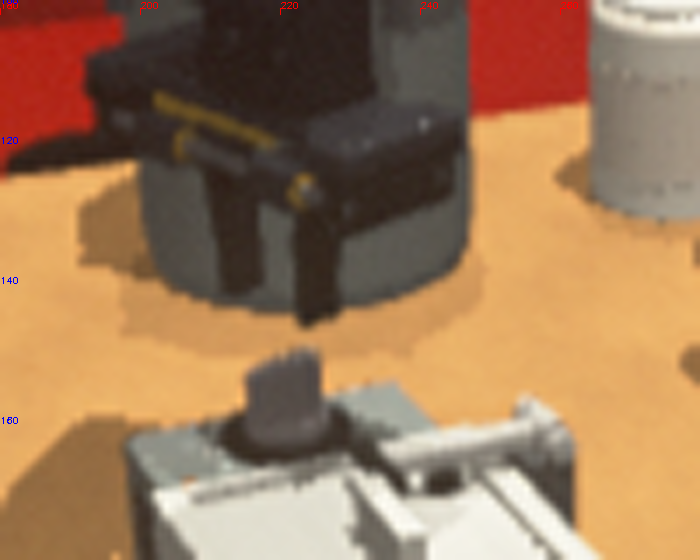

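View pics/w29.png

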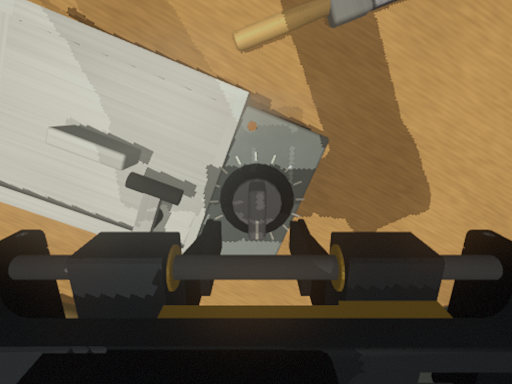

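```bash
python3 -m handwheel '[{"xyz":[0,0.1,-1.5],"angular":[0.2,-0.3,0.8]},{"xyz":[0,0,-1.5],"angular":[0,0,0]},{"xyz":[0,0,-1],"angular":[0,0,0]},{"xyz":[0,0,-0.4],"angular":[0,0,0]},{"xyz":[0,0,0],"angular":[0,0,0]}]'
python3 - <<'E'
from lid import *
go(.496,.2785,.096,119)
E
```

```text
time: 47.17
position: [0.4976, 0.2797, 0.1051]
tool_rot: [-1.569, 0.928, 1.566]
ft_force: [1.1, 1.1, 0.0]
grip_width: 0.516
cur [497.6 279.7 105.1] jawyaw 118.7 tilt [ 0.002  0.    -1.   ] q7 1.09 t 47.2
delta cm [-0.16 -0.12 -0.91]
rot [-0.   0.1  0.3]
rot [   0.2    0.  -179.7]
```

```bash
python3 -m handwheel '[{"xyz":[-0.15,-0.1,-0.7],"angular":[0,0,0]},{"xyz":[-0.05,0,-0.3],"angular":[0,0,0]},{"xyz":[0,0,0],"angular":[0,0,0]}]'
python3 -m handwheel '[{"xyz":[0,0,0],"angular":[0,0,0]},{"xyz":[0,0,0],"angular":[0,0,0]},{"xyz":[0,0,0],"angular":[0,0,0]},{"xyz":[0,0,0],"angular":[0,0,0]},{"xyz":[0,0,0],"angular":[0,0,0]}]' 0 30
python3 - <<'E'
from lid import *
go(.496,.2785,.096,119);s=get_state();print(s['grip_width'],s['ft_force'],s['torque'])
E
```

```text
time: 47.42
position: [0.4957, 0.279, 0.0948]
tool_rot: [-1.568, 0.928, 1.565]
ft_force: [-0.5, -0.5, 0.1]
grip_width: 0.515
time: 47.83
position: [0.4965, 0.2794, 0.0961]
tool_rot: [-1.569, 0.926, 1.563]
ft_force: [0.2, -0.0, 0.2]
grip_width: 0.226
cur [496.5 279.4  96.1] jawyaw 118.6 tilt [ 0.004  0.001 -1.   ] q7 1.08 t 47.8
delta cm [-0.05 -0.09 -0.01]
rot [-0.1  0.3  0.4]
rot [ 4.000e-01  1.000e-01 -1.796e+02]
0.22572500436820697 [ 0.20532288 -0.04079425  0.20048184] [ 0.07616784 -0.11812477 -0.03687063]
```

```bash
python3 -m handwheel '[{"xyz":[0,0,0],"angular":[0,0,0]},{"xyz":[0,0,0],"angular":[0,0,0]},{"xyz":[0,0,0],"angular":[0,0,-6]},{"xyz":[0,0,0],"angular":[0,0,-6]},{"xyz":[0,0,0],"angular":[0,0,-6]}]'
python3 - <<'E'
from lid import *
go(.496,.2785,.096);s=get_state();print(s['grip_width'],s['ft_force'],s['torque'])
E
```

```text
time: 48.25
position: [0.4969, 0.2788, 0.0962]
tool_rot: [-1.339, 1.119, 1.333]
ft_force: [-0.2, 0.1, -1.0]
grip_width: 0.164
cur [496.9 278.8  96.2] jawyaw 100.0 tilt [ 0.004 -0.    -1.   ] q7 0.79 t 48.2
delta cm [-0.09 -0.03 -0.02]
0.16360420949602453 [-0.1851262   0.13434154 -1.03768842] [ 0.0569297  -0.12837663  0.03806311]
```

```bash
python3 -m handwheel '[{"xyz":[0,0,0],"angular":[0,0,-6.5]},{"xyz":[0,0,0],"angular":[0,0,-6.5]},{"xyz":[0,0,0],"angular":[0,0,-6.5]},{"xyz":[0,0,0],"angular":[0,0,-6.5]},{"xyz":[-0.05,0,0],"angular":[0,0.2,-6.5]}]'
python3 - <<'E'
from lid import *
go(.496,.2785,.096);s=get_state();print(s['grip_width'],s['ft_force'],s['torque'])
E
python3 -m handwheel '[{"xyz":[0,0,0],"angular":[0,0,-6.5]},{"xyz":[0,0,0],"angular":[0,0,-6.5]},{"xyz":[0,0,0],"angular":[0,0,-6.5]}]'
python3 - <<'E'
from lid import *
go(.496,.2785,.096);s=get_state();print(s['grip_width'],s['ft_force'],s['torque'])
E
```

```text
time: 48.67
position: [0.4968, 0.2782, 0.0962]
tool_rot: [-0.896, 1.38, 0.891]
ft_force: [1.8, 0.2, -2.6]
grip_width: 0.156
cur [496.8 278.2  96.2] jawyaw 65.9 tilt [ 0.001 -0.003 -1.   ] q7 0.27 t 48.7
delta cm [-0.08  0.03 -0.02]
0.15568230731291174 [ 1.76185481  0.23293646 -2.57402811] [ 0.12840764 -0.66613182  0.0875626 ]
time: 48.92
position: [0.4966, 0.2779, 0.0962]
tool_rot: [-0.622, 1.482, 0.617]
ft_force: [-0.2, -0.7, -0.8]
grip_width: 0.159
cur [496.6 277.9  96.2] jawyaw 45.4 tilt [-0.    -0.004 -1.   ] q7 -0.06 t 48.9
delta cm [-0.06  0.06 -0.02]
0.15851099804036406 [-0.23624717 -0.68476606 -0.80155671] [-0.01775824 -0.20258455  0.07066464]
```

```bash
for i in 1; do python3 -m handwheel '[{"xyz":[0,0.05,0],"angular":[0.2,0,-6.5]},{"xyz":[0,0,0],"angular":[0,0,-6.5]},{"xyz":[0,0,0],"angular":[0,0,-6.5]},{"xyz":[0,0,0],"angular":[0,0,-6.5]},{"xyz":[0,0,0],"angular":[0,0,-6.5]}]'; done
python3 - <<'E'
from lid import *
go(.496,.2785,.096);s=get_state();print(s['grip_width'],s['ft_force'],s['torque'])
E
python3 -m handwheel '[{"xyz":[0,0,0],"angular":[0,0,-6.5]},{"xyz":[0,0,0],"angular":[0,0,-6.5]}]'
python3 - <<'E'
from lid import *
go(.496,.2785,.096);s=get_state();print(s['grip_width'],s['ft_force'],s['torque'])
E
```

```text
time: 49.33
position: [0.4961, 0.2775, 0.0962]
tool_rot: [-0.157, 1.567, 0.154]
ft_force: [0.1, 0.1, -1.2]
grip_width: 0.156
cur [496.1 277.5  96.2] jawyaw 11.3 tilt [-0.001 -0.002 -1.   ] q7 -0.60 t 49.3
delta cm [-0.01  0.1  -0.02]
0.1560450026613555 [ 0.0520595   0.1106981  -1.19997689] [-0.11469925 -0.18584756  0.01977338]
time: 49.5
position: [0.496, 0.2779, 0.0963]
tool_rot: [0.027, 1.571, -0.031]
ft_force: [0.8, 0.9, 0.1]
grip_width: 0.185
cur [496.  277.9  96.3] jawyaw -2.1 tilt [-0.001 -0.002 -1.   ] q7 -0.82 t 49.5
delta cm [ 0.    0.06 -0.03]
0.18482735585766125 [0.80951331 0.85144017 0.1223866 ] [ 0.16348857 -0.24061908  0.99439256]
```

```bash
python3 -m handwheel '[{"xyz":[0,0,0],"angular":[0,0,-3]},{"xyz":[0,0,0],"angular":[0,0,-3]}]'
python3 - <<'E'
from lid import *
go(.496,.2785,.096);s=get_state();print(s['grip_width'],s['ft_force'],s['torque'])
E
python3 -m handwheel '[{"xyz":[0,0,0],"angular":[0,0,0]},{"xyz":[0,0,0],"angular":[0,0,0]},{"xyz":[0,0,0],"angular":[0,0,0]},{"xyz":[0,0,0],"angular":[0,0,0]}]' 4.5
python3 -m handwheel '[{"xyz":[0,0,2],"angular":[0,0,0]},{"xyz":[0,0,3],"angular":[0,0,0]},{"xyz":[0,-2,3],"angular":[0,0,2]},{"xyz":[0,-3,2],"angular":[0,0,2]},{"xyz":[0,-3,0],"angular":[0,0,2]}]'
python3 -m handwheel '[{"xyz":[0,-1,0],"angular":[0,0,0]},{"xyz":[0,0,0],"angular":[0,0,0]}]'
python3 - <<'E'
from lid import *
go(.496,.2785,.096);snap('wrist','w30.png')
E
```

```text
time: 49.67
position: [0.4958, 0.2787, 0.0963]
tool_rot: [0.109, 1.567, -0.114]
ft_force: [0.2, -0.1, -0.8]
grip_width: 0.208
cur [495.8 278.7  96.3] jawyaw -8.1 tilt [ 0.001 -0.003 -1.   ] q7 -0.92 t 49.7
delta cm [ 0.02 -0.02 -0.03]
0.20769493500705205 [ 0.18287794 -0.1075813  -0.75972517] [ 0.27674206 -0.16808931  1.15201236]
time: 50.0
position: [0.4953, 0.2796, 0.0964]
tool_rot: [0.107, 1.567, -0.111]
ft_force: [-0.0, -0.5, -0.8]
grip_width: 0.424
time: 50.42
position: [0.4907, 0.2045, 0.1984]
tool_rot: [0.013, 1.577, -0.011]
ft_force: [1.0, 0.3, 0.2]
grip_width: 0.52
time: 50.58
position: [0.4928, 0.1873, 0.2003]
tool_rot: [0.015, 1.573, -0.019]
ft_force: [-0.1, 0.3, 0.2]
grip_width: 0.514
cur [492.8 187.3 200.3] jawyaw -1.2 tilt [-0.002 -0.003 -1.   ] q7 -0.52 t 50.6
delta cm [  0.32   9.12 -10.43]
```

View pics/w30.png

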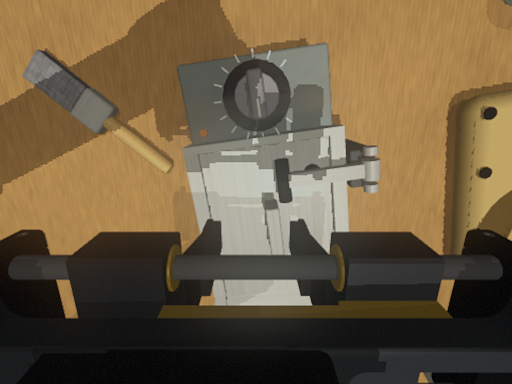

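Run:
```python
from lid import *
crop('w30.png',170,35,190,180,4,'w30c.png')
```

```text
(no output)
```

View pics/w30c.png

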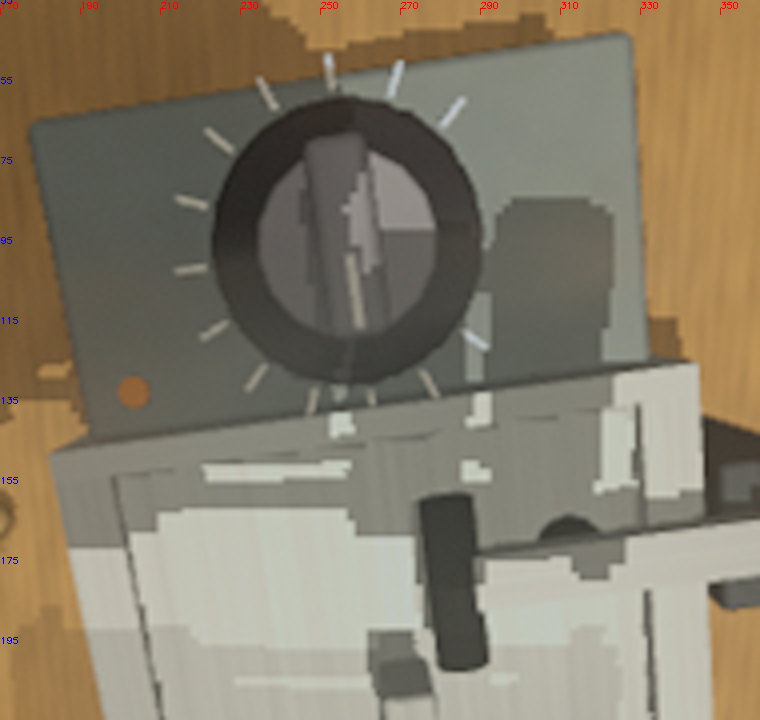

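```bash
python3 - <<'E'
from lid import *
go(.496,.2788,.13,7.6)
E
python3 -m handwheel '[{"xyz":[0.1,3,0],"angular":[0,0,5]},{"xyz":[0.1,3,-2],"angular":[0,0,4]},{"xyz":[0.1,2.5,-2],"angular":[0,0,0]},{"xyz":[0,0.5,-1.5],"angular":[0,0,0]},{"xyz":[0,0,0],"angular":[0,0,0]}]' 4.5
python3 - <<'E'
from lid import *
go(.496,.2788,.096,7.6)
E
```

```text
cur [492.7 188.  200. ] jawyaw -1.2 tilt [-0.002 -0.003 -1.   ] q7 -0.52 t 50.6
delta cm [ 0.33  9.08 -7.  ]
rot [ 0.2 -0.1  8.8]
rot [  -0.2   -0.2 -171.2]
time: 51.05
position: [0.4954, 0.2844, 0.1433]
tool_rot: [-0.11, 1.568, 0.11]
ft_force: [0.5, -1.0, 0.3]
grip_width: 0.513
cur [495.4 284.4 143.3] jawyaw 8.0 tilt [-0.  0. -1.] q7 -0.63 t 51.0
delta cm [ 0.06 -0.56 -4.73]
rot [-0.  -0.  -0.4]
rot [  0.   -0.  179.6]
```

```bash
python3 -m handwheel '[{"xyz":[0.1,-0.5,-1],"angular":[0,0,0]},{"xyz":[0,0,-1.5],"angular":[0,0,0]},{"xyz":[0,0,-1.3],"angular":[0,0,0]},{"xyz":[0,0,-0.5],"angular":[0,0,0]},{"xyz":[0,0,0],"angular":[0,0,0]}]'
python3 - <<'E'
from lid import *
go(.496,.2788,.096,7.6)
E
```

```text
time: 51.47
position: [0.4954, 0.2804, 0.0977]
tool_rot: [-0.112, 1.57, 0.114]
ft_force: [0.7, 0.5, -0.2]
grip_width: 0.519
cur [495.4 280.4  97.7] jawyaw 8.2 tilt [-0.002  0.001 -1.   ] q7 -0.65 t 51.5
delta cm [ 0.06 -0.16 -0.17]
rot [-0.1 -0.1 -0.6]
rot [ 2.000e-01 -1.000e-01  1.794e+02]
```

```bash
python3 -m handwheel '[{"xyz":[0,-0.1,0],"angular":[0,0,-0.5]},{"xyz":[0,0,0],"angular":[0,0,0]},{"xyz":[0,0,0],"angular":[0,0,0]},{"xyz":[0,0,0],"angular":[0,0,0]},{"xyz":[0,0,0],"angular":[0,0,0]}]' 0 40
python3 -m handwheel '[{"xyz":[0,0,0],"angular":[0,0,0]},{"xyz":[0,0,0],"angular":[0,0,0]}]'
python3 - <<'E'
from lid import *
go(.496,.2788,.096,7.6);s=get_state();print(s['grip_width'],s['torque'])
E
python3 -m handwheel '[{"xyz":[0,0,0],"angular":[0,0,-4]},{"xyz":[0,0,0],"angular":[0,0,-4]}]'
python3 - <<'E'
from lid import *
go(.496,.2788,.096,7.6);s=get_state();print(s['grip_width'],s['torque'])
E
```

```text
time: 51.88
position: [0.4975, 0.2779, 0.1]
tool_rot: [-0.102, 1.567, 0.103]
ft_force: [-0.3, -1.2, 0.5]
grip_width: 0.223
time: 52.05
position: [0.496, 0.2777, 0.1003]
tool_rot: [-0.102, 1.57, 0.103]
ft_force: [2.5, 0.8, -3.9]
grip_width: 0.156
cur [496.  277.7 100.3] jawyaw 7.5 tilt [-0.001 -0.    -1.   ] q7 -0.66 t 52.0
delta cm [ 0.    0.11 -0.43]
rot [ 0.  -0.1  0.1]
rot [-1.000e-01 -0.000e+00 -1.799e+02]
0.156054442501198 [ 0.17308314 -0.7104522  -0.04553793]
time: 52.22
position: [0.496, 0.2777, 0.1003]
tool_rot: [0.005, 1.571, -0.006]
ft_force: [0.3, -0.8, -0.2]
grip_width: 0.17
cur [496.  277.7 100.3] jawyaw -0.4 tilt [-0.    -0.001 -1.   ] q7 -0.78 t 52.2
delta cm [ 0.    0.11 -0.43]
rot [ 0.1 -0.   8. ]
rot [-0.00e+00 -1.00e-01 -1.72e+02]
0.16965378852448465 [0.02116698 0.02763234 1.19637557]
```

```bash
python3 -m handwheel '[{"xyz":[0,0,0],"angular":[0,0,0]},{"xyz":[0,0,0],"angular":[0,0,0]},{"xyz":[0,0,0],"angular":[0,0,0]},{"xyz":[0,0,0],"angular":[0,0,0]},{"xyz":[0,0,0],"angular":[0,0,0]}]' 5
python3 -m handwheel '[{"xyz":[0,0,2],"angular":[0,0,0]},{"xyz":[0,0,3],"angular":[0,0,0]},{"xyz":[0,0,4],"angular":[0,0,0]},{"xyz":[0,-3,4],"angular":[0,0,0]},{"xyz":[0,-3,2],"angular":[0,0,0]}]'
python3 -m handwheel '[{"xyz":[0,-4,0],"angular":[0,0,0]},{"xyz":[0,-4,0],"angular":[0,0,2]},{"xyz":[0,-3,0],"angular":[0,0,2]},{"xyz":[0,-1,0],"angular":[0,0,0]},{"xyz":[0,0,0],"angular":[0,0,0]}]'
python3 - <<'E'
from lid import *
go(.496,.2785,.096);snap('wrist','w31.png');snap('scene','s31.png');snap('side','d31.png')
E
```

```text
time: 52.63
position: [0.4968, 0.2784, 0.101]
tool_rot: [0.003, 1.569, -0.003]
ft_force: [-0.3, -0.0, -0.6]
grip_width: 0.463
time: 53.05
position: [0.4905, 0.2268, 0.2441]
tool_rot: [-0.006, 1.582, 0.01]
ft_force: [1.0, -0.6, 0.8]
grip_width: 0.573
time: 53.47
position: [0.494, 0.0984, 0.2528]
tool_rot: [-0.062, 1.566, 0.065]
ft_force: [0.4, 0.5, 0.7]
grip_width: 0.573
cur [494.   98.4 252.8] jawyaw 4.6 tilt [ 0.004  0.002 -1.   ] q7 -0.17 t 53.5
delta cm [  0.2   18.01 -15.68]
```

View pics/w31.png

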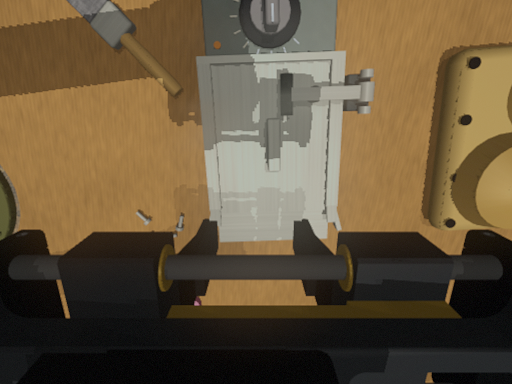

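View pics/s31.png

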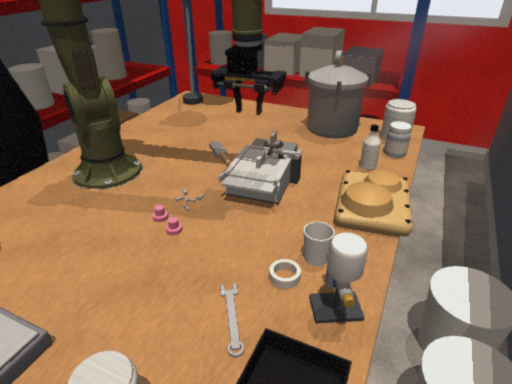

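View pics/d31.png

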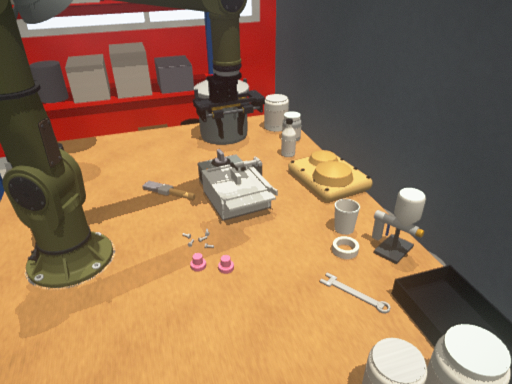

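Run:
```python
from lid import *
im=load('w31.png');print(unbox(ray(im,274,121,.108)),unbox(ray(im,274,168,.108)),'handle',unbox(ray(im,287,94,.104)))
a=cv2.imread('pics/scene0.png').astype(int);b=cv2.imread('pics/s31.png').astype(int)
for n,(x,y,w,h) in dict(brush=(205,138,30,30),pink=(150,202,36,36),cup=(300,220,34,46),tape=(266,257,38,34),wrench=(215,280,34,78)).items(): print(n,np.abs(a-b)[y:y+h,x:x+w].mean().round(1))
close_job()
```

```text
[ 0.80663429 28.22124387] [ -0.06736333 -24.61587649] handle [15.69215973 56.00194979]
brush 21.2
pink 6.7
cup 3.8
tape 4.0
wrench 4.3
the job is handed in; nothing more can be done
```

The job is done and handed in at about 54 s of the 210 s. All five cream castings are in the box, the lid is home, the clamp is down and the dial is at its clockwise stop.

- **Castings:** The last view into the box showed all five standing inside before the lid went on. No cream casting is left on the bench.
- **Lid:** I slid it in while gripping the rib, then pushed it against the end stop. It stopped moving under a 19 N push, and its far edge shows no gap. In the last picture the rib centre measures about 2 mm from home, which is within the camera error.
- **Clamp:** My first press on the handle slipped off its side with about 38 N at the wrist; the second brought it down. The handle measures at (16, 56) mm in the box frame, and it should be at (16, 55).
- **Dial:** I turned it last. The bar started about 22° off the box's x axis rather than along it. It turned about 112° clockwise to a firm stop, and a second grip and twist met the same stop at 1.2 N m. The bar now lies along the box's y axis, as expected at the 4.7 rad end.
- **Other things on the bench:** Before-and-after pictures match for the cup, tape, wrench and pink plugs. The brush area differed more (mean pixel difference 21, against 4–7 elsewhere). I put that down to the arm's changed shadow, since the brush looks to be in the same place and was never touched, but I did not measure it.

Two other readings were off. The fixed cameras and the wrist camera disagreed by up to 8 mm, so I used the wrist camera. Setting the bracket down pressed with 39 N at the wrist, close to the 40 N limit for the arm and gripper body, though it was the held bracket that touched.

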